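# Clamp and centre-punch hammer-head blanks

## Task

Stand all the hammer-head blanks that are on the plywood board upright side by side in the vise, down on its parallels with their bright ground faces towards the jaws, and close the sliding jaw firmly so that it clamps them all against the fixed jaw. Only then take the spring-loaded centre punch and press it straight down on the drill spot of each blank until it snaps and the mark is struck, and put the punch back upright in its stand. Then open the vise, stand the finished blanks upright on the plywood board again, and do not disturb the can, the jar or the round offcut.

Things in the scene. Friction and masses are not known exactly. Their poses are not given: they have to be found in the camera images.
- blank_small_center (a point): Centre (half-way up) of the small hammer-head blank, a loose rectangular steel block standing on a plywood board: 34 mm along its x (between its two bright ground faces, the ones for gripping and clamping), 26 mm along its y (between its two dark scaly end faces), 36 mm tall; about 0.25 kg. It is the smallest of the three blanks. z points up. It may be absent, as may one of the others.
- blank_small_mark (a point): The drill spot of that blank: centre of its top face, 18 mm above the block's centre, on a dark 12 mm square let in flush.
- spot_small (a joint): Depth of the punch mark in that drill spot (m): 0 unmarked, 0.0025 fully struck. The spot yields only above about 16 N and stays down; a finger is too wide to press it.
- blank_middle_center (a point): Centre (half-way up) of the middle hammer-head blank, a loose rectangular steel block standing on a plywood board: 34 mm along its x (between its two bright ground faces, the ones for gripping and clamping), 46 mm along its y (between its two dark scaly end faces), 36 mm tall; about 0.44 kg. It is the middle of the three blanks. z points up. It may be absent, as may one of the others.
- blank_middle_mark (a point): The drill spot of that blank: centre of its top face, 18 mm above the block's centre, on a dark 12 mm square let in flush.
- spot_middle (a joint): Depth of the punch mark in that drill spot (m): 0 unmarked, 0.0025 fully struck. The spot yields only above about 16 N and stays down; a finger is too wide to press it.
- blank_large_center (a point): Centre (half-way up) of the large hammer-head blank, a loose rectangular steel block standing on a plywood board: 34 mm along its x (between its two bright ground faces, the ones for gripping and clamping), 56 mm along its y (between its two dark scaly end faces), 36 mm tall; about 0.54 kg. It is the largest of the three blanks. z points up. It may be absent, as may one of the others.
- blank_large_mark (a point): The drill spot of that blank: centre of its top face, 18 mm above the block's centre, on a dark 12 mm square let in flush.
- spot_large (a joint): Depth of the punch mark in that drill spot (m): 0 unmarked, 0.0025 fully struck. The spot yields only above about 16 N and stays down; a finger is too wide to press it.
- vise_nest (a point): Fixed vise, 210 x 174 mm. Point on top of its two parallels (rails, 32 mm above the bench) where the centre of the underside of a clamped blank lies, mid-way along the jaws. x points from sliding to fixed jaw, square to the jaws; y along the jaws, which reach 80 mm either way, with jaw-high end stops at 81 mm. Fixed jaw's face at x = +17 mm; both jaw tops 18 mm above this point; a seated blank stands 18 mm proud.
- vise_jaw (a joint): Travel of the sliding jaw towards the fixed jaw (m). Gap between the jaws = 60 mm minus this; on 34 mm blanks it stops at about 0.026. Starts open. Slides stiffly (about 7 N of friction, plus up to 4 N for each blank it pushes along) and stays where left; pushed home with 20 to 25 N in all, it stays closed on them by its own friction when let go.
- jaw_handle (a point): Upright dark steel handle post of the sliding jaw, on the robot's side, 80 mm behind the jaw's face; it moves with the jaw. 20 mm along the vise's x, 30 mm along its y; its top is 15 mm above this point, its free part reaches 35 mm below. Fingers have 40 mm of room on its jaw side.
- punch_grip (a point): Middle of the grip of the spring-loaded centre punch, upright in its wooden stand; z up along its axis. Grip: ribbed steel cylinder 16 mm across, from 24 mm below to 32 mm above this point. Below it a collar 26 mm across, 6 mm thick (underside 30 mm below this point), on which fingertips may bear; then a 13 mm shank and the sprung rod. 0.19 kg.
- punch_tip (a point): The flat 5 mm point of the punch, 72 mm below the grip's middle when free. Pressed, it goes up into the body against a hidden spring: the force climbs to about 10 N at 2 to 3 mm, then snaps away to about 2 N, and the rod strikes home at 8.5 mm; pressing on another 3 mm (16 to 20 N) drives the mark into the drill spot. It springs out again when lifted.
- punch_rod (a joint): How far the point is pushed into the punch (m): 0 free, 0.0085 fully home.
- board_mid (a point): Middle of the top of the plywood board, fixed, 240 x 240 mm along its own x and y and 4 mm thick; the blanks start standing on it and go back anywhere on it.
- stand_hole0 (a point): Mouth of the 20 mm hole in the punch's stand, a fixed wooden block 70 x 70 x 52 mm; this point is on its top face, the hole goes right through. The punch hangs in it by its collar, which rests on the block's top.
- offcut: bystander: round steel offcut, 22 mm across, 28 mm tall, beside the stand; not to be moved.
- tin: bystander: steel can, 60 mm across, 60 mm tall; not to be moved.
- jar: bystander: amber jar, 56 mm across, 75 mm tall; not to be moved.
There are look-alikes about, which are no part of the job. Leave any blue or yellow look-alike of the part that bears blank_large_center alone.

How it is judged:
By the outcome, as a careful person would: the job done as asked, in the order asked, and still so for the second after the job is handed in, with the robot touching nothing.
Of blank_small, blank_middle, blank_large only 2 to 3 are there at a start; the rules pass over those that are not, and their reading is None.
At some moment in a run one of blank_small, blank_middle, blank_large may be knocked a few centimetres aside while the robot is not near it.
It also fails if it takes over 210 s, if anything falls off the work surface, if the arm or the gripper's body presses on something with over 40 N, if the wrist force passes 120 N, or if a joint passes its speed limit or range.

## Robot

A 6-joint arm with a two-finger parallel gripper is mounted at the origin on the work surface. World frame = base frame: x ahead of the robot, y to its left, z up, the work surface at z = 0. Lengths are in mm, angles in rad, forces in N, time in s.
With the tool pointing down it reaches from about 350 to 950 mm from the base axis. Payload 17.4 kg.
Tool frame: the origin (TCP) lies on the front face of the gripper's body, between the roots of the fingers; the fingertips stand 84 mm ahead of it and the grasp point (between the pads) lies 65 mm ahead of it (bot.grip_point_offset is the distance from the TCP to the grasp point, in mm); z points along the fingers, y is the direction in which the jaws open and shut (so a half turn about z gives the same grasp; the last joint's range is limited). The gripper opens to 93 mm and grips with 3 to 60 N. Pads are 15 mm wide; open, the fingers measure 128 mm over their backs; the gripper's body (75 mm by 188 mm) begins 65 mm behind the grasp point.
Start: joints at [-1.251, 0.116, 1.442, -0, 1.584, -0.038], TCP at [236.386, -632.262, 302.746] pointing down, gripper open.
Joint ranges: [-2.83, 2.83], [-0.83, 2.19], [0.07, 2.5], [-1.14, 4.28], [0.01, 3], [-2.97, 2.97]. Speed limits (rad/s): [1.89, 1.89, 2.22, 3.14, 3.14, 3.14].

## Interface

Orientations are given as a rotation vector (axis times angle).
In Python, from station import bot gives the robot as it stands.
- The arm moves only by the tool apply_moves, never from a script. Its argument "plan" is a list of rows, each an object with "travel": the shift along the tool's x, y, z in cm, a list of three; "rotation": the turn, a rotation vector about the tool's x, y, z in degrees, a list of three. In form: [{"travel": [x, y, z], "rotation": [rx, ry, rz]}, ...]. A call has 1 to 8 rows; each row shifts and turns the commanded pose from where the row before left it, along the tool's axes as they then stand; what a row does not reach is not made up. A row lasts 1/8 s, in which the tool goes at most 62.5 mm and 10.7 degrees, less where a joint would pass 70% of its speed; a pose out of reach is approached as far as the arm can. A call with a gripper value outside its range is refused whole. "gripper" is the closure, from 0 (fully open) to 1 (shut), set as the call begins (left out, the last holds). The fingers move at their own pace and stop on an object; the grip force is fixed at half the most. Time passes only in rows, so rows that do not move let the fingers close. It gives the time, the measured TCP pose, the force and the opening at its end, in the units of the state.
- bot.read_state(): the state, without advancing time (a new reading comes with each control period).
- bot.snapshot(name): name is "scene" or "top"; returns a dict with "color" (384x512x3 uint8, red, green, blue), "mtx" (3x3 intrinsics, pixels), "extrinsics" (4x4, takes a point from world to camera coordinates). Camera axes: x right, y up, looking along -z (the intrinsics and any distortion apply to the point x, -y, -z); pixel columns grow to the right and rows downward; lengths in mm; the calibration is good to about 2 mm. A picture is of the moment at which its call begins. There is no depth.
- bot.finish_job(): hands the job in, once; it reports no verdict.
The state is a dict: "time": time; "joint_pos": joint angles; "qvel": joint speeds; "joint_efforts": joint torques, N m; "tcp_pos": TCP position; "eef_rot": TCP orientation; "ft_force": force on the tool from outside, world axes, zero at the start; "torque": the same for the moment, N m; "gripper_width": finger opening in mm.
Only numpy, scipy, OpenCV 4.12 (cv2) and the standard library are available. Lean on these libraries where they do the work, as an engineer would, in place of code of your own. Each camera call takes 0.05 s, during which the arm holds its last target.

## Working session

There is one attempt and no reset: what is moved stays moved. The work goes in short steps, Python scripts to look and compute and a tool call to move; the robot and the scene stay as the last step left them, time stands still between calls to the robot, and variables do not carry over. Pictures are saved under pics/ and viewed, and the job is handed in when it is done.

Besides the shell and the picture viewer there is one more tool, called after "Call:" as a command line: name --argument value ..., lists and objects as JSON in quotes. apply_moves: Moves the arm, as the interface text tells. Its arguments: {"type":"object","properties":{"plan":{"type":"array","items":{"type":"object","properties":{"travel":{"type":"array","items":{"type":"number"}},"rotation":{"type":"array","items":{"type":"number"}}}}},"gripper":{"type":"number"}},"required":["plan"]}

```bash
ls; mkdir -p pics; python3 - <<'E'
from station import bot
import cv2
print(bot.read_state())
for n in("scene","top"):
    s=bot.snapshot(n); cv2.imwrite(f"pics/{n}0.png",s["color"][:,:,::-1]); print(n,s["mtx"],s["extrinsics"],[k for k in s])
E
```

```text
pics
{'time': 0.0, 'joint_pos': array([-1.25080123e+00,  1.16464837e-01,  1.44227950e+00, -6.96224347e-06,
        1.58399755e+00, -3.77865875e-02]), 'qvel': array([ 0.00042982,  0.00142689, -0.00013341, -0.00016617, -0.00122212,
        0.00157891]), 'joint_efforts': array([-9.20483035e-04, -7.21254301e+01, -6.22606659e+01,  7.79862190e-02,
        2.39045051e-02, -8.79768390e-05]), 'tcp_pos': array([ 236.34561414, -632.14746459,  302.01054553]), 'eef_rot': array([-3.09033937e+00, -5.58806999e-01,  2.64609338e-04]), 'ft_force': array([-0.16118962, -0.51343249, -0.35190632]), 'torque': array([0.01041418, 0.01929503, 0.02103719]), 'gripper_width': 92.9602974671765}
scene [[412.14791286   0.         249.36576795]
 [  0.         412.14791286 195.54521804]
 [  0.           0.           1.        ]] [[ 5.51828953e-01  8.33947665e-01 -4.01227655e-03 -3.12949896e+02]
 [-6.94523242e-01  4.62223493e-01  5.51350078e-01  4.02101087e+02]
 [ 4.61651679e-01 -3.01464317e-01  8.34264342e-01 -1.30936771e+03]
 [ 0.00000000e+00  0.00000000e+00  0.00000000e+00  1.00000000e+00]] ['color', 'mtx', 'extrinsics']
top [[450.30449609   0.         248.32722417]
 [  0.         450.30449609 198.78451759]
 [  0.           0.           1.        ]] [[ 2.51210070e-02 -9.99656155e-01  7.51708018e-03 -5.81912300e+01]
 [ 9.88682404e-01  2.59563554e-02  1.47761198e-01 -6.02893252e+02]
 [-1.47905507e-01  3.72009480e-03  9.88994500e-01 -1.36310659e+03]
 [ 0.00000000e+00  0.00000000e+00  0.00000000e+00  1.00000000e+00]] ['color', 'mtx', 'extrinsics']
```

View pics/scene0.png

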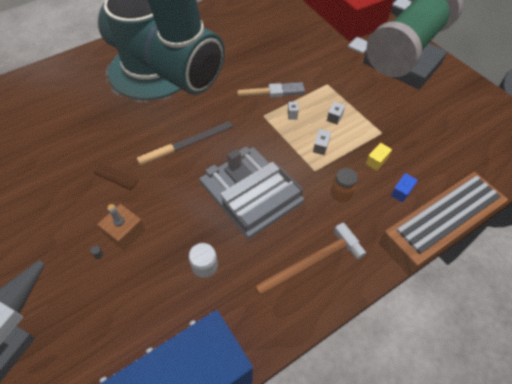

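View pics/top0.png

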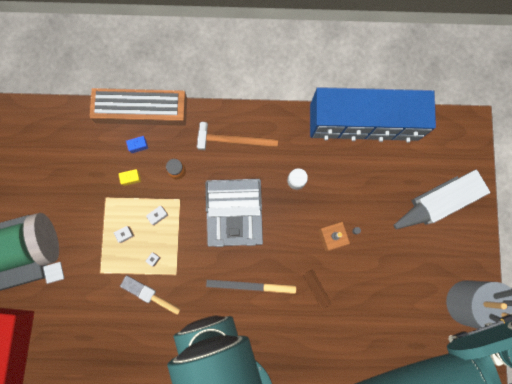

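```bash
cat > h.py <<'E'
from station import bot
import cv2, numpy as np
from scipy.spatial.transform import Rotation as R
def snap(n):
    s=bot.snapshot(n); s["bgr"]=np.ascontiguousarray(s["color"][:,:,::-1]); return s
def proj(s,P):
    P=np.atleast_2d(P).astype(float); c=P@s["extrinsics"][:3,:3].T+s["extrinsics"][:3,3]
    c=c*[1,-1,-1]; q=c@s["mtx"].T; return q[:,:2]/q[:,2:]
def ray(s,uv,z):
    uv=np.atleast_2d(uv).astype(float); E=s["extrinsics"]
    d=np.c_[uv,np.ones(len(uv))]@np.linalg.inv(s["mtx"]).T*[1,-1,-1]
    d=d@E[:3,:3]; o=-E[:3,:3].T@E[:3,3]
    t=(z-o[2])/d[:,2]; return (o+d*t[:,None])
def crop(s,name,x0,y0,x1,y1,k):
    im=cv2.resize(s["bgr"][y0:y1,x0:x1],None,fx=k,fy=k,interpolation=cv2.INTER_CUBIC); cv2.imwrite("pics/"+name,im)
E
python3 - <<'E'
from h import *
s=snap("top"); 
crop(s,"t_board.png",90,150,270,290,4.4)
crop(s,"t_stand.png",300,200,380,260,8)
s=snap("scene"); crop(s,"s_board.png",180,70,400,240,3.6)
crop(s,"s_stand.png",80,190,160,270,7)
E
```

```text
(no output)
```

View pics/t_board.png

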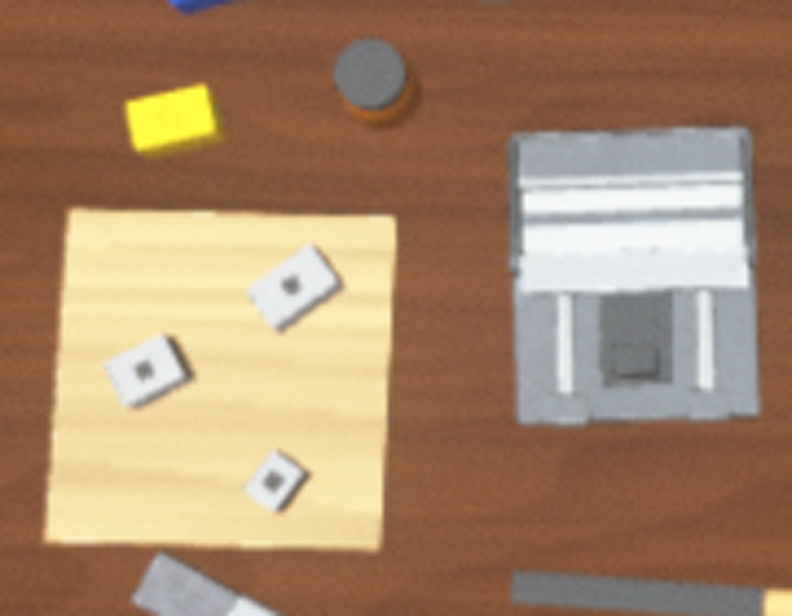

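View pics/s_board.png

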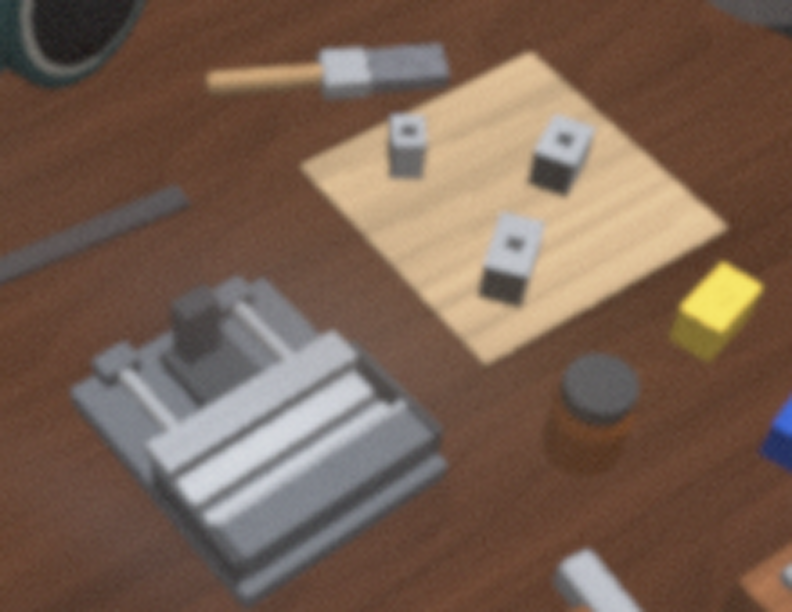

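View pics/t_stand.png

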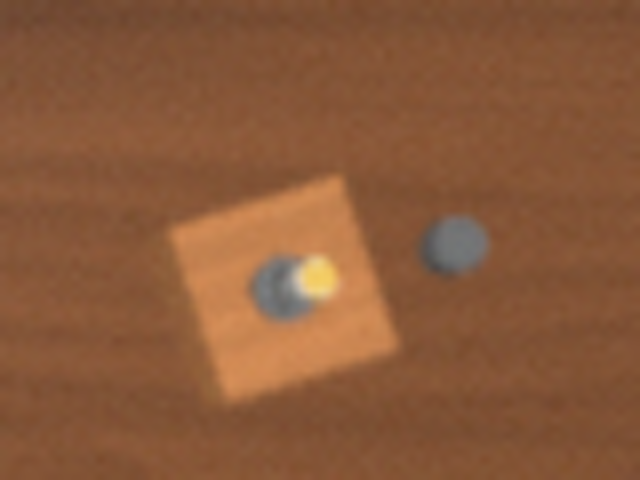

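View pics/s_stand.png

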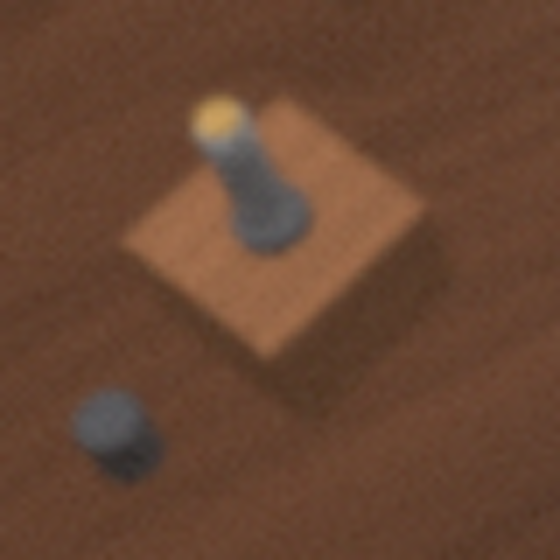

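```bash
python3 - <<'E'
from h import *
s=snap("top"); crop(s,"t_vise.png",198,172,272,254,7)
s=snap("scene"); crop(s,"s_vise.png",195,140,309,240,7)
E
```

```text
(no output)
```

View pics/t_vise.png

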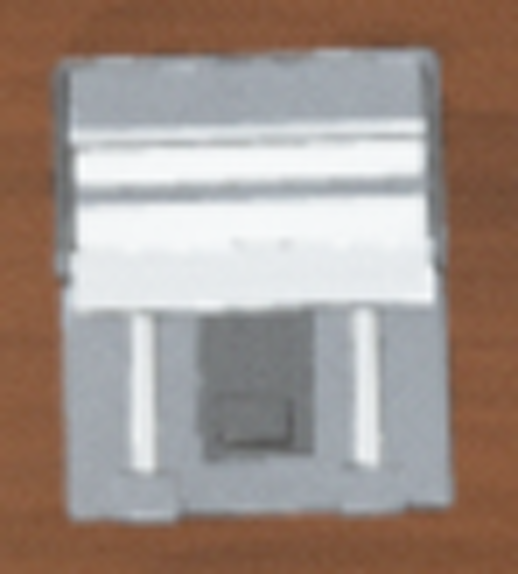

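View pics/s_vise.png

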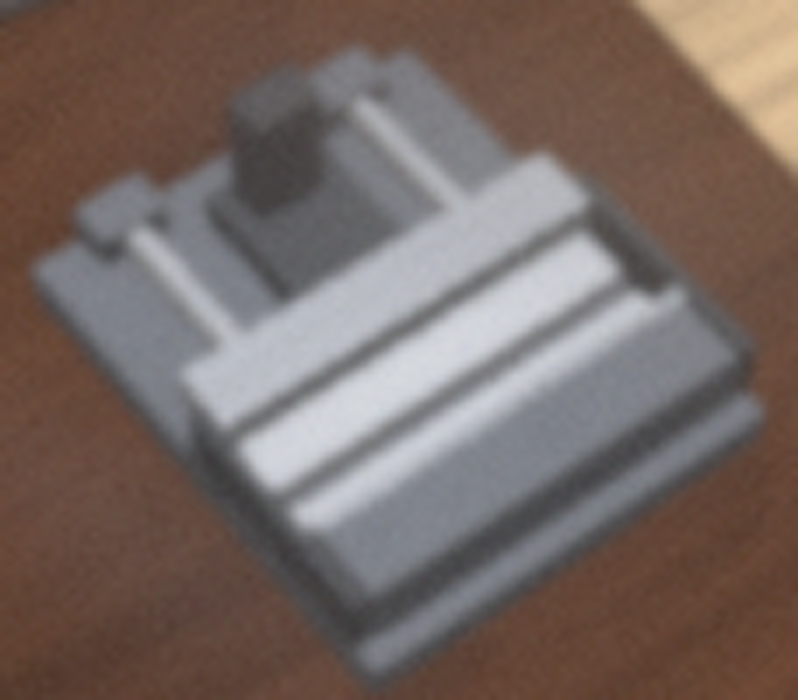

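```bash
python3 - <<'E'
from h import *
s=snap("top"); g=cv2.cvtColor(s["bgr"],cv2.COLOR_BGR2GRAY).astype(float)
print(-s["extrinsics"][:3,:3].T@s["extrinsics"][:3,3])
p=g[172:254,228:231].mean(1)
for i,v in enumerate(p): 
    q=ray(s,[229,172+i],50)[0]; q2=ray(s,[229,172+i],32)[0]
    print(172+i,int(v),q[:2].round(0),q2[:1].round(0))
E
```

```text
[ 395.92080067  -37.45142398 1437.62657778]
172 96 [687.  20.] [691.]
173 95 [684.  20.] [687.]
174 95 [681.  20.] [684.]
175 96 [677.  20.] [681.]
176 97 [674.  20.] [678.]
177 98 [671.  20.] [675.]
178 95 [668.  20.] [671.]
179 98 [665.  19.] [668.]
180 130 [661.  19.] [665.]
181 154 [658.  19.] [662.]
182 161 [655.  19.] [658.]
183 164 [652.  19.] [655.]
184 163 [649.  19.] [652.]
185 162 [645.  19.] [649.]
186 163 [642.  19.] [645.]
187 163 [639.  19.] [642.]
188 163 [636.  19.] [639.]
189 172 [633.  18.] [636.]
190 214 [630.  18.] [633.]
191 211 [626.  18.] [629.]
192 186 [623.  18.] [626.]
193 234 [620.  18.] [623.]
194 246 [617.  18.] [620.]
195 247 [614.  18.] [617.]
196 246 [611.  18.] [613.]
197 231 [607.  18.] [610.]
198 186 [604.  18.] [607.]
199 168 [601.  17.] [604.]
200 191 [598.  17.] [601.]
201 236 [595.  17.] [597.]
202 246 [592.  17.] [594.]
203 246 [589.  17.] [591.]
204 247 [585.  17.] [588.]
205 247 [582.  17.] [585.]
206 245 [579.  17.] [582.]
207 241 [576.  17.] [578.]
208 235 [573.  17.] [575.]
209 232 [570.  17.] [572.]
210 233 [567.  16.] [569.]
211 232 [56
[... 441 characters left out ...]
[515.]
228 113 [511.  15.] [512.]
229 117 [508.  15.] [509.]
230 117 [505.  14.] [506.]
231 116 [502.  14.] [503.]
232 117 [498.  14.] [500.]
233 116 [495.  14.] [497.]
234 113 [492.  14.] [494.]
235 111 [489.  14.] [490.]
236 118 [486.  14.] [487.]
237 125 [483.  14.] [484.]
238 151 [480.  14.] [481.]
239 161 [477.  14.] [478.]
240 161 [474.  13.] [475.]
241 161 [471.  13.] [472.]
242 161 [468.  13.] [469.]
243 161 [465.  13.] [466.]
244 159 [462.  13.] [462.]
245 117 [459.  13.] [459.]
246 96 [456.  13.] [456.]
247 96 [452.  13.] [453.]
248 98 [449.  13.] [450.]
249 95 [446.  13.] [447.]
250 90 [443.  13.] [444.]
251 90 [440.  12.] [441.]
252 92 [437.  12.] [438.]
253 94 [434.  12.] [435.]
```

```bash
python3 - <<'E'
from h import *
s=snap("scene"); 
print(-s["extrinsics"][:3,:3].T@s["extrinsics"][:3,3])
f=lambda x,y,z:print((x,y,z),ray(s,[195+(x+.5)/7-.5,140+(y+.5)/7-.5],z)[0].round(1))
for p in [(185,380,50),(545,155,50),(235,435,50),(590,205,50),(365,268,50),(412,320,50),(240,450,32),(582,235,32),(283,490,32),(625,270,32),(295,515,50),(650,290,50),(318,530,50),(685,295,50),(370,595,50),(750,355,50)]: f(*p)
g=cv2.cvtColor(s["bgr"],cv2.COLOR_BGR2GRAY).astype(np.float32)
n=np.array([0,0,0.]);
# profile along world x at y=16, z=50
for y in(-30,16,60):
  xs=np.arange(540,670,2.); q=proj(s,np.c_[xs,xs*0+y,xs*0+50]).astype(np.float32)
  v=cv2.remap(g,q[:,0].reshape(-1,1),q[:,1].reshape(-1,1),cv2.INTER_LINEAR).ravel()
  print(y,list(zip(xs.astype(int).tolist(),v.astype(int).tolist())))
E
```

```text
[1056.43516411 -319.60437545  869.40468129]
(185, 380, 50) [561.4 -77.3  50. ]
(545, 155, 50) [550.   81.2  50. ]
(235, 435, 50) [589.8 -74.8  50. ]
(590, 205, 50) [577.3  81.5  50. ]
(365, 268, 50) [ 5.56e+02 -2.00e-01  5.00e+01]
(412, 320, 50) [583.6   1.1  50. ]
(240, 450, 32) [585.7 -71.3  32. ]
(582, 235, 32) [576.2  80.   32. ]
(283, 490, 32) [607.5 -67.6  32. ]
(625, 270, 32) [597.3  83.7  32. ]
(295, 515, 50) [627.5 -74.9  50. ]
(650, 290, 50) [619.   77.2  50. ]
(318, 530, 50) [636.6 -71.7  50. ]
(685, 295, 50) [627.4  86.1  50. ]
(370, 595, 50) [666.6 -70.9  50. ]
(750, 355, 50) [660.   89.5  50. ]
-30 [(540, 79), (542, 81), (544, 77), (546, 81), (548, 82), (550, 88), (552, 108), (554, 136), (556, 163), (558, 182), (560, 188), (562, 189), (564, 188), (566, 187), (568, 188), (570, 188), (572, 189), (574, 191), (576, 190), (578, 187), (580, 179), (582, 159), (584, 135), (586, 116), (588, 125), (590, 149), (592, 179), (594, 201), (596, 208), (598, 211), (600, 215), (602, 215), (604, 214), (606, 211), (608, 207), (610, 199), (612, 180), (614, 154), (616, 133), (618, 126), (620,
[... 1153 characters left out ...]
2, 173), (554, 179), (556, 180), (558, 179), (560, 181), (562, 182), (564, 183), (566, 183), (568, 183), (570, 183), (572, 180), (574, 172), (576, 155), (578, 134), (580, 122), (582, 119), (584, 137), (586, 160), (588, 182), (590, 195), (592, 201), (594, 202), (596, 203), (598, 204), (600, 206), (602, 203), (604, 197), (606, 182), (608, 160), (610, 139), (612, 127), (614, 135), (616, 151), (618, 175), (620, 190), (622, 196), (624, 194), (626, 186), (628, 172), (630, 157), (632, 141), (634, 133), (636, 129), (638, 130), (640, 129), (642, 130), (644, 129), (646, 129), (648, 130), (650, 129), (652, 129), (654, 128), (656, 126), (658, 117), (660, 103), (662, 90), (664, 79), (666, 74), (668, 76)]
```

```bash
cat > vise.py <<'E'
from h import *
s=snap("top"); g=cv2.cvtColor(s["bgr"],cv2.COLOR_BGR2GRAY).astype(float)
def edge(u,r0,r1,lev):
    p=g[r0:r1+1,u-1:u+2].mean(1)
    for i in range(len(p)-1):
        if (p[i]-lev)*(p[i+1]-lev)<0: return r0+i+(lev-p[i])/(p[i+1]-p[i])
for nm,(r0,r1,lev,z) in dict(jawback=(213,219,178,50),block=(177,184,128,50),plate=(186,191,188,50)).items():
    pts=[]
    for u in range(212,257):
        e=edge(u,r0,r1,lev)
        if e: pts.append(ray(s,[u,e],z)[0])
    P=np.array(pts); c=np.polyfit(P[:,1],P[:,0],1); r=P[:,0]-np.polyval(c,P[:,1]); k=abs(r)<2
    c=np.polyfit(P[k,1],P[k,0],1); print(nm,len(P),k.sum(),"x at y=18:",np.polyval(c,18).round(2),"slope deg",np.degrees(np.arctan(c[0])).round(2), "resid",r[k].std().round(2))
# lateral extents of sliding jaw top (z=50), rows 210..214
for r in range(202,215,2):
    b=g[r]; L=[u for u in range(200,215) if (b[u]-190)*(b[u+1]-190)<0]; Rr=[u for u in range(252,268) if (b[u]-190)*(b[u+1]-190)<0]
    print(r,[ (u+(190-b[u])/(b[u+1]-b[u])) for u in L+Rr],[ray(s,[u+(190-b[u])/(b[u+1]-b[u]),r],50)[0][:2].round(1).tolist() for u in L+Rr])
E
python3 vise.py
cat > blanks.py <<'E'
from h import *
def blanks(s,z=40,roi=None):
    hsv=cv2.cvtColor(s["bgr"],cv2.COLOR_BGR2HSV); m=((hsv[:,:,1]<45)&(hsv[:,:,2]>150)).astype(np.uint8)
    return m
if __name__=="__main__":
    K=6
    for n,roi in(("top",(98,195,185,280)),("scene",(260,82,385,165))):
        s=snap(n); x0,y0,x1,y1=roi
        im=cv2.resize(s["bgr"][y0:y1,x0:x1],None,fx=K,fy=K,interpolation=cv2.INTER_CUBIC)
        hsv=cv2.cvtColor(im,cv2.COLOR_BGR2HSV); V=hsv[:,:,2]; S=hsv[:,:,1]
        m=((S<60)&(V>(175 if n=="top" else 150))).astype(np.uint8)
        cs,_=cv2.findContours(m,cv2.RETR_EXTERNAL,cv2.CHAIN_APPROX_NONE)
        print(n)
        for c in cs:
            if cv2.contourArea(c)<1200: continue
            h=cv2.convexHull(c).reshape(-1,2)
            w=ray(s,[(h[:,0]+.5)/K-.5+x0,(h[:,1]+.5)/K-.5+y0][0:0] or np.c_[(h[:,0]+.5)/K-.5+x0,(h[:,1]+.5)/K-.5+y0],40)
            r=cv2.minAreaRect(w[:,:2].astype(np.float32))
            # dark mark
            mm=np.zeros(m.shape,np.uint8); cv2.fillPoly(mm,[cv2.convexHull(c)],1); mm=cv2.erode(mm,np.ones((9,9)))
            if mm.sum()==0: continue
            d=mm*np.clip(0.92*np.median(V[mm>0])-V,0,None); yy,xx=np.mgrid[:m.shape[0],:m.shape[1]]
            mk=ray(s,[((d*xx).sum()/d.sum()+.5)/K-.5+x0,((d*yy).sum()/d.sum()+.5)/K-.5+y0],40)[0]
            ang=r[2]; W,H=r[1]
            print("ctr",np.round(r[0],1),"size",np.round(r[1],1),"ang",round(ang,1),"mark",mk[:2].round(1), "hullc",w[:,:2].mean(0).round(1))
E
python3 blanks.py
```

```text
jawback 38 37 x at y=18: 548.24 slope deg -3.23 resid 0.69
block 45 43 x at y=18: 663.58 slope deg -3.36 resid 0.82
plate 45 45 x at y=18: 632.04 slope deg -3.61 resid 0.26
202 [np.float64(208.49295774647888), np.float64(258.3658536585366)] [[590.1, 80.9], [594.1, -74.2]]
204 [np.float64(208.42465753424656), np.float64(258.42857142857144)] [[583.8, 80.9], [587.9, -74.5]]
206 [np.float64(208.47368421052633), np.float64(259.1698113207547)] [[577.5, 80.5], [581.7, -76.9]]
208 [np.float64(207.9090909090909), np.float64(259.01724137931035)] [[571.2, 82.0], [575.4, -76.6]]
210 [np.float64(207.61016949152543), np.float64(259.34343434343435)] [[565.0, 82.7], [569.1, -77.7]]
212 [np.float64(207.98360655737704), np.float64(259.65625)] [[558.7, 81.3], [562.9, -78.9]]
214 [np.float64(207.21428571428572), np.float64(259.67164179104475)] [[552.5, 83.5], [556.7, -79.0]]
top
ctr [410.9 250.2] size [29.7 38.5] ang 60.0 mark [410.5 249.4] hullc [409.2 255.1]
ctr [484.6 344.4] size [40.5 49.6] ang 29.6 mark [483.3 344.5] hullc [488.5 350. ]
ctr [547.7 244.7] size [39.5 60.7] ang 39.4 mark [546.9 244.4] hullc [550.2 244.6]
scene
ctr [550.8 244.3] size [39.1 63.7] ang 37.7 mark [555.8 238.7] hullc [550.9 249.7]
ctr [492.6 340.4] size [42.6 65.1] ang 31.6 mark [504.7 332.7] hullc [485.8 347.9]
ctr [416.1 247.2] size [31.9 48.2] ang 54.9 mark [419.7 247.2] hullc [412.1 256.2]
ctr [326.2 250.6] size [41.3 40. ] ang 63.8 mark [330.6 251.1] hullc [327.3 252.5]
```

```bash
python3 - <<'E'
from h import *
s=snap("scene"); g=cv2.cvtColor(s["bgr"],cv2.COLOR_BGR2GRAY).astype(float)
for x,y in((408,130),(565,139),(514,243)):
    u,v=180+x/3.6,70+y/3.6; iu,iv=round(u),round(v)
    w=g[iv-3:iv+4,iu-3:iu+4]; d=np.clip(np.percentile(w,60)-w,0,None); d[[0,-1]]*=0;d[:,[0,-1]]*=0
    yy,xx=np.mgrid[-3:4,-3:4]; c=[iu+(d*xx).sum()/d.sum(),iv+(d*yy).sum()/d.sum()]
    print(c,ray(s,c,40)[0].round(1))
# punch: collar, top
K=8
st=snap("top")
f=lambda s,x0,y0,K,x,y,z:ray(s,[x0+(x+.5)/K-.5,y0+(y+.5)/K-.5],z)[0].round(1)
print("top gold",f(st,300,200,8,319,278,114),"collar",f(st,300,200,8,281,288,57),"stand c",[f(st,300,200,8,*p,52) for p in((172,230),(342,177),(399,347),(228,402))], "off",f(st,300,200,8,458,246,28))
print("scene gold",f(s,80,190,7,219,119,114),"collar",f(s,80,190,7,271,218,57),"stand",[f(s,80,190,7,*p,52) for p in((122,241),(285,96),(425,205),(266,355))],"off",f(s,80,190,7,107,418,28))
# handle top pts
print("handle scene top", [f(s,195,140,7,*p,z) for p in((235,110),(295,68),(325,95),(262,135)) for z in(60,80)])
print("handle top view", [f(st,198,172,7,*p,z) for p in((215,395),(292,395),(292,445),(215,445)) for z in(60,80)])
E
```

```text
[np.float64(293.0306435137896), np.float64(105.87231869254342)] [413.2 249.5  40. ]
[np.float64(336.6859756097561), np.float64(108.36945676274945)] [488.9 345.2  40. ]
[np.float64(322.7548002075765), np.float64(137.31058640373638)] [550.8 244.9  40. ]
top gold [ 495.3 -313.   114. ] collar [ 495.3 -310.3   57. ] stand c [array([ 517. , -269.3,   52. ]), array([ 539.2, -335. ,   52. ]), array([ 474.2, -356.6,   52. ]), array([ 451.5, -290.8,   52. ])] off [ 515.7 -385.6   28. ]
scene gold [ 496.3 -311.7  114. ] collar [ 498.9 -312.1   57. ] stand [array([ 476.6, -356. ,   52. ]), array([ 454.1, -289. ,   52. ]), array([ 518.9, -268. ,   52. ]), array([ 541.3, -333.7,   52. ])] off [ 518.9 -386.1   28. ]
handle scene top [array([477.6,  -4.6,  60. ]), array([491.9, -12.3,  80. ]), array([473.1,  23.9,  60. ]), array([487.5,  15.4,  80. ]), array([489.8,  26.1,  60. ]), array([503.8,  17.6,  80. ]), array([492.7,  -2.6,  60. ]), array([506.7, -10.4,  80. ])]
handle top view [array([509.9,  16.5,  60. ]), array([508.2,  15.7,  80. ]), array([510.8, -17.2,  60. ]), array([509.1, -17.5,  80. ]), array([488.9, -17.8,  60. ]), array([487.6, -18.1,  80. ]), array([488.1,  15.8,  60. ]), array([486.7,  15. ,  80. ])]
```

```bash
python3 - <<'E'
from h import *
s=snap("top"); K=14
ims=[]
for u,v in((152,259),(123,234),(157,215)):
    ims.append(cv2.resize(s["bgr"][v-9:v+9,u-9:u+9],None,fx=K,fy=K,interpolation=cv2.INTER_CUBIC))
cv2.imwrite("pics/t3.png",np.hstack(ims))
E
```

```text
(no output)
```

View pics/t3.png

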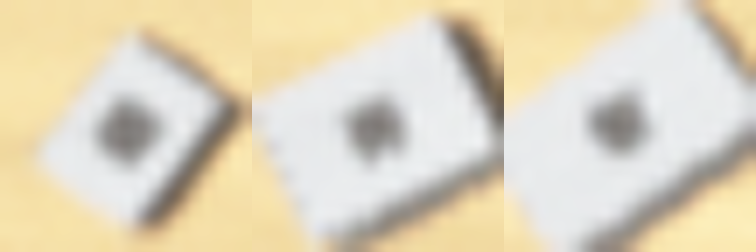

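```bash
cat > go.py <<'E'
# go.py x y z yaw [n]: rows (tool axes, cm / deg) from measured pose to TCP target, tool straight down, tool y at yaw
from h import *
import sys
x,y,z,yaw=map(float,sys.argv[1:5])
st=bot.read_state(); p=np.array(st["tcp_pos"]); Rc=R.from_rotvec(st["eef_rot"]); M=Rc.as_matrix()
cy=np.degrees(np.arctan2(M[1,1],M[0,1])); d=(yaw-cy+180)%360-180
if abs(d)>170 or (len(sys.argv)>6): pass
t=np.array([x,y,z])
L=np.linalg.norm(t-p); n=int(sys.argv[5]) if len(sys.argv)>5 else int(max(np.ceil(L/60),np.ceil(abs(d)/10.5),1))
print("at",p.round(1),"yaw",cy.round(2),"tilt z",M[:,2].round(4),"F",np.round(st["ft_force"],1),"w",round(st["gripper_width"],1),"t",round(st["time"],2),"J",np.round(st["joint_pos"],2))
print("dist",L.round(1),"dyaw",d.round(2),"rows",n)
c=cy
for i in range(n):
    a=np.radians(c); ty=np.array([np.cos(a),np.sin(a),0]); tx=np.array([-np.sin(a),np.cos(a),0]); 
    s=(t-p)/n/10
    print('{"travel":[%.2f,%.2f,%.2f],"rotation":[0,0,%.1f]}'%(s@tx,s@ty,-s[2],-d/n)); c+=d/n
print("tool x check",M[:,0].round(3))
E
python3 go.py 549 245 260 36.5
```

```text
at [ 236.4 -632.3  302.7] yaw -69.5 tilt z [-0.  0. -1.] F [ 0.8 -0.5  0.3] w 92.8 t 0.7 J [-1.25  0.12  1.44  0.    1.58 -0.04]
dist 932.3 dyaw 106.0 rows 16
{"travel":[3.75,-4.45,0.27],"rotation":[0,0,-6.6]}
{"travel":[4.24,-3.99,0.27],"rotation":[0,0,-6.6]}
{"travel":[4.67,-3.47,0.27],"rotation":[0,0,-6.6]}
{"travel":[5.04,-2.91,0.27],"rotation":[0,0,-6.6]}
{"travel":[5.34,-2.31,0.27],"rotation":[0,0,-6.6]}
{"travel":[5.57,-1.68,0.27],"rotation":[0,0,-6.6]}
{"travel":[5.73,-1.02,0.27],"rotation":[0,0,-6.6]}
{"travel":[5.81,-0.36,0.27],"rotation":[0,0,-6.6]}
{"travel":[5.81,0.32,0.27],"rotation":[0,0,-6.6]}
{"travel":[5.74,0.98,0.27],"rotation":[0,0,-6.6]}
{"travel":[5.58,1.64,0.27],"rotation":[0,0,-6.6]}
{"travel":[5.36,2.27,0.27],"rotation":[0,0,-6.6]}
{"travel":[5.06,2.88,0.27],"rotation":[0,0,-6.6]}
{"travel":[4.69,3.44,0.27],"rotation":[0,0,-6.6]}
{"travel":[4.27,3.96,0.27],"rotation":[0,0,-6.6]}
{"travel":[3.78,4.43,0.27],"rotation":[0,0,-6.6]}
tool x check [0.937 0.35  0.   ]
```

Call:
apply_moves --plan '[{"travel": [3.75,-4.45,0.27],"rotation": [0,0,-6.6]},{"travel": [4.24,-3.99,0.27],"rotation": [0,0,-6.6]},{"travel": [4.67,-3.47,0.27],"rotation": [0,0,-6.6]},{"travel": [5.04,-2.91,0.27],"rotation": [0,0,-6.6]},{"travel": [5.34,-2.31,0.27],"rotation": [0,0,-6.6]},{"travel": [5.57,-1.68,0.27],"rotation": [0,0,-6.6]},{"travel": [5.73,-1.02,0.27],"rotation": [0,0,-6.6]},{"travel": [5.81,-0.36,0.27],"rotation": [0,0,-6.6]}]'

```text
time: 1.7
tcp_pos: [393.5, -192.2, 281.4]
eef_rot: [2.517, 1.879, 0.001]
ft_force: [1.0, -0.3, -0.3]
gripper_width: 93.0
```

```bash
python3 go.py 549 245 260 36.5
```

```text
at [ 393.5 -192.2  281.4] yaw -16.51 tilt z [ 8.e-04 -4.e-04 -1.e+00] F [ 1.  -0.3 -0.3] w 93.0 t 1.7 J [-0.51 -0.42  1.95  0.    1.61 -0.22]
dist 464.5 dyaw 53.01 rows 8
{"travel":[5.79,0.31,0.27],"rotation":[0,0,-6.6]}
{"travel":[5.72,0.98,0.27],"rotation":[0,0,-6.6]}
{"travel":[5.57,1.63,0.27],"rotation":[0,0,-6.6]}
{"travel":[5.34,2.26,0.27],"rotation":[0,0,-6.6]}
{"travel":[5.04,2.86,0.27],"rotation":[0,0,-6.6]}
{"travel":[4.68,3.43,0.27],"rotation":[0,0,-6.6]}
{"travel":[4.25,3.94,0.27],"rotation":[0,0,-6.6]}
{"travel":[3.77,4.41,0.27],"rotation":[0,0,-6.6]}
tool x check [ 0.284  0.959 -0.   ]
```

Call:
apply_moves --plan '[{"travel": [5.79,0.31,0.27],"rotation": [0,0,-6.6]},{"travel": [5.72,0.98,0.27],"rotation": [0,0,-6.6]},{"travel": [5.57,1.63,0.27],"rotation": [0,0,-6.6]},{"travel": [5.34,2.26,0.27],"rotation": [0,0,-6.6]},{"travel": [5.04,2.86,0.27],"rotation": [0,0,-6.6]},{"travel": [4.68,3.43,0.27],"rotation": [0,0,-6.6]},{"travel": [4.25,3.94,0.27],"rotation": [0,0,-6.6]},{"travel": [3.77,4.41,0.27],"rotation": [0,0,-6.6]}]'

```text
time: 2.7
tcp_pos: [551.4, 244.5, 259.6]
eef_rot: [1.418, 2.803, 0.0]
ft_force: [1.0, -1.0, 0.7]
gripper_width: 93.1
```

```bash
python3 - <<'E'
from h import *
st=bot.read_state(); print(st["tcp_pos"])
s=snap("top"); crop(s,"t1.png",90,180,200,285,6)
s2=snap("scene"); crop(s2,"s1.png",240,40,400,190,4)
p=st["tcp_pos"]; print(proj(s,[p]),proj(s2,[p]),proj(s2,[p-[0,0,84]]),proj(s,[p-[0,0,84]]))
E
```

```text
[551.38209826 244.47194526 259.60470413]
[[139.53490996 203.73382666]] [[337.11273257  71.13045877]] [[330.99244717  99.44631294]] [[146.42712102 207.81073235]]
```

View pics/s1.png

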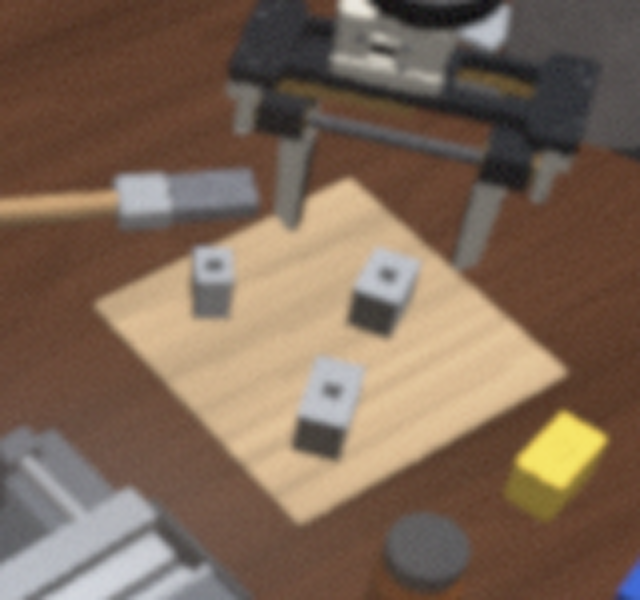

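View pics/t1.png

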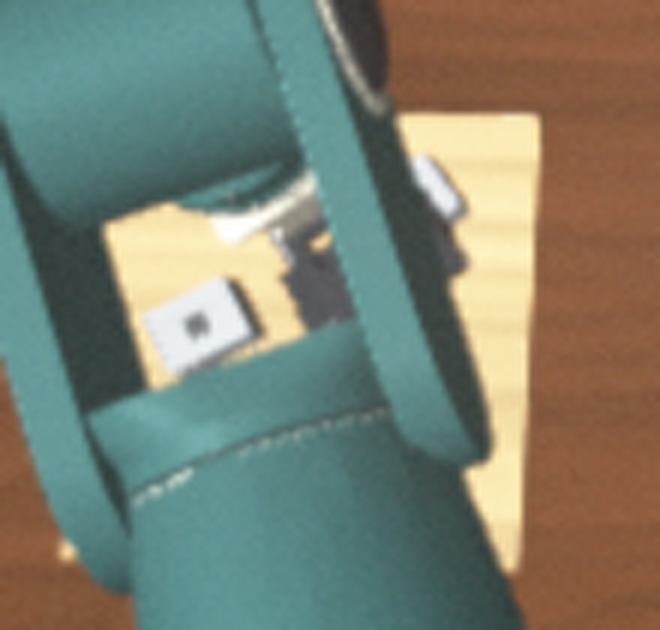

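```bash
python3 - <<'E'
from h import *
st=bot.read_state(); p=st["tcp_pos"]; M=R.from_rotvec(st["eef_rot"]).as_matrix(); print(p)
s2=snap("scene"); im=cv2.resize(s2["bgr"][40:190,240:400],None,fx=5,fy=5,interpolation=cv2.INTER_CUBIC)
for sg in(-1,1):
  for y in(46.5,64):
    for x in(-7.5,7.5):
      a=proj(s2,[p+M@[x,sg*y,84],p+M@[x,sg*y,0]]); 
      a=(a-[240,40]+.5)*5-.5
      cv2.line(im,tuple(a[0].astype(int)),tuple(a[1].astype(int)),(0,0,255),1)
cv2.imwrite("pics/s2.png",im)
E
```

```text
[551.63800533 246.40535085 258.27315355]
```

View pics/s2.png

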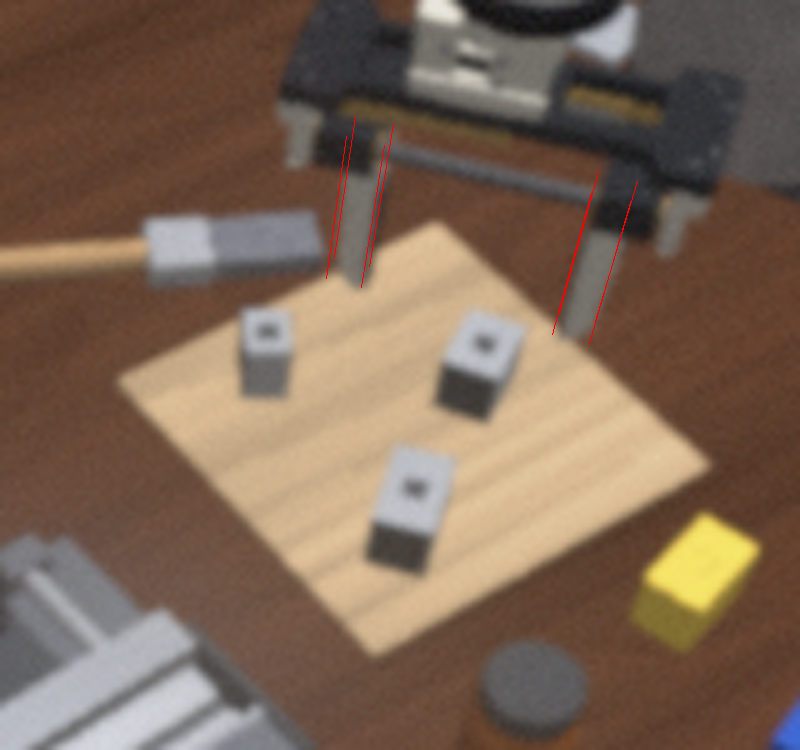

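```bash
python3 go.py 547 244.5 110 36.5 4
```

```text
at [551.2 244.4 258.6] yaw 36.28 tilt z [-1.5e-03 -5.0e-04 -1.0e+00] F [ 0.  -0.1  0.7] w 92.7 t 2.85 J [ 0.37 -0.02  1.66  0.    1.51 -0.26]
dist 148.7 dyaw 0.22 rows 4
{"travel":[0.06,-0.08,3.71],"rotation":[0,0,-0.1]}
{"travel":[0.06,-0.08,3.71],"rotation":[0,0,-0.1]}
{"travel":[0.06,-0.08,3.71],"rotation":[0,0,-0.1]}
{"travel":[0.06,-0.08,3.71],"rotation":[0,0,-0.1]}
tool x check [-0.592  0.806  0.   ]
```

Call:
apply_moves --plan '[{"travel": [0.08,-0.19,3.75],"rotation": [0,0,0]},{"travel": [0,0,3.75],"rotation": [0,0,0]},{"travel": [0,0,3.75],"rotation": [0,0,0]},{"travel": [0,0,3.75],"rotation": [0,0,0]},{"travel": [0,0,0],"rotation": [0,0,0]},{"travel": [0,0,0],"rotation": [0,0,0]}]'

```text
time: 3.6
tcp_pos: [549.6, 241.6, 111.5]
eef_rot: [1.425, 2.799, 0.002]
ft_force: [1.1, -0.5, 0.3]
gripper_width: 93.0
```

```bash
python3 go.py 547 244.5 110 36.5 1; python3 - <<'E'
from h import *
s2=snap("scene"); crop(s2,"s3.png",260,60,390,180,5)
E
```

```text
at [549.6 241.6 111.5] yaw 36.05 tilt z [ 1.7e-03  6.0e-04 -1.0e+00] F [ 1.1 -0.5  0.3] w 93.0 t 3.6 J [ 0.37  0.07  1.81 -0.    1.26 -0.26]
dist 4.1 dyaw 0.45 rows 1
{"travel":[0.38,-0.04,0.15],"rotation":[0,0,-0.5]}
tool x check [-0.588  0.809 -0.001]
```

View pics/s3.png

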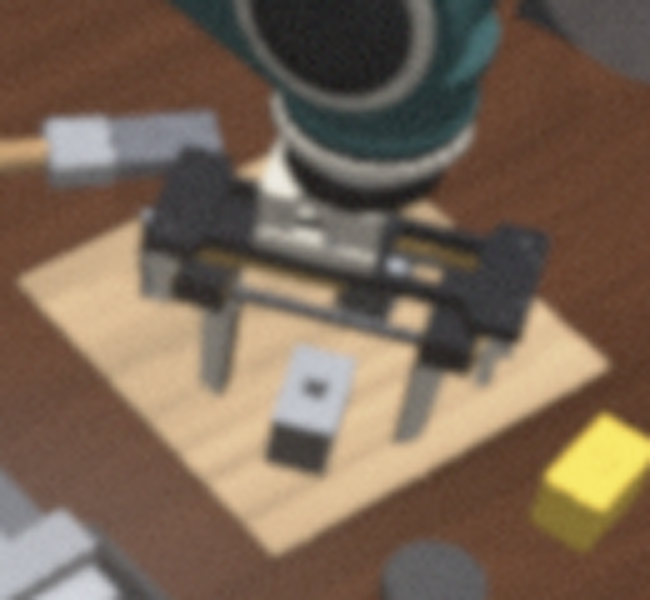

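Call:
apply_moves --plan '[{"travel": [0.2,0,0.1],"rotation": [0,0,0]},{"travel": [0,0,0],"rotation": [0,0,0]}]'

```text
time: 3.9
tcp_pos: [548.0, 243.7, 109.3]
eef_rot: [1.423, 2.8, 0.001]
ft_force: [-0.4, 0.0, 0.9]
gripper_width: 92.8
```

Call:
apply_moves --plan '[{"travel": [0,0,0],"rotation": [0,0,0]}]'

```text
time: 4.03
tcp_pos: [547.9, 243.6, 108.9]
eef_rot: [1.424, 2.8, 0.0]
ft_force: [-0.7, -0.4, 0.6]
gripper_width: 93.0
```

Call:
apply_moves --plan '[{"travel": [0,0,0],"rotation": [0,0,0]},{"travel": [0,0,0],"rotation": [0,0,0]},{"travel": [0,0,0],"rotation": [0,0,0]},{"travel": [0,0,0],"rotation": [0,0,0]}]' --gripper 1

```text
time: 4.53
tcp_pos: [547.9, 243.5, 108.5]
eef_rot: [-1.424, -2.8, 0.0]
ft_force: [-0.0, -0.3, -0.4]
gripper_width: 57.9
```

Call:
apply_moves --plan '[{"travel": [0,0,0],"rotation": [0,0,0]},{"travel": [0,0,0],"rotation": [0,0,0]},{"travel": [0,0,0],"rotation": [0,0,0]},{"travel": [0,0,0],"rotation": [0,0,0]},{"travel": [0,0,0],"rotation": [0,0,0]}]'

```text
time: 5.15
tcp_pos: [547.9, 243.6, 108.6]
eef_rot: [1.424, 2.8, 0.0]
ft_force: [1.5, 0.8, 0.5]
gripper_width: 34.0
```

Call:
apply_moves --plan '[{"travel": [0,0,-3],"rotation": [0,0,0]},{"travel": [0,0,-4],"rotation": [0,0,0]},{"travel": [0,0,0],"rotation": [0,0,0]}]'

```text
time: 5.52
tcp_pos: [548.6, 243.8, 180.9]
eef_rot: [1.423, 2.798, 0.005]
ft_force: [0.3, -0.3, -6.0]
gripper_width: 33.7
```

```bash
python3 go.py 607 -37.6 180 3.4; python3 - <<'E'
from h import *
s2=snap("scene"); crop(s2,"s4.png",260,40,390,160,5)
E
```

```text
at [548.6 243.8 180.9] yaw 36.1 tilt z [ 0.0036  0.0014 -1.    ] F [ 0.3 -0.3 -6. ] w 33.7 t 5.53 J [ 0.38  0.01  1.75  0.    1.38 -0.25]
dist 287.4 dyaw -32.7 rows 5
{"travel":[-5.24,-2.37,0.02],"rotation":[0,0,6.5]}
{"travel":[-5.47,-1.76,0.02],"rotation":[0,0,6.5]}
{"travel":[-5.64,-1.13,0.02],"rotation":[0,0,6.5]}
{"travel":[-5.73,-0.48,0.02],"rotation":[0,0,6.5]}
{"travel":[-5.75,0.18,0.02],"rotation":[0,0,6.5]}
tool x check [-0.589  0.808 -0.001]
```

View pics/s4.png

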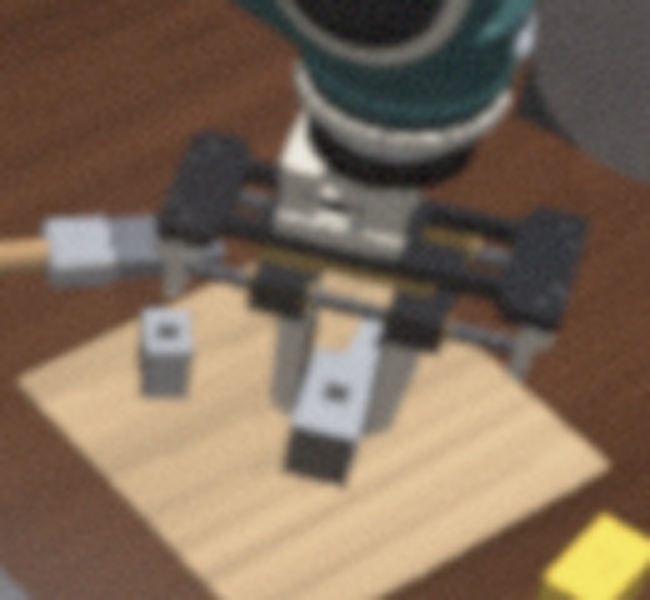

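```bash
python3 - <<'E'
from h import *
st=bot.read_state(); p=st["tcp_pos"]; M=R.from_rotvec(st["eef_rot"]).as_matrix(); print(p)
s2=snap("scene"); s=snap("top")
for x in(-10,0,10):
  print(x,(proj(s2,[p+M@[x,0,69]])-[260,40]+.5)*5-.5, proj(s,[p+M@[x,0,69]]))
crop(s,"t4.png",110,170,190,240,8)
E
```

```text
[547.92053203 243.5770049  178.54888678]
-10 [[325.10668212 407.4028836 ]] [[154.31035781 209.90384204]]
0 [[330.15710731 393.72258722]] [[151.47245586 211.80577627]]
10 [[335.15761055 380.1775165 ]] [[148.630728   213.71027459]]
```

View pics/t4.png

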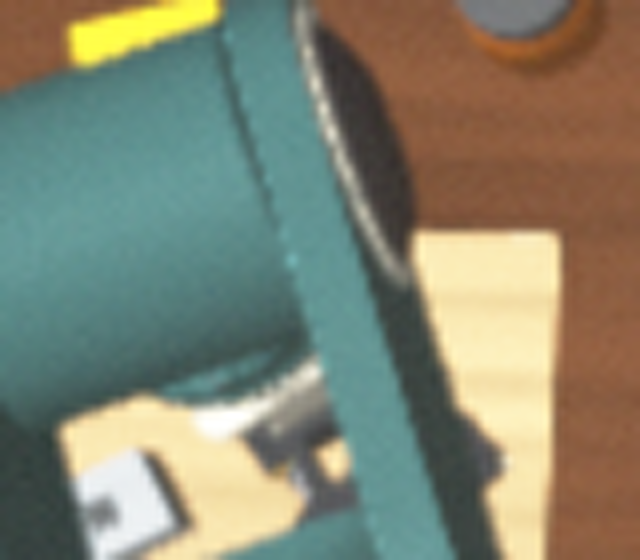

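Call:
apply_moves --plan '[{"travel": [-5.24,-2.37,-0.1],"rotation": [0,0,6.5]},{"travel": [-5.47,-1.76,0],"rotation": [0,0,6.5]},{"travel": [-5.64,-1.13,0],"rotation": [0,0,6.5]},{"travel": [-5.73,-0.48,0],"rotation": [0,0,6.5]},{"travel": [-5.75,0.18,0],"rotation": [0,0,6.5]},{"travel": [0,0,0],"rotation": [0,0,0]},{"travel": [0,0,0],"rotation": [0,0,0]},{"travel": [0,0,0],"rotation": [0,0,0]}]'

```text
time: 6.68
tcp_pos: [606.3, -36.9, 178.7]
eef_rot: [-2.148, -2.291, 0.001]
ft_force: [0.5, 0.3, -6.6]
gripper_width: 33.9
```

```bash
python3 go.py 607 -37.6 137.5 3.4 1; python3 - <<'E'
from h import *
s2=snap("scene"); crop(s2,"s5.png",190,120,320,240,5)
E
```

```text
at [606.3 -36.9 178.7] yaw 3.69 tilt z [-1.2e-03  3.0e-04 -1.0e+00] F [ 0.5  0.3 -6.6] w 33.9 t 6.67 J [-0.1   0.03  1.73  0.    1.38 -0.17]
dist 41.2 dyaw -0.29 rows 1
{"travel":[-0.07,0.06,4.12],"rotation":[0,0,0.3]}
tool x check [-0.064  0.998  0.   ]
```

View pics/s5.png

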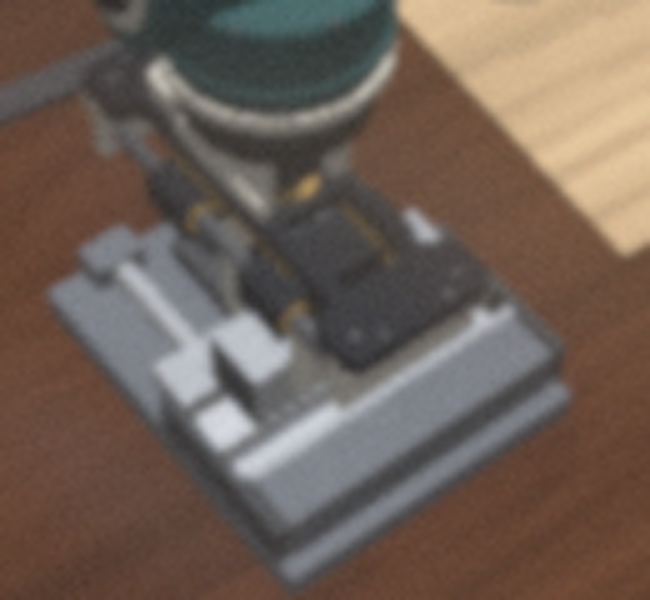

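Call:
apply_moves --plan '[{"travel": [0,0,2],"rotation": [0,0,0.3]},{"travel": [0,0,1.6],"rotation": [0,0,0]},{"travel": [0,0,0.3],"rotation": [0,0,0]},{"travel": [0,0,0],"rotation": [0,0,0]}]'

```text
time: 7.22
tcp_pos: [606.6, -37.8, 140.3]
eef_rot: [-2.156, -2.284, 0.0]
ft_force: [-0.3, 0.1, -4.9]
gripper_width: 33.8
```

Call:
apply_moves --plan '[{"travel": [0,0,0.1],"rotation": [0,0,0]},{"travel": [0,0,0.1],"rotation": [0,0,0]},{"travel": [0,0,0],"rotation": [0,0,0]}]'

```text
time: 7.6
tcp_pos: [606.7, -37.9, 138.7]
eef_rot: [2.156, 2.284, 0.0]
ft_force: [-0.3, -0.7, -6.2]
gripper_width: 33.5
```

Call:
apply_moves --plan '[{"travel": [0,0,0.1],"rotation": [0,0,0]},{"travel": [0,0,0.05],"rotation": [0,0,0]},{"travel": [0,0,0],"rotation": [0,0,0]}]'

```text
time: 7.98
tcp_pos: [606.6, -37.9, 137.0]
eef_rot: [-2.156, -2.284, 0.0]
ft_force: [-0.3, 0.3, -7.1]
gripper_width: 33.7
```

Call:
apply_moves --plan '[{"travel": [0,0,0.05],"rotation": [0,0,0]},{"travel": [0,0,0.05],"rotation": [0,0,0]},{"travel": [0,0,0],"rotation": [0,0,0]}]'

```text
time: 8.35
tcp_pos: [606.8, -37.9, 136.6]
eef_rot: [2.156, 2.284, 0.001]
ft_force: [-4.1, 1.2, 4.0]
gripper_width: 33.8
```

Call:
apply_moves --plan '[{"travel": [0,0,0],"rotation": [0,0,0]},{"travel": [0,0,0],"rotation": [0,0,0]},{"travel": [0,0,0],"rotation": [0,0,0]},{"travel": [0,0,-2],"rotation": [0,0,0]},{"travel": [0,0,-5],"rotation": [0,0,0]},{"travel": [0,0,-3],"rotation": [0,0,0]}]' --gripper 0.4

```text
time: 9.1
tcp_pos: [607.0, -37.9, 240.1]
eef_rot: [2.155, 2.283, 0.003]
ft_force: [-0.6, -0.0, 0.3]
gripper_width: 56.2
```

```bash
python3 go.py 483.5 344.5 235 28; python3 - <<'E'
from h import *
s2=snap("scene"); crop(s2,"s6.png",190,80,390,240,4)
E
```

```text
at [607.  -37.9 240.1] yaw 3.3 tilt z [ 3.2e-03 -4.0e-04 -1.0e+00] F [-0.6 -0.   0.3] w 56.2 t 9.1 J [-0.1  -0.01  1.67 -0.    1.47 -0.16]
dist 401.9 dyaw 24.7 rows 7
{"travel":[5.56,-1.45,0.07],"rotation":[0,0,-3.5]}
{"travel":[5.63,-1.10,0.07],"rotation":[0,0,-3.5]}
{"travel":[5.69,-0.75,0.07],"rotation":[0,0,-3.5]}
{"travel":[5.73,-0.40,0.07],"rotation":[0,0,-3.5]}
{"travel":[5.74,-0.05,0.07],"rotation":[0,0,-3.5]}
{"travel":[5.73,0.31,0.07],"rotation":[0,0,-3.5]}
{"travel":[5.70,0.66,0.07],"rotation":[0,0,-3.5]}
tool x check [-0.058  0.998 -0.001]
```

View pics/s6.png

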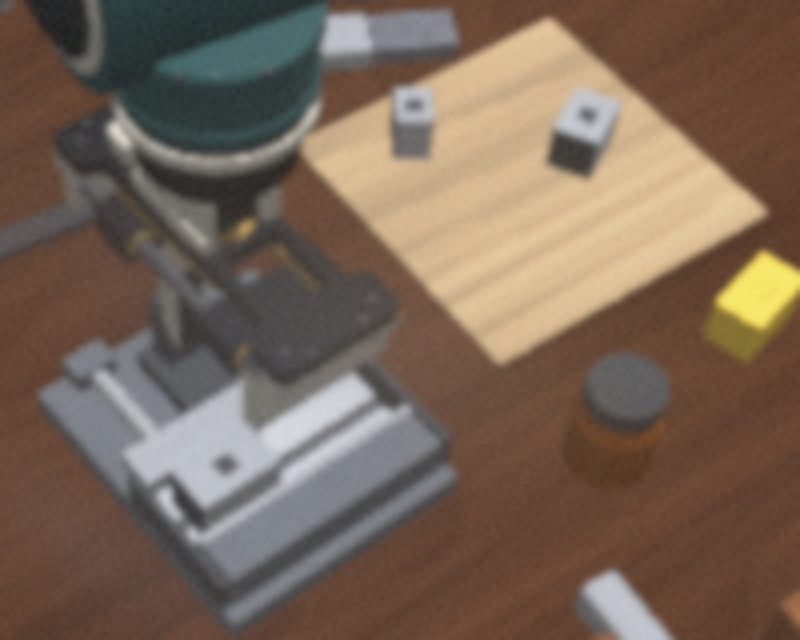

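Call:
apply_moves --plan '[{"travel": [5.56,-1.45,0.07],"rotation": [0,0,-3.5]},{"travel": [5.63,-1.1,0.07],"rotation": [0,0,-3.5]},{"travel": [5.69,-0.75,0.07],"rotation": [0,0,-3.5]},{"travel": [5.73,-0.4,0.07],"rotation": [0,0,-3.5]},{"travel": [5.74,-0.05,0.07],"rotation": [0,0,-3.5]},{"travel": [5.73,0.31,0.07],"rotation": [0,0,-3.5]},{"travel": [5.7,0.66,0.07],"rotation": [0,0,-3.5]},{"travel": [0,0,0],"rotation": [0,0,0]}]' --gripper 0

```text
time: 10.15
tcp_pos: [482.5, 347.6, 232.2]
eef_rot: [-1.616, -2.694, -0.001]
ft_force: [0.0, -0.3, 0.1]
gripper_width: 92.9
```

Call:
apply_moves --plan '[{"travel": [0,0,5],"rotation": [0,0,0]},{"travel": [0,0,4],"rotation": [0,0,0]},{"travel": [0,0,0],"rotation": [0,0,0]},{"travel": [0,0,0],"rotation": [0,0,0]}]'

```text
time: 10.65
tcp_pos: [484.7, 344.6, 143.5]
eef_rot: [1.623, 2.689, 0.003]
ft_force: [-0.3, -0.6, 0.4]
gripper_width: 93.0
```

```bash
python3 go.py 483.5 344.5 109 28 1; python3 - <<'E'
from h import *
s2=snap("scene"); crop(s2,"s7.png",260,40,390,160,5)
st=bot.read_state(); p=st["tcp_pos"]; M=R.from_rotvec(st["eef_rot"]).as_matrix()
s=snap("top");crop(s,"t7.png",90,180,200,285,6)
E
```

```text
at [484.7 344.6 143.5] yaw 27.76 tilt z [ 0.0018  0.0011 -1.    ] F [-0.3 -0.6  0.4] w 93.0 t 10.65 J [ 0.58  0.03  1.8  -0.    1.31  0.09]
dist 34.5 dyaw 0.24 rows 1
{"travel":[0.04,-0.11,3.45],"rotation":[0,0,-0.2]}
tool x check [-0.466  0.885  0.   ]
```

View pics/s7.png

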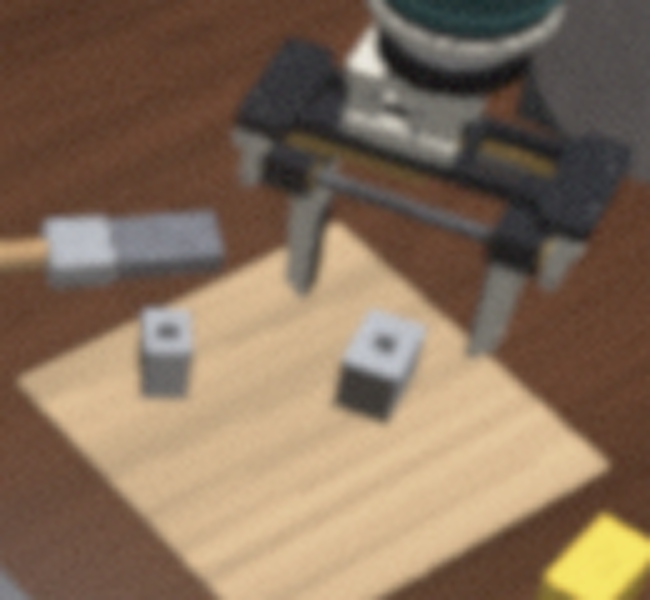

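View pics/t7.png

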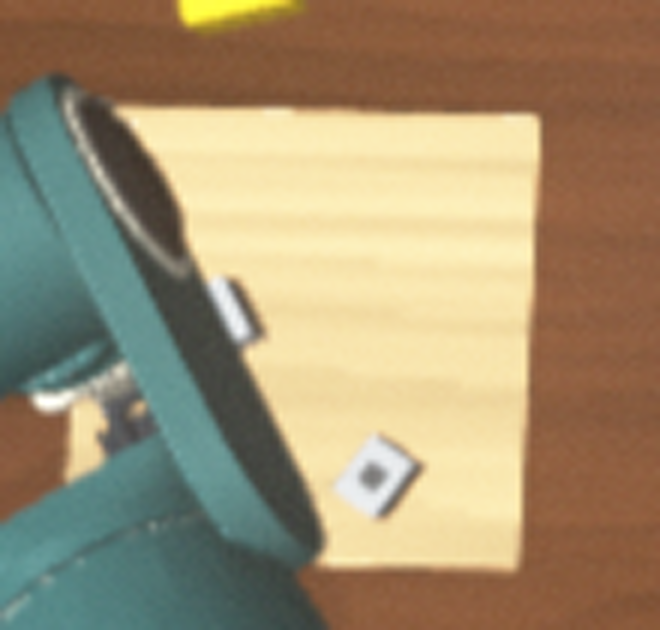

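Call:
apply_moves --plan '[{"travel": [0.02,-0.05,2],"rotation": [0,0,0]},{"travel": [0,0,1.4],"rotation": [0,0,0]},{"travel": [0,0,0],"rotation": [0,0,0]},{"travel": [0,0,0],"rotation": [0,0,0]}]'

```text
time: 11.25
tcp_pos: [483.4, 344.7, 107.2]
eef_rot: [-1.623, -2.69, 0.0]
ft_force: [0.8, 0.7, -0.1]
gripper_width: 93.0
```

Call:
apply_moves --plan '[{"travel": [0,0,0],"rotation": [0,0,0]},{"travel": [0,0,0],"rotation": [0,0,0]},{"travel": [0,0,0],"rotation": [0,0,0]},{"travel": [0,0,0],"rotation": [0,0,0]},{"travel": [0,0,0],"rotation": [0,0,0]},{"travel": [0,0,0],"rotation": [0,0,0]},{"travel": [0,0,0],"rotation": [0,0,0]},{"travel": [0,0,0],"rotation": [0,0,0]}]' --gripper 1

```text
time: 12.25
tcp_pos: [483.4, 344.7, 107.2]
eef_rot: [1.623, 2.69, 0.0]
ft_force: [2.1, 0.9, -0.2]
gripper_width: 34.0
```

Call:
apply_moves --plan '[{"travel": [0,0,0],"rotation": [0,0,0]}]'

```text
time: 12.38
tcp_pos: [483.4, 344.7, 107.2]
eef_rot: [1.623, 2.69, 0.0]
ft_force: [1.4, 0.8, -0.5]
gripper_width: 33.9
```

Call:
apply_moves --plan '[{"travel": [0,0,-3],"rotation": [0,0,0]},{"travel": [0,0,-4.3],"rotation": [0,0,0]},{"travel": [0,0,0],"rotation": [0,0,0]},{"travel": [0,0,0],"rotation": [0,0,0]}]'

```text
time: 12.88
tcp_pos: [482.9, 344.4, 178.8]
eef_rot: [-1.622, -2.689, 0.002]
ft_force: [-0.6, 0.3, -4.4]
gripper_width: 33.7
```

```bash
python3 go.py 603.6 19.3 180 3.4
```

```text
at [482.9 344.4 178.8] yaw 27.8 tilt z [-1.4e-03 -9.0e-04 -1.0e+00] F [-0.6  0.3 -4.4] w 33.7 t 12.88 J [ 0.58  0.    1.77 -0.    1.38  0.09]
dist 346.8 dyaw -24.4 rows 6
{"travel":[-5.73,-0.75,-0.02],"rotation":[0,0,4.1]}
{"travel":[-5.77,-0.34,-0.02],"rotation":[0,0,4.1]}
{"travel":[-5.78,0.07,-0.02],"rotation":[0,0,4.1]}
{"travel":[-5.76,0.48,-0.02],"rotation":[0,0,4.1]}
{"travel":[-5.71,0.89,-0.02],"rotation":[0,0,4.1]}
{"travel":[-5.63,1.29,-0.02],"rotation":[0,0,4.1]}
tool x check [-0.466  0.885 -0.   ]
```

```bash
python3 - <<'E'
from h import *
s=snap("scene")
uv=np.array([190+(226.5)/4-.5,80+464.5/4-.5]); print(ray(s,uv,68),ray(s,uv-1.4,68)); top=snap("top"); crop(top,"t8.png",195,165,275,255,7)
E
```

```text
[[608.96811294 -36.42462906  68.        ]] [[603.87832568 -36.99848897  68.        ]]
```

View pics/t8.png

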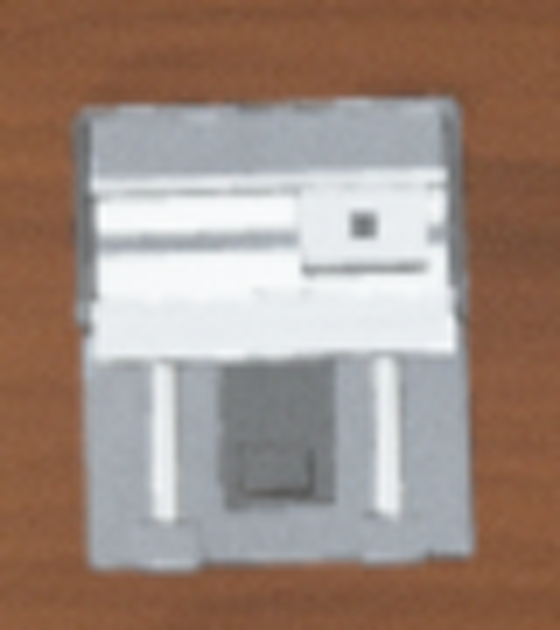

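```bash
python3 - <<'E'
from h import *
s=snap("top")
f=lambda x,y,z:ray(s,[195+(x+.5)/7-.5,165+(y+.5)/7-.5],z)[0].round(1)
print(f(363,226,68),f(302,226,68),f(428,226,68),f(363,268,68),"stops z50",f(92,226,50),f(448,226,50),f(96,226,50))
E
```

```text
[606.6 -36.6  68. ] [605.9  -9.8  68. ] [607.3 -65.2  68. ] [588.  -37.1  68. ] stops z50 [606.2  84.   50. ] [610.4 -74.5  50. ] [606.2  82.2  50. ]
```

Call:
apply_moves --plan '[{"travel": [-5.73,-0.75,-0.02],"rotation": [0,0,4.1]},{"travel": [-5.77,-0.34,-0.02],"rotation": [0,0,4.1]},{"travel": [-5.78,0.07,-0.02],"rotation": [0,0,4.1]},{"travel": [-5.76,0.48,-0.02],"rotation": [0,0,4.1]},{"travel": [-5.71,0.89,-0.02],"rotation": [0,0,4.1]},{"travel": [-5.43,1.29,-0.02],"rotation": [0,0,4.1]},{"travel": [0,0,0],"rotation": [0,0,0]},{"travel": [0,0,0],"rotation": [0,0,0]}]'

```text
time: 14.02
tcp_pos: [602.9, 21.4, 180.4]
eef_rot: [-2.158, -2.282, 0.001]
ft_force: [-0.5, 0.2, -3.5]
gripper_width: 33.8
```

Call:
apply_moves --plan '[{"travel": [0,0,0],"rotation": [0,0,0]},{"travel": [0,0,0],"rotation": [0,0,0]}]'

```text
time: 14.28
tcp_pos: [603.0, 22.3, 181.3]
eef_rot: [-2.157, -2.284, -0.0]
ft_force: [0.1, 0.6, -4.2]
gripper_width: 33.9
```

```bash
python3 go.py 603.5 21.3 137 3.4 1; python3 - <<'E'
from h import *
s2=snap("scene"); crop(s2,"s9.png",190,120,320,240,5)
E
```

```text
at [603.   22.3 181.3] yaw 3.29 tilt z [-1.e-04  1.e-04 -1.e+00] F [ 0.1  0.6 -4.2] w 33.9 t 14.28 J [-0.01  0.02  1.74  0.    1.38 -0.06]
dist 44.3 dyaw 0.11 rows 1
{"travel":[-0.11,0.04,4.43],"rotation":[0,0,-0.1]}
tool x check [-0.057  0.998  0.   ]
```

View pics/s9.png

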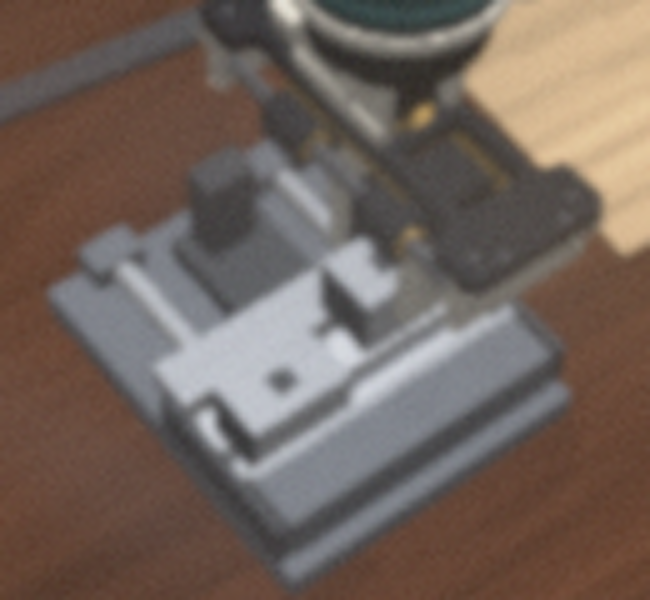

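Call:
apply_moves --plan '[{"travel": [0,0,2],"rotation": [0,0,0]},{"travel": [0,0,2],"rotation": [0,0,0]},{"travel": [0,0,0.4],"rotation": [0,0,0]},{"travel": [0,0,0],"rotation": [0,0,0]},{"travel": [0,0,0],"rotation": [0,0,0]}]'

```text
time: 14.95
tcp_pos: [603.5, 21.3, 137.7]
eef_rot: [2.158, 2.282, 0.001]
ft_force: [-0.5, 0.3, -4.6]
gripper_width: 33.7
```

Call:
apply_moves --plan '[{"travel": [0,0,0.1],"rotation": [0,0,0]},{"travel": [0,0,0.1],"rotation": [0,0,0]},{"travel": [0,0,0],"rotation": [0,0,0]},{"travel": [0,0,0],"rotation": [0,0,0]}]'

```text
time: 15.45
tcp_pos: [603.3, 21.4, 135.4]
eef_rot: [2.158, 2.283, 0.0]
ft_force: [0.8, 0.1, -4.2]
gripper_width: 33.7
```

Call:
apply_moves --plan '[{"travel": [0,0,0.05],"rotation": [0,0,0]},{"travel": [0,0,0],"rotation": [0,0,0]},{"travel": [0,0,0],"rotation": [0,0,0]}]'

```text
time: 15.82
tcp_pos: [603.3, 21.4, 135.2]
eef_rot: [2.158, 2.282, 0.0]
ft_force: [-1.8, -0.2, 1.9]
gripper_width: 34.1
```

Call:
apply_moves --plan '[{"travel": [0,0,0],"rotation": [0,0,0]},{"travel": [0,0,0],"rotation": [0,0,0]},{"travel": [0,0,0],"rotation": [0,0,0]},{"travel": [0,0,-2],"rotation": [0,0,0]},{"travel": [0,0,-5],"rotation": [0,0,0]},{"travel": [0,0,-3],"rotation": [0,0,0]}]' --gripper 0.4

```text
time: 16.58
tcp_pos: [603.6, 21.4, 239.0]
eef_rot: [2.157, 2.281, 0.003]
ft_force: [0.6, -0.5, 0.5]
gripper_width: 55.7
```

```bash
python3 blanks.py; python3 go.py 410.5 249.5 240 -35; python3 - <<'E'
from h import *
s2=snap("scene"); crop(s2,"s10.png",190,80,390,240,4)
E
```

```text
top
ctr [410.9 250.2] size [29.9 38.4] ang 59.7 mark [410.5 249.4] hullc [410.4 252.9]
scene
ctr [417.9 250.2] size [28.8 48.2] ang 40.6 mark [421.9 246.7] hullc [413.6 255.5]
ctr [378.2 247.1] size [18.4 86.3] ang 1.9 mark [374.3 247.4] hullc [378.  247.7]
at [604.2  21.4 240.5] yaw 3.2 tilt z [ 0.0066 -0.     -1.    ] F [ 0.   1.6 -0.5] w 55.8 t 16.68 J [-0.01 -0.02  1.68  0.    1.47 -0.06]
dist 299.2 dyaw -38.2 rows 5
{"travel":[4.77,-3.61,0.01],"rotation":[0,0,7.6]}
{"travel":[4.25,-4.22,0.01],"rotation":[0,0,7.6]}
{"travel":[3.65,-4.74,0.01],"rotation":[0,0,7.6]}
{"travel":[2.99,-5.19,0.01],"rotation":[0,0,7.6]}
{"travel":[2.27,-5.54,0.01],"rotation":[0,0,7.6]}
tool x check [-0.056  0.998 -0.   ]
```

View pics/s10.png

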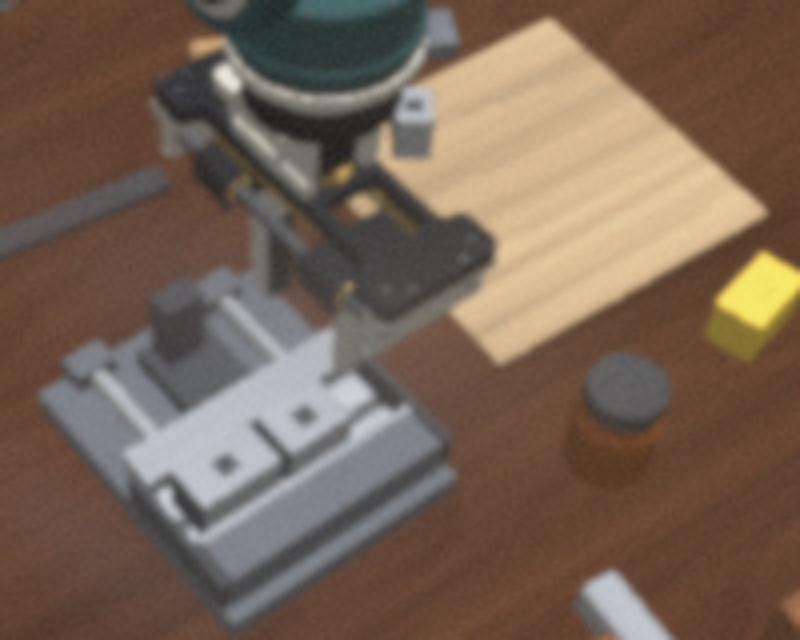

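Call:
apply_moves --plan '[{"travel": [4.77,-3.61,0.01],"rotation": [0,0,7.2]},{"travel": [4.25,-4.22,0.01],"rotation": [0,0,7.2]},{"travel": [3.68,-4.72,0.01],"rotation": [0,0,7.2]},{"travel": [3.04,-5.16,0.01],"rotation": [0,0,7.2]},{"travel": [2.36,-5.5,0.01],"rotation": [0,0,7.2]},{"travel": [0,0,4],"rotation": [0,0,0]},{"travel": [0,0,5],"rotation": [0,0,0]},{"travel": [0,0,0],"rotation": [0,0,0]}]' --gripper 0

```text
time: 17.73
tcp_pos: [405.9, 247.1, 141.1]
eef_rot: [-2.758, -1.504, 0.01]
ft_force: [-0.2, 0.5, 0.1]
gripper_width: 93.2
```

Call:
apply_moves --plan '[{"travel": [0,0,0],"rotation": [0,0,0]},{"travel": [0,0,0],"rotation": [0,0,0]},{"travel": [0,0,0],"rotation": [0,0,0]}]'

```text
time: 18.1
tcp_pos: [408.0, 247.9, 145.7]
eef_rot: [-2.758, -1.503, -0.003]
ft_force: [1.0, 0.1, -0.5]
gripper_width: 92.8
```

```bash
python3 go.py 410.5 249.5 108 -33 1; python3 - <<'E'
from h import *
s2=snap("scene"); crop(s2,"s11.png",260,40,390,160,5)
s2=snap("top"); crop(s2,"t11.png",90,180,200,300,5)
E
```

```text
at [408.  247.9 145.7] yaw -32.82 tilt z [ 1.6e-03  9.0e-04 -1.0e+00] F [ 1.   0.1 -0.5] w 92.8 t 18.1 J [ 0.49 -0.24  2.04  0.    1.34  1.07]
dist 37.8 dyaw -0.18 rows 1
{"travel":[0.27,0.13,3.77],"rotation":[0,0,0.2]}
tool x check [0.542 0.84  0.002]
```

View pics/s11.png

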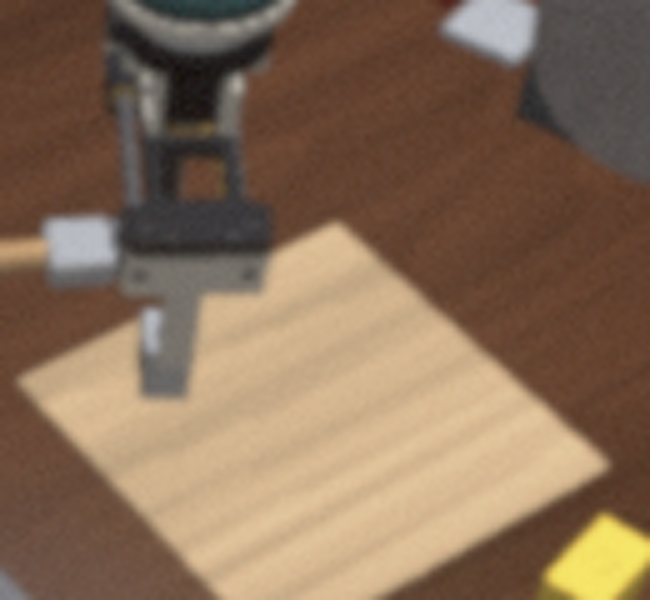

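View pics/t11.png

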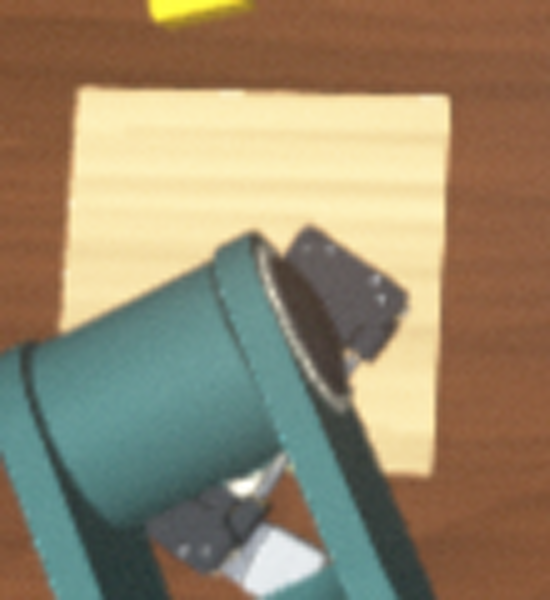

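Call:
apply_moves --plan '[{"travel": [0.2,0.1,2],"rotation": [0,0,0]},{"travel": [0.05,0,1.7],"rotation": [0,0,0]},{"travel": [0,0,0],"rotation": [0,0,0]},{"travel": [0,0,0],"rotation": [0,0,0]},{"travel": [0,0,0],"rotation": [0,0,0]}]'

```text
time: 18.82
tcp_pos: [409.9, 249.5, 108.0]
eef_rot: [2.758, 1.504, 0.001]
ft_force: [-0.1, 1.1, -0.6]
gripper_width: 93.1
```

```bash
python3 - <<'E'
from h import *
s2=snap("scene"); crop(s2,"s12.png",260,40,390,160,5)
E
```

```text
(no output)
```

View pics/s12.png

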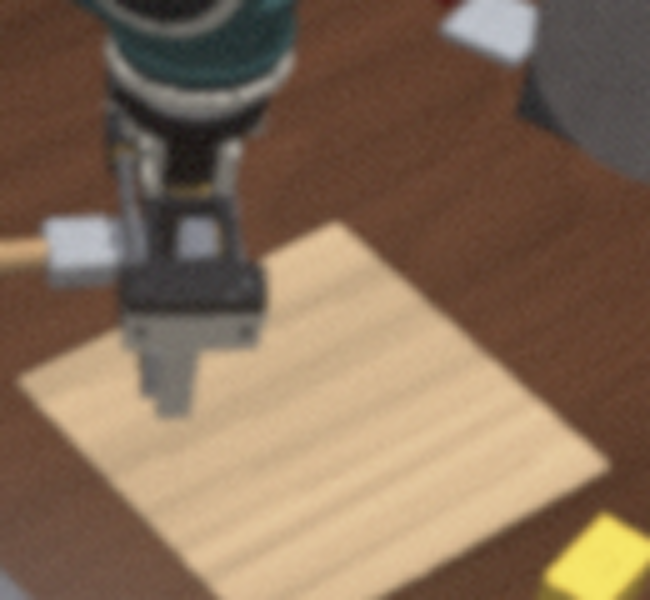

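Call:
apply_moves --plan '[{"travel": [0,0,0],"rotation": [0,0,0]},{"travel": [0,0,0],"rotation": [0,0,0]},{"travel": [0,0,0],"rotation": [0,0,0]},{"travel": [0,0,0],"rotation": [0,0,0]},{"travel": [0,0,0],"rotation": [0,0,0]},{"travel": [0,0,0],"rotation": [0,0,0]},{"travel": [0,0,0],"rotation": [0,0,0]},{"travel": [0,0,0],"rotation": [0,0,0]}]' --gripper 1

```text
time: 19.88
tcp_pos: [409.7, 249.3, 107.4]
eef_rot: [2.758, 1.504, 0.0]
ft_force: [0.3, -0.3, -0.4]
gripper_width: 33.5
```

Call:
apply_moves --plan '[{"travel": [0,0,0],"rotation": [0,0,0]},{"travel": [0,0,-3],"rotation": [0,0,0]},{"travel": [0,0,-4.3],"rotation": [0,0,0]},{"travel": [0,0,0],"rotation": [0,0,0]},{"travel": [0,0,0],"rotation": [0,0,0]}]'

```text
time: 20.5
tcp_pos: [409.4, 249.2, 179.4]
eef_rot: [-2.758, -1.504, 0.002]
ft_force: [-0.2, 0.4, -3.0]
gripper_width: 33.7
```

```bash
python3 go.py 600.9 64 180 3.4; python3 - <<'E'
from h import *
s2=snap("scene"); crop(s2,"s13.png",260,40,390,160,5)
s=snap("top")
f=lambda x,y,z:ray(s,[195+(x+.5)/7-.5,165+(y+.5)/7-.5],z)[0].round(1)
crop(s,"t13.png",195,165,275,255,7)
E
```

```text
at [409.4 249.2 179.4] yaw -32.8 tilt z [-9.e-04 -4.e-04 -1.e+00] F [-0.2  0.4 -3. ] w 33.7 t 20.5 J [ 0.49 -0.26  2.    0.    1.4   1.07]
dist 266.4 dyaw 36.2 rows 5
{"travel":[-1.04,5.23,-0.01],"rotation":[0,0,-7.2]}
{"travel":[-1.69,5.05,-0.01],"rotation":[0,0,-7.2]}
{"travel":[-2.31,4.80,-0.01],"rotation":[0,0,-7.2]}
{"travel":[-2.90,4.47,-0.01],"rotation":[0,0,-7.2]}
{"travel":[-3.44,4.07,-0.01],"rotation":[0,0,-7.2]}
tool x check [ 0.542  0.841 -0.001]
```

View pics/s13.png

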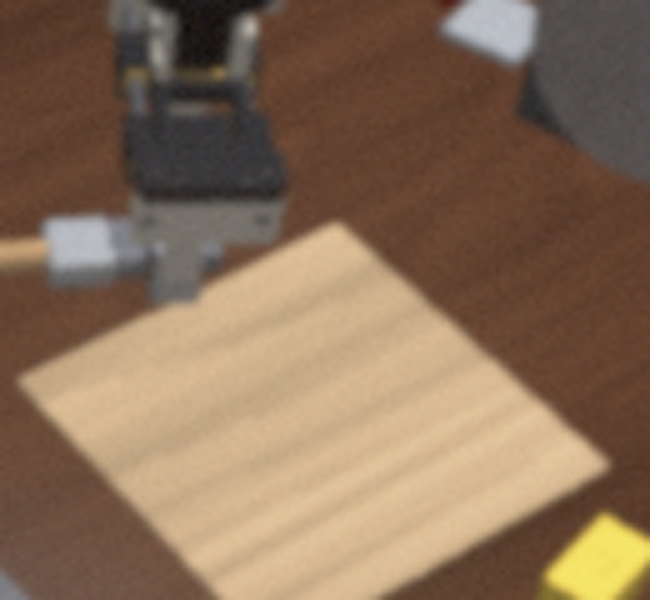

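View pics/t13.png

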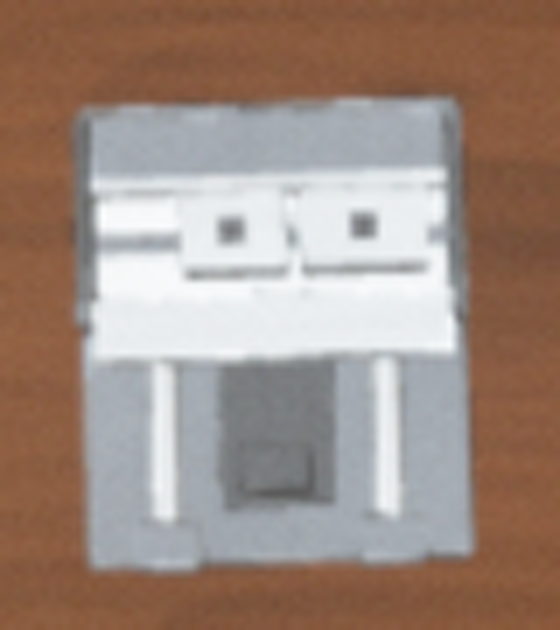

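Call:
apply_moves --plan '[{"travel": [-1.04,5.23,-0.01],"rotation": [0,0,-7.2]},{"travel": [-1.69,5.05,-0.01],"rotation": [0,0,-7.2]},{"travel": [-2.31,4.8,-0.01],"rotation": [0,0,-7.2]},{"travel": [-2.9,4.47,-0.01],"rotation": [0,0,-7.2]},{"travel": [-3.44,4.07,-0.01],"rotation": [0,0,-7.4]},{"travel": [0,0,0],"rotation": [0,0,0]},{"travel": [0,0,0],"rotation": [0,0,0]},{"travel": [0,0,0],"rotation": [0,0,0]}]'

```text
time: 21.6
tcp_pos: [600.2, 64.7, 180.5]
eef_rot: [-2.154, -2.286, 0.001]
ft_force: [-0.3, 0.1, -1.4]
gripper_width: 33.5
```

Call:
apply_moves --plan '[{"travel": [0,0,0],"rotation": [0,0,0]},{"travel": [0,0,0],"rotation": [0,0,0]}]'

```text
time: 21.85
tcp_pos: [600.7, 64.3, 181.0]
eef_rot: [2.154, 2.287, 0.0]
ft_force: [0.7, 0.8, -2.1]
gripper_width: 33.6
```

```bash
python3 go.py 600.9 64 138 3.4 1; python3 - <<'E'
from h import *
s2=snap("scene"); crop(s2,"s14.png",190,110,320,230,5)
E
```

```text
at [600.7  64.3 181. ] yaw 3.43 tilt z [ 3.e-04  0.e+00 -1.e+00] F [ 0.7  0.8 -2.1] w 33.6 t 21.85 J [0.06 0.02 1.74 0.   1.38 0.  ]
dist 43.0 dyaw -0.03 rows 1
{"travel":[-0.03,0.02,4.30],"rotation":[0,0,0.0]}
tool x check [-0.06   0.998  0.   ]
```

View pics/s14.png

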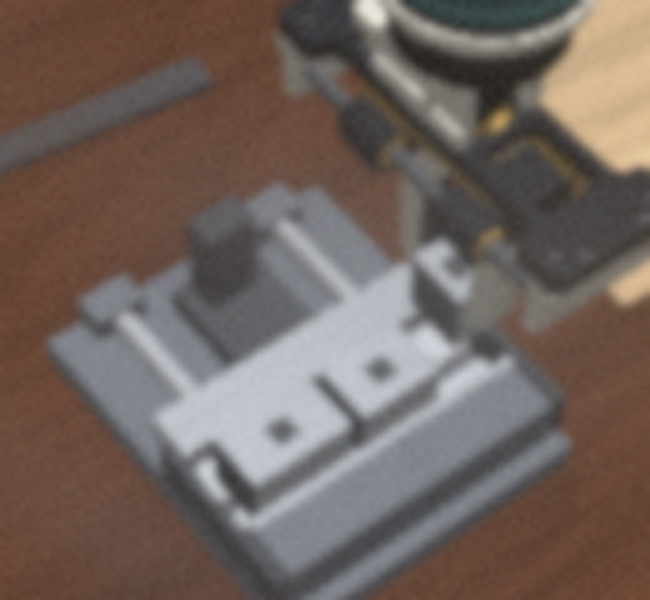

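Call:
apply_moves --plan '[{"travel": [0,0,2],"rotation": [0,0,0]},{"travel": [0,0,2],"rotation": [0,0,0]},{"travel": [0,0,0.3],"rotation": [0,0,0]},{"travel": [0,0,0],"rotation": [0,0,0]},{"travel": [0,0,0],"rotation": [0,0,0]}]'

```text
time: 22.52
tcp_pos: [601.1, 63.9, 138.2]
eef_rot: [2.154, 2.286, 0.001]
ft_force: [-0.8, 0.7, -2.0]
gripper_width: 33.7
```

Call:
apply_moves --plan '[{"travel": [0,0,0.1],"rotation": [0,0,0]},{"travel": [0,0,0.1],"rotation": [0,0,0]},{"travel": [0,0,0],"rotation": [0,0,0]},{"travel": [0,0,0],"rotation": [0,0,0]}]'

```text
time: 23.02
tcp_pos: [600.9, 63.9, 135.9]
eef_rot: [2.155, 2.286, 0.0]
ft_force: [0.3, 0.6, -2.3]
gripper_width: 33.9
```

Call:
apply_moves --plan '[{"travel": [0,0,0.1],"rotation": [0,0,0]},{"travel": [0,0,0],"rotation": [0,0,0]},{"travel": [0,0,0],"rotation": [0,0,0]}]'

```text
time: 23.4
tcp_pos: [601.0, 63.9, 135.3]
eef_rot: [2.154, 2.286, 0.0]
ft_force: [-2.4, -0.2, 5.1]
gripper_width: 33.7
```

Call:
apply_moves --plan '[{"travel": [0,0,0],"rotation": [0,0,0]},{"travel": [0,0,0],"rotation": [0,0,0]},{"travel": [0,0,0],"rotation": [0,0,0]},{"travel": [0,0,-2],"rotation": [0,0,0]},{"travel": [0,0,-5],"rotation": [0,0,0]},{"travel": [0,0,-3],"rotation": [0,0,0]}]' --gripper 0.45

```text
time: 24.15
tcp_pos: [601.3, 63.9, 238.9]
eef_rot: [2.153, 2.285, 0.004]
ft_force: [-0.6, -0.5, 0.6]
gripper_width: 50.9
```

```bash
python3 go.py 497 -2.5 236 3.4; python3 - <<'E'
from h import *
s2=snap("scene"); crop(s2,"s15.png",190,110,320,230,5)
E
```

```text
at [601.3  63.9 238.9] yaw 3.4 tilt z [ 3.1e-03  2.0e-04 -1.0e+00] F [-0.6 -0.5  0.6] w 50.9 t 24.15 J [ 0.06 -0.01  1.68 -0.    1.47  0.  ]
dist 123.6 dyaw -0.0 rows 3
{"travel":[-2.00,-3.60,0.10],"rotation":[0,0,0.0]}
{"travel":[-2.00,-3.60,0.10],"rotation":[0,0,0.0]}
{"travel":[-2.00,-3.60,0.10],"rotation":[0,0,0.0]}
tool x check [-0.059  0.998  0.   ]
```

View pics/s15.png

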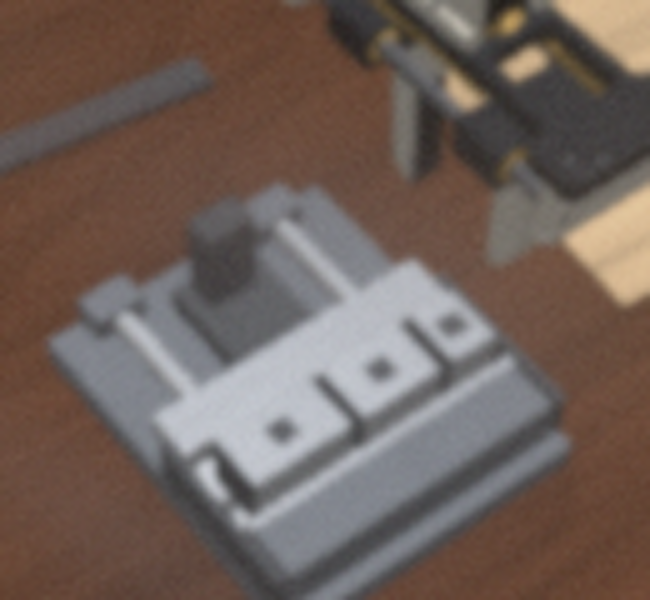

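Call:
apply_moves --plan '[{"travel": [-2.0,-3.55,0.1],"rotation": [0,0,0]},{"travel": [-2.0,-3.55,0.1],"rotation": [0,0,0]},{"travel": [-2.0,-3.55,0.1],"rotation": [0,0,0]},{"travel": [0,0,0],"rotation": [0,0,0]},{"travel": [0,0,0],"rotation": [0,0,0]},{"travel": [0,0,0],"rotation": [0,0,0]}]'

```text
time: 24.95
tcp_pos: [498.7, -2.0, 232.1]
eef_rot: [2.154, 2.287, 0.0]
ft_force: [0.1, -0.1, 0.3]
gripper_width: 50.8
```

Call:
apply_moves --plan '[{"travel": [0,0,3],"rotation": [0,0,0]},{"travel": [0,0,3],"rotation": [0,0,0]},{"travel": [0,0,0],"rotation": [0,0,0]},{"travel": [0,0,0],"rotation": [0,0,0]}]'

```text
time: 25.45
tcp_pos: [498.8, -2.2, 173.0]
eef_rot: [2.154, 2.286, 0.001]
ft_force: [-0.4, 0.2, 0.7]
gripper_width: 51.2
```

```bash
python3 go.py 498 -2 139 3.4 1; python3 - <<'E'
from h import *
s2=snap("scene"); crop(s2,"s16.png",180,90,310,210,5)
E
```

```text
at [498.8  -2.2 173. ] yaw 3.42 tilt z [ 7.e-04 -0.e+00 -1.e+00] F [-0.4  0.2  0.7] w 51.2 t 25.45 J [-0.06 -0.21  1.97 -0.    1.38 -0.12]
dist 34.0 dyaw -0.02 rows 1
{"travel":[0.02,-0.08,3.40],"rotation":[0,0,0.0]}
tool x check [-0.06   0.998 -0.   ]
```

View pics/s16.png

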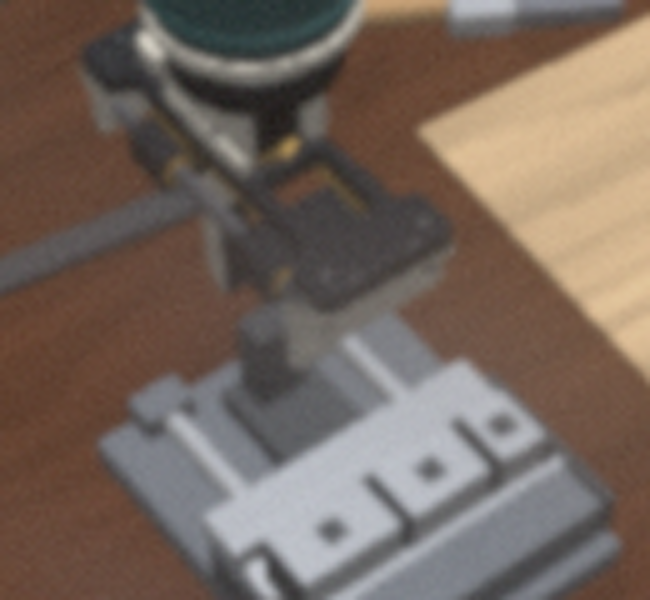

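```bash
python3 - <<'E'
from h import *
s=snap("top")
f=lambda x,y,z:ray(s,[195+(x+.5)/7-.5,165+(y+.5)/7-.5],z)[0].round(1)
print(f(280,466,82),f(248,466,82),f(312,466,82),f(277,430,30),f(280,442,82),f(280,490,82))
s2=snap("scene");st=bot.read_state(); p=st["tcp_pos"]; M=R.from_rotvec(st["eef_rot"]).as_matrix()
for q in([-7.5,25,84],[7.5,25,84],[7.5,43,84],[-7.5,43,84]): print(q,(proj(s2,p+M@q)-[180,90]+.5)*5-.5)
for q in([487,-17,82],[487,13,82],[507,13,82],[507,-17,82]): print(q,(proj(s2,q)-[180,90]+.5)*5-.5)
crop(s,"t16.png",195,165,275,255,7)
E
```

```text
[499.1  -3.6  82. ] [498.7  10.1  82. ] [499.4 -17.4  82. ] [ 5.191e+02 -5.000e-01  3.000e+01] [509.4  -3.3  82. ] [488.8  -3.9  82. ]
[-7.5, 25, 84] [[284.46595549 356.34107028]]
[7.5, 25, 84] [[309.61745462 341.59084952]]
[7.5, 43, 84] [[331.85641714 365.04593138]]
[-7.5, 43, 84] [[306.61173928 380.0338521 ]]
[487, -17, 82] [[229.14939534 323.40692928]]
[487, 13, 82] [[280.75343595 297.22227112]]
[507, 13, 82] [[302.63169316 323.41677031]]
[507, -17, 82] [[250.74954997 350.07924503]]
```

View pics/t16.png

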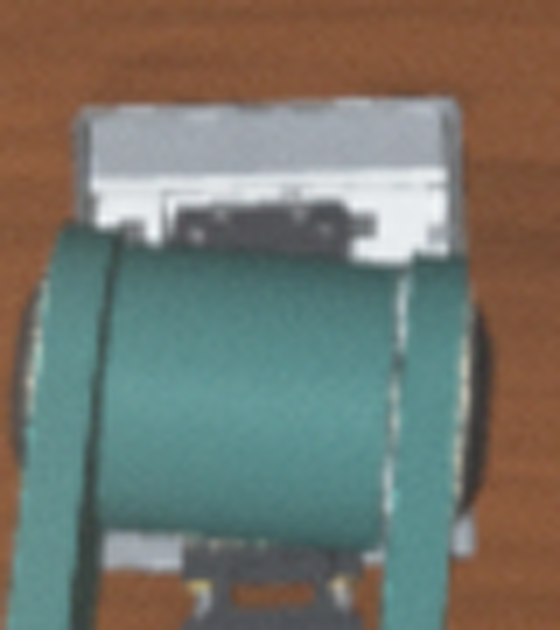

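Call:
apply_moves --plan '[{"travel": [-0.1,0.02,1.7],"rotation": [0,0,0]},{"travel": [0,0,1.7],"rotation": [0,0,0]},{"travel": [0,0,0],"rotation": [0,0,0]},{"travel": [0,0,0],"rotation": [0,0,0]}]'

```text
time: 26.1
tcp_pos: [498.5, -3.3, 137.9]
eef_rot: [-2.154, -2.286, 0.0]
ft_force: [0.3, -1.3, -0.6]
gripper_width: 51.1
```

Call:
apply_moves --plan '[{"travel": [0,0,0],"rotation": [0,0,0]},{"travel": [0,0,0],"rotation": [0,0,0]},{"travel": [0,0,0],"rotation": [0,0,0]},{"travel": [0,0,0],"rotation": [0,0,0]},{"travel": [0,0,0],"rotation": [0,0,0]},{"travel": [0,0,0],"rotation": [0,0,0]}]' --gripper 1

```text
time: 26.85
tcp_pos: [498.5, -3.3, 138.0]
eef_rot: [2.154, 2.286, 0.0]
ft_force: [-1.1, 0.2, 3.2]
gripper_width: 19.8
```

Call:
apply_moves --plan '[{"travel": [0,0.2,0],"rotation": [0,0,0]},{"travel": [0,0.2,0],"rotation": [0,0,0]},{"travel": [0,0.2,0],"rotation": [0,0,0]},{"travel": [0,0,0],"rotation": [0,0,0]}]'

```text
time: 27.35
tcp_pos: [504.4, -3.0, 138.0]
eef_rot: [-2.154, -2.286, 0.001]
ft_force: [-3.7, -0.2, 5.4]
gripper_width: 20.0
```

Call:
apply_moves --plan '[{"travel": [0,0.1,0],"rotation": [0,0,0]},{"travel": [0,0.1,0],"rotation": [0,0,0]},{"travel": [0,0.1,0],"rotation": [0,0,0]}]'

```text
time: 27.72
tcp_pos: [507.2, -2.8, 138.0]
eef_rot: [-2.154, -2.286, 0.001]
ft_force: [-7.1, -0.9, 6.3]
gripper_width: 19.9
```

Call:
apply_moves --plan '[{"travel": [0,0.1,0],"rotation": [0,0,0]},{"travel": [0,0.1,0],"rotation": [0,0,0]}]'

```text
time: 27.98
tcp_pos: [508.8, -2.7, 138.0]
eef_rot: [-2.154, -2.285, 0.002]
ft_force: [-13.5, -1.3, 9.8]
gripper_width: 19.7
```

Call:
apply_moves --plan '[{"travel": [0,0.1,0],"rotation": [0,0,0]},{"travel": [0,0.1,0],"rotation": [0,0,0]}]'

```text
time: 28.22
tcp_pos: [510.8, -2.6, 138.0]
eef_rot: [-2.154, -2.285, 0.002]
ft_force: [-14.0, -0.9, 10.4]
gripper_width: 20.0
```

Call:
apply_moves --plan '[{"travel": [0,0.1,0],"rotation": [0,0,0]},{"travel": [0,0,0],"rotation": [0,0,0]}]'

```text
time: 28.48
tcp_pos: [511.9, -2.6, 138.0]
eef_rot: [-2.154, -2.286, 0.002]
ft_force: [-12.8, -1.1, 8.5]
gripper_width: 19.9
```

Call:
apply_moves --plan '[{"travel": [0,0.1,0],"rotation": [0,0,0]},{"travel": [0,0,0],"rotation": [0,0,0]}]'

```text
time: 28.72
tcp_pos: [512.4, -2.5, 137.9]
eef_rot: [-2.153, -2.285, 0.004]
ft_force: [-19.6, -1.0, 14.1]
gripper_width: 19.8
```

Call:
apply_moves --plan '[{"travel": [0,0.05,0],"rotation": [0,0,0]},{"travel": [0,0,0],"rotation": [0,0,0]}]'

```text
time: 28.98
tcp_pos: [512.5, -2.5, 137.9]
eef_rot: [-2.152, -2.284, 0.005]
ft_force: [-25.7, -1.1, 16.5]
gripper_width: 19.9
```

Call:
apply_moves --plan '[{"travel": [0,0.05,0],"rotation": [0,0,0]},{"travel": [0,0,0],"rotation": [0,0,0]}]'

```text
time: 29.22
tcp_pos: [512.6, -2.5, 137.9]
eef_rot: [-2.152, -2.283, 0.007]
ft_force: [-31.2, -1.4, 19.6]
gripper_width: 19.7
```

Call:
apply_moves --plan '[{"travel": [0,0,0],"rotation": [0,0,0]},{"travel": [0,0,0],"rotation": [0,0,0]},{"travel": [0,0,0],"rotation": [0,0,0]},{"travel": [0,0,-3],"rotation": [0,0,0]},{"travel": [0,0,-6],"rotation": [0,0,0]}]' --gripper 0.5

```text
time: 29.85
tcp_pos: [513.7, -2.3, 226.7]
eef_rot: [-2.152, -2.284, 0.004]
ft_force: [1.7, -0.4, 0.2]
gripper_width: 46.9
```

```bash
python3 go.py 495.5 -250 230 -70;
```

```text
at [513.7  -2.3 226.7] yaw 3.4 tilt z [-4.2e-03  3.0e-04 -1.0e+00] F [ 1.7 -0.4  0.2] w 46.9 t 29.85 J [-0.05 -0.21  1.88  0.    1.48 -0.11]
dist 248.3 dyaw -73.4 rows 7
{"travel":[-3.52,-0.47,-0.05],"rotation":[0,0,10.5]}
{"travel":[-3.54,0.18,-0.05],"rotation":[0,0,10.5]}
{"travel":[-3.45,0.82,-0.05],"rotation":[0,0,10.5]}
{"travel":[-3.24,1.43,-0.05],"rotation":[0,0,10.5]}
{"travel":[-2.93,2.00,-0.05],"rotation":[0,0,10.5]}
{"travel":[-2.52,2.50,-0.05],"rotation":[0,0,10.5]}
{"travel":[-2.02,2.92,-0.05],"rotation":[0,0,10.5]}
tool x check [-0.059  0.998  0.001]
```

```bash
python3 go.py 495.4 -312.5 230 3.4; python3 - <<'E'
from h import *
s2=snap("top"); crop(s2,"t17.png",195,165,275,255,7)
s2=snap("scene"); crop(s2,"s17.png",180,90,310,210,5)
E
```

```text
at [513.7  -2.3 226.7] yaw 3.4 tilt z [-4.2e-03  3.0e-04 -1.0e+00] F [ 1.7 -0.4  0.2] w 46.9 t 29.85 J [-0.05 -0.21  1.88  0.    1.48 -0.11]
dist 310.7 dyaw -0.0 rows 6
{"travel":[-5.14,-0.61,-0.05],"rotation":[0,0,0.0]}
{"travel":[-5.14,-0.61,-0.05],"rotation":[0,0,0.0]}
{"travel":[-5.14,-0.61,-0.05],"rotation":[0,0,0.0]}
{"travel":[-5.14,-0.61,-0.05],"rotation":[0,0,0.0]}
{"travel":[-5.14,-0.61,-0.05],"rotation":[0,0,0.0]}
{"travel":[-5.14,-0.61,-0.05],"rotation":[0,0,0.0]}
tool x check [-0.059  0.998  0.001]
```

View pics/s17.png

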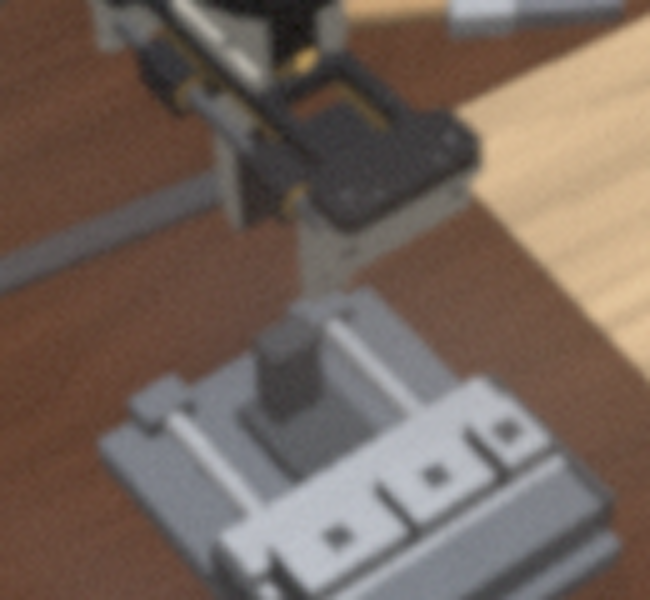

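Vise is closed on the three blanks (jaw advanced, no gap visible at the fixed jaw). Now the punch.

Call:
apply_moves --plan '[{"travel": [-5.14,-0.61,-0.05],"rotation": [0,0,0]},{"travel": [-5.14,-0.61,-0.05],"rotation": [0,0,0]},{"travel": [-5.14,-0.61,-0.05],"rotation": [0,0,0]},{"travel": [-5.14,-0.61,-0.05],"rotation": [0,0,0]},{"travel": [-5.14,-0.61,-0.05],"rotation": [0,0,0]},{"travel": [-5.14,-0.61,-0.05],"rotation": [0,0,0]},{"travel": [0,0,0],"rotation": [0,0,0]},{"travel": [0,0,0],"rotation": [0,0,0]}]'

```text
time: 30.95
tcp_pos: [496.1, -312.2, 230.4]
eef_rot: [-2.155, -2.285, -0.0]
ft_force: [0.9, -0.1, 0.0]
gripper_width: 46.5
```

Call:
apply_moves --plan '[{"travel": [0,0,0],"rotation": [0,0,0]},{"travel": [0,0,0],"rotation": [0,0,0]}]'

```text
time: 31.2
tcp_pos: [496.4, -311.6, 231.0]
eef_rot: [2.153, 2.287, 0.0]
ft_force: [0.9, -0.6, -0.7]
gripper_width: 46.5
```

```bash
python3 go.py 495.4 -312.5 180 3.4 1; python3 - <<'E'
from h import *
s2=snap("top"); crop(s2,"t18.png",195,165,275,255,7)
s=s2
s2=snap("scene"); crop(s2,"s18.png",50,150,180,270,5)
E
```

```text
at [ 496.4 -311.6  231. ] yaw 3.47 tilt z [ 3.e-04 -1.e-04 -1.e+00] F [ 0.9 -0.6 -0.7] w 46.5 t 31.2 J [-0.6  -0.05  1.73  0.    1.46 -0.66]
dist 51.0 dyaw -0.07 rows 1
{"travel":[-0.09,-0.11,5.10],"rotation":[0,0,0.1]}
tool x check [-0.06   0.998 -0.   ]
```

View pics/s18.png

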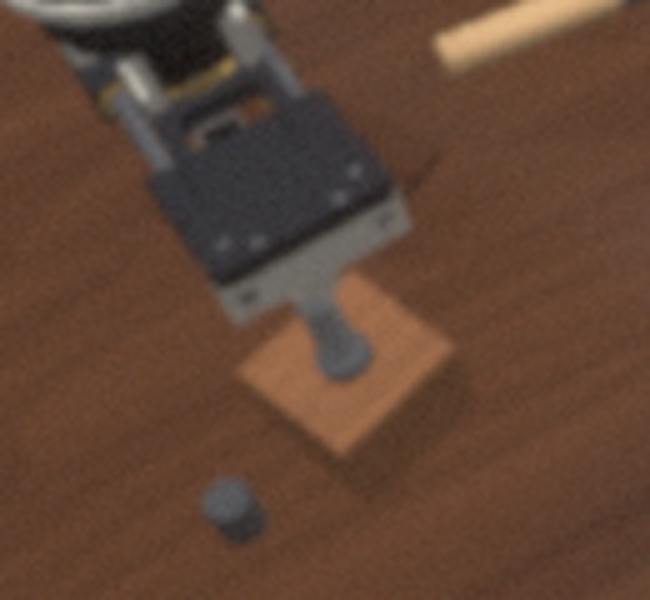

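View pics/t18.png

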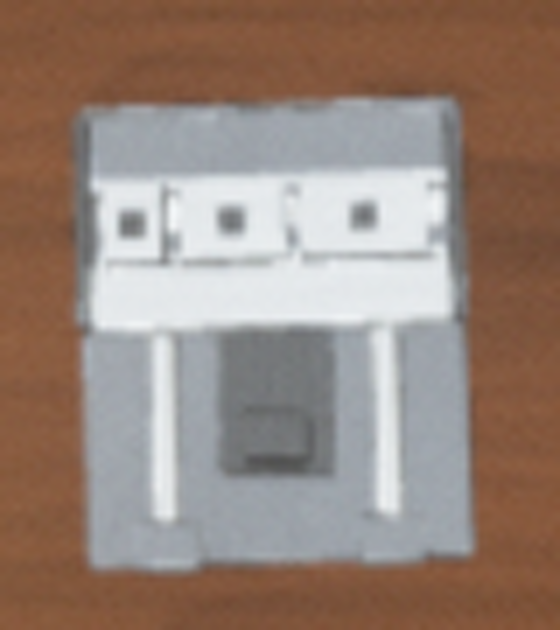

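```bash
cat > marks.py <<'E'
from h import *
s=snap("top"); g=cv2.cvtColor(s["bgr"],cv2.COLOR_BGR2GRAY).astype(float)
for nm,x,y in(("small",132,223),("middle",231,219),("large",363,215)):
    u,v=195+(x+.5)/7-.5,165+(y+.5)/7-.5; iu,iv=round(u),round(v)
    w=g[iv-3:iv+4,iu-3:iu+4]; d=np.clip(225-w,0,None); yy,xx=np.mgrid[-3:4,-3:4]; d=d*((abs(xx)<=2)&(abs(yy)<=2))
    c=[iu+(d*xx).sum()/d.sum(),iv+(d*yy).sum()/d.sum()]
    print(nm,np.round(c,2),ray(s,c,68)[0].round(1),d.max())
E
python3 marks.py
```

```text
small [213.35 196.49] [605.   65.1  68. ] 103.0
middle [227.59 195.99] [607.8  21.4  68. ] 104.0
large [246.46 195.31] [611.4 -36.6  68. ] 101.0
```

Call:
apply_moves --plan '[{"travel": [-0.09,-0.1,3],"rotation": [0,0,0]},{"travel": [0,0,3],"rotation": [0,0,0]},{"travel": [0,0,2],"rotation": [0,0,0]},{"travel": [0,0,0],"rotation": [0,0,0]},{"travel": [0,0,0],"rotation": [0,0,0]}]'

```text
time: 31.98
tcp_pos: [495.6, -313.6, 152.1]
eef_rot: [2.154, 2.286, 0.0]
ft_force: [-0.2, -0.0, 1.1]
gripper_width: 46.4
```

```bash
python3 go.py 495.4 -312.5 142.7 3.4 1; python3 - <<'E'
from h import *
s2=snap("scene"); crop(s2,"s19.png",60,170,160,270,6)
E
```

```text
at [ 495.6 -313.6  152.1] yaw 3.41 tilt z [ 1.1e-03 -7.0e-04 -1.0e+00] F [-0.2 -0.   1.1] w 46.4 t 31.98 J [-0.61  0.01  1.81  0.    1.33 -0.67]
dist 9.4 dyaw -0.01 rows 1
{"travel":[0.11,-0.02,0.94],"rotation":[0,0,0.0]}
tool x check [-0.059  0.998 -0.001]
```

View pics/s19.png

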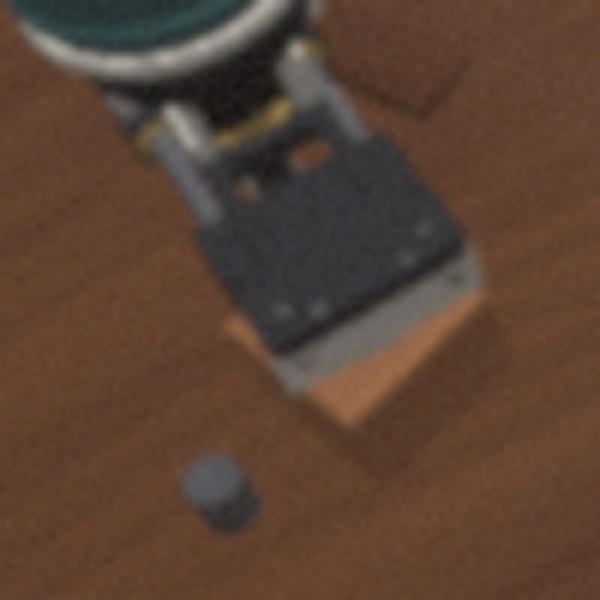

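Call:
apply_moves --plan '[{"travel": [0.05,0,0.5],"rotation": [0,0,0]},{"travel": [0,0,0.4],"rotation": [0,0,0]},{"travel": [0,0,0],"rotation": [0,0,0]},{"travel": [0,0,0],"rotation": [0,0,0]},{"travel": [0,0,0],"rotation": [0,0,0]}]'

```text
time: 32.65
tcp_pos: [495.2, -312.9, 142.0]
eef_rot: [2.154, 2.286, 0.0]
ft_force: [-0.8, -0.4, -0.8]
gripper_width: 46.5
```

Call:
apply_moves --plan '[{"travel": [0,0,0],"rotation": [0,0,0]},{"travel": [0,0,0],"rotation": [0,0,0]},{"travel": [0,0,0],"rotation": [0,0,0]},{"travel": [0,0,0],"rotation": [0,0,0]},{"travel": [0,0,0],"rotation": [0,0,0]},{"travel": [0,0,0],"rotation": [0,0,0]}]' --gripper 1

```text
time: 33.4
tcp_pos: [495.4, -313.0, 142.3]
eef_rot: [2.154, 2.286, 0.0]
ft_force: [-0.5, -0.1, 4.8]
gripper_width: 15.6
```

Call:
apply_moves --plan '[{"travel": [0,0,-1],"rotation": [0,0,0]},{"travel": [0,0,-2.5],"rotation": [0,0,0]},{"travel": [0,0,-3],"rotation": [0,0,0]},{"travel": [0,0,-3],"rotation": [0,0,0]},{"travel": [0,0,0],"rotation": [0,0,0]},{"travel": [0,0,0],"rotation": [0,0,0]}]'

```text
time: 34.15
tcp_pos: [494.9, -312.7, 235.6]
eef_rot: [-2.154, -2.285, 0.0]
ft_force: [-0.7, 0.3, -2.5]
gripper_width: 15.6
```

```bash
python3 go.py 611.4 -36.9 237 3.4; python3 - <<'E'
from h import *
s2=snap("scene"); crop(s2,"s20.png",60,120,190,270,5)
E
```

```text
at [ 494.9 -312.7  235.6] yaw 3.4 tilt z [-1.1e-03  8.0e-04 -1.0e+00] F [-0.7  0.3 -2.5] w 15.6 t 34.15 J [-0.61 -0.05  1.72  0.    1.47 -0.67]
dist 299.4 dyaw -0.0 rows 5
{"travel":[5.37,2.65,-0.03],"rotation":[0,0,0.0]}
{"travel":[5.37,2.65,-0.03],"rotation":[0,0,0.0]}
{"travel":[5.37,2.65,-0.03],"rotation":[0,0,0.0]}
{"travel":[5.37,2.65,-0.03],"rotation":[0,0,0.0]}
{"travel":[5.37,2.65,-0.03],"rotation":[0,0,0.0]}
tool x check [-0.059  0.998  0.001]
```

View pics/s20.png

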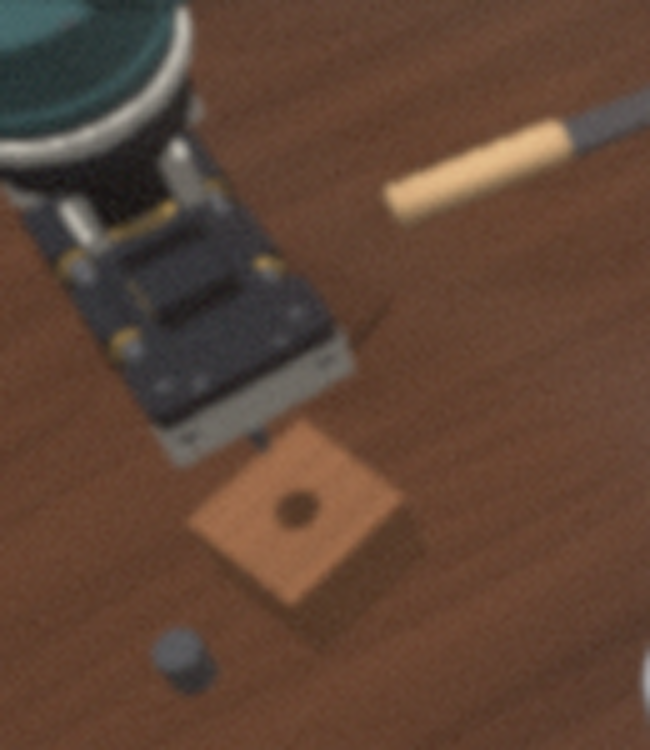

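Call:
apply_moves --plan '[{"travel": [5.37,2.65,-0.03],"rotation": [0,0,0]},{"travel": [5.37,2.65,-0.03],"rotation": [0,0,0]},{"travel": [5.37,2.65,-0.03],"rotation": [0,0,0]},{"travel": [5.37,2.65,-0.03],"rotation": [0,0,0]},{"travel": [5.37,2.65,-0.03],"rotation": [0,0,0]},{"travel": [0,0,0],"rotation": [0,0,0]},{"travel": [0,0,0],"rotation": [0,0,0]},{"travel": [0,0,0],"rotation": [0,0,0]}]'

```text
time: 35.2
tcp_pos: [611.2, -38.0, 237.8]
eef_rot: [-2.156, -2.285, 0.001]
ft_force: [-0.8, 0.0, -3.0]
gripper_width: 15.4
```

Call:
apply_moves --plan '[{"travel": [0,0,1.5],"rotation": [0,0,0]},{"travel": [0,0,1.2],"rotation": [0,0,0]},{"travel": [0,0,0],"rotation": [0,0,0]},{"travel": [0,0,0],"rotation": [0,0,0]},{"travel": [0,0,0],"rotation": [0,0,0]}]'

```text
time: 35.83
tcp_pos: [611.7, -37.0, 211.8]
eef_rot: [2.154, 2.286, 0.001]
ft_force: [0.3, -0.4, -1.3]
gripper_width: 15.6
```

```bash
python3 go.py 611.4 -36.9 203 3.4 1; python3 - <<'E'
from h import *
st=bot.read_state(); p=st["tcp_pos"]; M=R.from_rotvec(st["eef_rot"]).as_matrix()
s2=snap("scene"); crop(s2,"s21.png",190,110,290,220,6)
print("tip",(proj(s2,p+M@[0,0,132.3])-[190,110]+.5)*6-.5,"mark",(proj(s2,[611.4,-36.6,68])-[190,110]+.5)*6-.5)
E
```

```text
at [611.7 -37.  211.8] yaw 3.4 tilt z [ 7.e-04 -1.e-04 -1.e+00] F [ 0.3 -0.4 -1.3] w 15.6 t 35.83 J [-0.1   0.02  1.69  0.    1.43 -0.16]
dist 8.8 dyaw -0.0 rows 1
{"travel":[0.01,-0.03,0.88],"rotation":[0,0,0.0]}
tool x check [-0.059  0.998 -0.   ]
tip [[341.66114179 505.42739513]] mark [[342.30838355 520.81322212]]
```

View pics/s21.png

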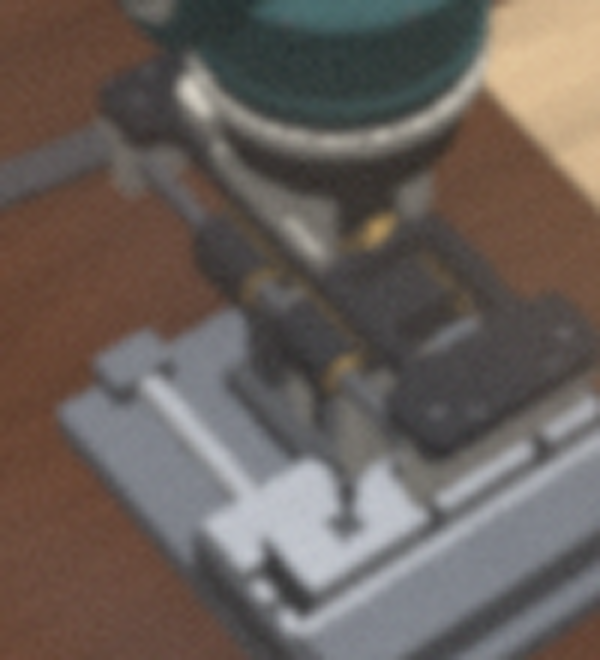

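Call:
apply_moves --plan '[{"travel": [0,0,0.5],"rotation": [0,0,0]},{"travel": [0,0,0.5],"rotation": [0,0,0]},{"travel": [0,0,0.2],"rotation": [0,0,0]},{"travel": [0,0,0],"rotation": [0,0,0]}]'

```text
time: 36.38
tcp_pos: [611.6, -37.0, 199.7]
eef_rot: [2.154, 2.286, 0.0]
ft_force: [-2.0, -0.8, 4.5]
gripper_width: 15.5
```

Call:
apply_moves --plan '[{"travel": [0,0,0.1],"rotation": [0,0,0]},{"travel": [0,0,0.1],"rotation": [0,0,0]},{"travel": [0,0,0],"rotation": [0,0,0]}]'

```text
time: 36.75
tcp_pos: [611.6, -37.0, 198.1]
eef_rot: [2.154, 2.286, 0.001]
ft_force: [-2.6, 0.7, 8.6]
gripper_width: 15.9
```

Call:
apply_moves --plan '[{"travel": [0,0,0.2],"rotation": [0,0,0]},{"travel": [0,0,0.2],"rotation": [0,0,0]},{"travel": [0,0,0],"rotation": [0,0,0]}]'

```text
time: 37.12
tcp_pos: [611.5, -37.0, 193.4]
eef_rot: [-2.155, -2.286, 0.0]
ft_force: [-1.8, -0.3, 3.5]
gripper_width: 15.6
```

Call:
apply_moves --plan '[{"travel": [0,0,0.1],"rotation": [0,0,0]},{"travel": [0,0,0.1],"rotation": [0,0,0]},{"travel": [0,0,0],"rotation": [0,0,0]}]'

```text
time: 37.5
tcp_pos: [611.6, -37.0, 191.6]
eef_rot: [2.154, 2.286, 0.0]
ft_force: [-2.1, 0.2, 4.7]
gripper_width: 15.8
```

Call:
apply_moves --plan '[{"travel": [0,0,0.1],"rotation": [0,0,0]},{"travel": [0,0,0],"rotation": [0,0,0]}]'

```text
time: 37.75
tcp_pos: [611.7, -37.0, 191.3]
eef_rot: [2.154, 2.286, 0.001]
ft_force: [-3.1, -1.2, 10.5]
gripper_width: 15.6
```

Call:
apply_moves --plan '[{"travel": [0,0,0.1],"rotation": [0,0,0]},{"travel": [0,0,0],"rotation": [0,0,0]}]'

```text
time: 38.0
tcp_pos: [611.8, -37.0, 190.6]
eef_rot: [2.154, 2.286, 0.001]
ft_force: [-3.7, 0.4, 12.5]
gripper_width: 15.7
```

Call:
apply_moves --plan '[{"travel": [0,0,0.1],"rotation": [0,0,0]},{"travel": [0,0,0],"rotation": [0,0,0]}]'

```text
time: 38.25
tcp_pos: [611.8, -37.0, 189.6]
eef_rot: [2.154, 2.286, 0.001]
ft_force: [-4.3, 0.2, 13.2]
gripper_width: 15.7
```

Call:
apply_moves --plan '[{"travel": [0,0,0.1],"rotation": [0,0,0]},{"travel": [0,0,0],"rotation": [0,0,0]}]'

```text
time: 38.5
tcp_pos: [611.8, -37.0, 188.6]
eef_rot: [2.154, 2.286, 0.001]
ft_force: [-4.6, -0.1, 13.2]
gripper_width: 15.4
```

Call:
apply_moves --plan '[{"travel": [0,0,0.1],"rotation": [0,0,0]},{"travel": [0,0,0],"rotation": [0,0,0]}]'

```text
time: 38.75
tcp_pos: [611.9, -37.0, 188.3]
eef_rot: [2.153, 2.285, 0.002]
ft_force: [-6.9, 0.3, 17.5]
gripper_width: 15.4
```

Call:
apply_moves --plan '[{"travel": [0,0,0.1],"rotation": [0,0,0]},{"travel": [0,0,0],"rotation": [0,0,0]},{"travel": [0,0,0],"rotation": [0,0,0]}]'

```text
time: 39.12
tcp_pos: [612.1, -37.0, 188.0]
eef_rot: [2.153, 2.285, 0.003]
ft_force: [-7.8, 1.1, 23.7]
gripper_width: 15.1
```

Call:
apply_moves --plan '[{"travel": [0,0,-1],"rotation": [0,0,0]},{"travel": [0,0,-1.3],"rotation": [0,0,0]},{"travel": [0,0,-1.2],"rotation": [0,0,0]},{"travel": [0,0,0],"rotation": [0,0,0]},{"travel": [0,0,0],"rotation": [0,0,0]}]'

```text
time: 39.75
tcp_pos: [611.4, -37.0, 219.8]
eef_rot: [-2.154, -2.286, 0.001]
ft_force: [0.7, -0.4, -2.4]
gripper_width: 15.8
```

```bash
python3 go.py 607.9 21.1 218 3.4 ; python3 - <<'E'
from h import *
s2=snap("scene"); crop(s2,"s22.png",190,110,290,220,6)
E
```

```text
at [611.4 -37.  219.8] yaw 3.4 tilt z [-6.e-04  1.e-04 -1.e+00] F [ 0.7 -0.4 -2.4] w 15.8 t 39.75 J [-0.1   0.02  1.68 -0.    1.44 -0.16]
dist 58.2 dyaw 0.0 rows 1
{"travel":[5.82,-0.01,0.18],"rotation":[0,0,-0.0]}
tool x check [-0.059  0.998  0.   ]
```

View pics/s22.png

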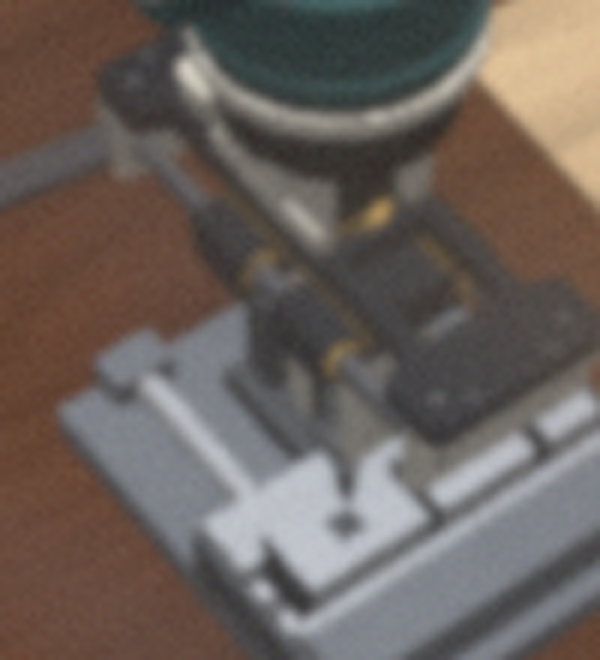

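Call:
apply_moves --plan '[{"travel": [2.9,0,0],"rotation": [0,0,0]},{"travel": [2.92,0,0],"rotation": [0,0,0]},{"travel": [0,0,0],"rotation": [0,0,0]},{"travel": [0,0,0],"rotation": [0,0,0]},{"travel": [0,0,0.6],"rotation": [0,0,0]},{"travel": [0,0,0.6],"rotation": [0,0,0]},{"travel": [0,0,0],"rotation": [0,0,0]},{"travel": [0,0,0],"rotation": [0,0,0]}]'

```text
time: 40.8
tcp_pos: [608.1, 21.0, 208.3]
eef_rot: [-2.155, -2.286, 0.0]
ft_force: [0.4, -0.1, -2.3]
gripper_width: 15.4
```

```bash
python3 go.py 607.9 21.1 203 3.4 1; python3 - <<'E'
from h import *
st=bot.read_state(); p=st["tcp_pos"]; M=R.from_rotvec(st["eef_rot"]).as_matrix()
s2=snap("scene"); crop(s2,"s23.png",200,100,300,210,6)
print("tip",(proj(s2,p+M@[0,0,132.3])-[200,100]+.5)*6-.5,"mark",(proj(s2,[607.8,21.4,68])-[200,100]+.5)*6-.5)
E
```

```text
at [608.1  21.  208.3] yaw 3.39 tilt z [-1.e-04  0.e+00 -1.e+00] F [ 0.4 -0.1 -2.3] w 15.4 t 40.8 J [-0.01  0.01  1.7   0.    1.43 -0.07]
dist 5.4 dyaw 0.01 rows 1
{"travel":[0.01,-0.02,0.53],"rotation":[0,0,-0.0]}
tool x check [-0.059  0.998  0.   ]
tip [[400.00650854 495.89211619]] mark [[399.84796896 506.64335569]]
```

View pics/s23.png

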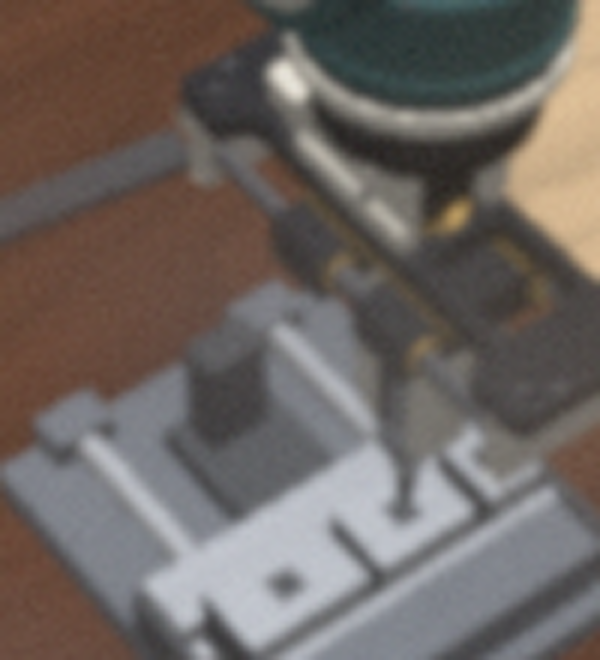

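Call:
apply_moves --plan '[{"travel": [0,0,0.5],"rotation": [0,0,0]},{"travel": [0,0,0.3],"rotation": [0,0,0]},{"travel": [0,0,0.2],"rotation": [0,0,0]},{"travel": [0,0,0.2],"rotation": [0,0,0]},{"travel": [0,0,0.2],"rotation": [0,0,0]},{"travel": [0,0,0.2],"rotation": [0,0,0]},{"travel": [0,0,0],"rotation": [0,0,0]}]'

```text
time: 41.72
tcp_pos: [608.1, 21.1, 192.3]
eef_rot: [-2.155, -2.286, 0.0]
ft_force: [-1.2, -0.3, 0.1]
gripper_width: 15.9
```

Call:
apply_moves --plan '[{"travel": [0,0,0.1],"rotation": [0,0,0]},{"travel": [0,0,0.1],"rotation": [0,0,0]},{"travel": [0,0,0.1],"rotation": [0,0,0]},{"travel": [0,0,0],"rotation": [0,0,0]}]'

```text
time: 42.22
tcp_pos: [608.4, 21.1, 190.7]
eef_rot: [2.154, 2.286, 0.002]
ft_force: [-4.4, -0.3, 13.1]
gripper_width: 15.6
```

Call:
apply_moves --plan '[{"travel": [0,0,0.1],"rotation": [0,0,0]},{"travel": [0,0,0],"rotation": [0,0,0]}]'

```text
time: 42.48
tcp_pos: [608.4, 21.1, 189.8]
eef_rot: [2.154, 2.286, 0.002]
ft_force: [-4.6, 0.4, 13.0]
gripper_width: 15.7
```

Call:
apply_moves --plan '[{"travel": [0,0,0.1],"rotation": [0,0,0]},{"travel": [0,0,0.1],"rotation": [0,0,0]},{"travel": [0,0,0],"rotation": [0,0,0]}]'

```text
time: 42.85
tcp_pos: [608.5, 21.1, 188.3]
eef_rot: [2.153, 2.285, 0.002]
ft_force: [-6.0, -0.5, 17.0]
gripper_width: 15.8
```

Call:
apply_moves --plan '[{"travel": [0,0,0.1],"rotation": [0,0,0]},{"travel": [0,0,0],"rotation": [0,0,0]}]'

```text
time: 43.1
tcp_pos: [608.6, 21.1, 188.0]
eef_rot: [2.153, 2.285, 0.003]
ft_force: [-6.5, 0.4, 23.0]
gripper_width: 15.7
```

Struck. Lift and go to the small one (43.7 mm along +tool x).

Call:
apply_moves --plan '[{"travel": [0,0,-1],"rotation": [0,0,0]},{"travel": [0,0,-1.2],"rotation": [0,0,0]},{"travel": [0,0,-1],"rotation": [0,0,0]},{"travel": [2.2,0,0],"rotation": [0,0,0]},{"travel": [2.18,0,0],"rotation": [0,0,0]},{"travel": [0,0,0],"rotation": [0,0,0]},{"travel": [0,0,0.5],"rotation": [0,0,0]},{"travel": [0,0,0.4],"rotation": [0,0,0]}]'

```text
time: 44.1
tcp_pos: [605.4, 64.7, 207.6]
eef_rot: [-2.155, -2.286, 0.001]
ft_force: [-0.6, -0.4, -2.8]
gripper_width: 15.6
```

Call:
apply_moves --plan '[{"travel": [0,0,0],"rotation": [0,0,0]},{"travel": [0,0,0],"rotation": [0,0,0]}]'

```text
time: 44.35
tcp_pos: [605.5, 64.6, 208.4]
eef_rot: [-2.155, -2.286, 0.0]
ft_force: [0.6, -1.1, -1.5]
gripper_width: 15.5
```

```bash
python3 go.py 605.2 64.8 203 3.4 1; python3 - <<'E'
from h import *
st=bot.read_state(); p=st["tcp_pos"]; M=R.from_rotvec(st["eef_rot"]).as_matrix()
s2=snap("scene"); crop(s2,"s24.png",210,90,310,200,6)
print("tip",(proj(s2,p+M@[0,0,132.3])-[210,90]+.5)*6-.5,"mark",(proj(s2,[605,65.1,68])-[210,90]+.5)*6-.5)
E
```

```text
at [605.5  64.6 208.4] yaw 3.38 tilt z [-0.  0. -1.] F [ 0.6 -1.1 -1.5] w 15.5 t 44.35 J [0.06 0.01 1.7  0.   1.43 0.01]
dist 5.4 dyaw 0.02 rows 1
{"travel":[0.02,-0.03,0.54],"rotation":[0,0,-0.0]}
tool x check [-0.059  0.998  0.   ]
tip [[426.18899867 501.94539871]] mark [[425.28557522 512.50325809]]
```

View pics/s24.png

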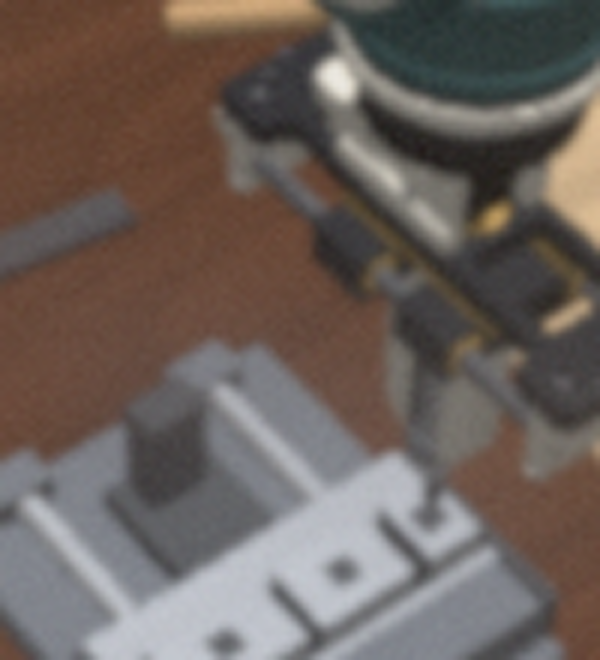

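Call:
apply_moves --plan '[{"travel": [0.02,-0.03,0.5],"rotation": [0,0,0]},{"travel": [0,0,0.3],"rotation": [0,0,0]},{"travel": [0,0,0.2],"rotation": [0,0,0]},{"travel": [0,0,0.2],"rotation": [0,0,0]},{"travel": [0,0,0.2],"rotation": [0,0,0]},{"travel": [0,0,0.2],"rotation": [0,0,0]},{"travel": [0,0,0],"rotation": [0,0,0]}]'

```text
time: 45.28
tcp_pos: [605.1, 65.0, 192.2]
eef_rot: [-2.155, -2.286, 0.0]
ft_force: [-0.7, 0.4, 0.6]
gripper_width: 15.3
```

Call:
apply_moves --plan '[{"travel": [0,0,0.1],"rotation": [0,0,0]},{"travel": [0,0,0.1],"rotation": [0,0,0]},{"travel": [0,0,0.1],"rotation": [0,0,0]},{"travel": [0,0,0.1],"rotation": [0,0,0]},{"travel": [0,0,0],"rotation": [0,0,0]}]'

```text
time: 45.9
tcp_pos: [605.5, 65.1, 189.8]
eef_rot: [2.154, 2.286, 0.002]
ft_force: [-4.0, -0.9, 12.9]
gripper_width: 15.5
```

Call:
apply_moves --plan '[{"travel": [0,0,0.1],"rotation": [0,0,0]},{"travel": [0,0,0.1],"rotation": [0,0,0]},{"travel": [0,0,0],"rotation": [0,0,0]}]'

```text
time: 46.28
tcp_pos: [605.6, 65.0, 188.3]
eef_rot: [2.154, 2.285, 0.002]
ft_force: [-5.8, -0.1, 16.9]
gripper_width: 15.5
```

Call:
apply_moves --plan '[{"travel": [0,0,0.1],"rotation": [0,0,0]},{"travel": [0,0,0],"rotation": [0,0,0]}]'

```text
time: 46.52
tcp_pos: [605.7, 65.1, 188.0]
eef_rot: [2.153, 2.285, 0.003]
ft_force: [-6.2, -1.1, 22.4]
gripper_width: 15.8
```

Call:
apply_moves --plan '[{"travel": [0,0,-1],"rotation": [0,0,0]},{"travel": [0,0,-2],"rotation": [0,0,0]},{"travel": [0,0,-2],"rotation": [0,0,0]},{"travel": [0,0,0],"rotation": [0,0,0]},{"travel": [0,0,0],"rotation": [0,0,0]}]'

```text
time: 47.15
tcp_pos: [605.0, 65.0, 234.8]
eef_rot: [-2.154, -2.286, 0.001]
ft_force: [0.0, 0.2, -2.8]
gripper_width: 15.5
```

```bash
python3 go.py 495.3 -312.9 237 3.4;python3 - <<'E'
from h import *
s2=snap("scene"); crop(s2,"s25.png",190,80,310,240,5)
E
```

```text
at [605.   65.  234.8] yaw 3.4 tilt z [-5.e-04 -1.e-04 -1.e+00] F [ 0.   0.2 -2.8] w 15.5 t 47.15 J [ 0.07 -0.    1.67 -0.    1.47  0.01]
dist 393.5 dyaw -0.0 rows 7
{"travel":[-5.30,-1.89,-0.03],"rotation":[0,0,0.0]}
{"travel":[-5.30,-1.89,-0.03],"rotation":[0,0,0.0]}
{"travel":[-5.30,-1.89,-0.03],"rotation":[0,0,0.0]}
{"travel":[-5.30,-1.89,-0.03],"rotation":[0,0,0.0]}
{"travel":[-5.30,-1.89,-0.03],"rotation":[0,0,0.0]}
{"travel":[-5.30,-1.89,-0.03],"rotation":[0,0,0.0]}
{"travel":[-5.30,-1.89,-0.03],"rotation":[0,0,0.0]}
tool x check [-0.059  0.998 -0.   ]
```

View pics/s25.png

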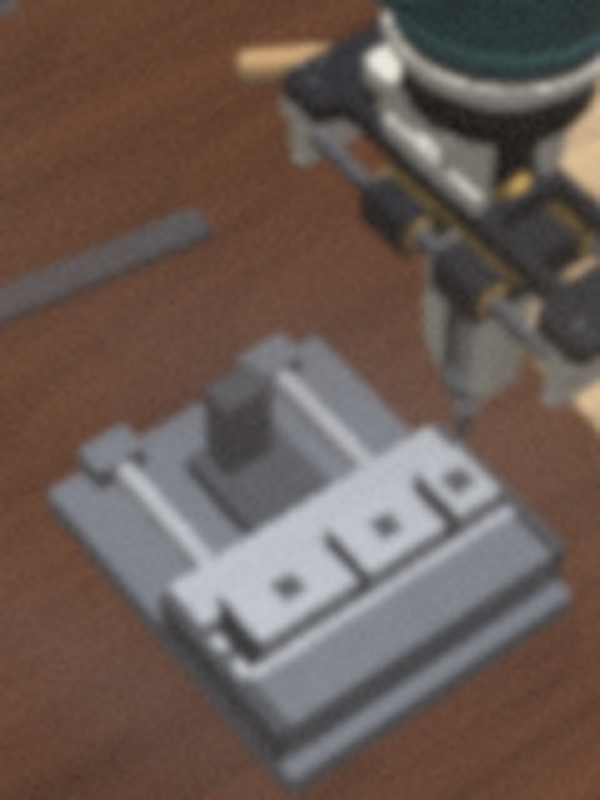

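Call:
apply_moves --plan '[{"travel": [-5.3,-1.89,-0.03],"rotation": [0,0,0]},{"travel": [-5.3,-1.89,-0.03],"rotation": [0,0,0]},{"travel": [-5.3,-1.89,-0.03],"rotation": [0,0,0]},{"travel": [-5.3,-1.89,-0.03],"rotation": [0,0,0]},{"travel": [-5.3,-1.89,-0.03],"rotation": [0,0,0]},{"travel": [-5.3,-1.89,-0.03],"rotation": [0,0,0]},{"travel": [-5.3,-1.89,-0.03],"rotation": [0,0,0]},{"travel": [0,0,0],"rotation": [0,0,0]}]'

```text
time: 48.2
tcp_pos: [493.7, -316.0, 236.3]
eef_rot: [-2.158, -2.281, 0.001]
ft_force: [0.2, -0.6, -1.4]
gripper_width: 15.4
```

Call:
apply_moves --plan '[{"travel": [0,0,0],"rotation": [0,0,0]},{"travel": [0,0,2],"rotation": [0,0,0]},{"travel": [0,0,1.5],"rotation": [0,0,0]},{"travel": [0,0,0],"rotation": [0,0,0]},{"travel": [0,0,0],"rotation": [0,0,0]},{"travel": [0,0,0],"rotation": [0,0,0]}]'

```text
time: 48.95
tcp_pos: [495.3, -313.2, 203.0]
eef_rot: [2.154, 2.286, 0.0]
ft_force: [0.7, 0.1, -1.7]
gripper_width: 15.8
```

```bash
python3 go.py 495.3 -312.9 190 3.4 1;python3 - <<'E'
from h import *
s2=snap("scene"); crop(s2,"s26.png",60,150,180,270,5)
st=bot.read_state(); p=st["tcp_pos"]; M=R.from_rotvec(st["eef_rot"]).as_matrix()
print("tip",(proj(s2,p+M@[0,0,132.3])-[60,150]+.5)*5-.5,"hole",(proj(s2,[495.4,-313,52])-[60,150]+.5)*5-.5)
E
```

```text
at [ 495.3 -313.2  203. ] yaw 3.41 tilt z [ 6.e-04 -5.e-04 -1.e+00] F [ 0.7  0.1 -1.7] w 15.8 t 48.95 J [-0.61 -0.03  1.76 -0.    1.42 -0.67]
dist 13.0 dyaw -0.01 rows 1
{"travel":[0.03,0.00,1.30],"rotation":[0,0,0.0]}
tool x check [-0.059  0.998 -0.001]
tip [[279.5130307  335.89228476]] hole [[291.42037411 356.4212834 ]]
```

View pics/s26.png

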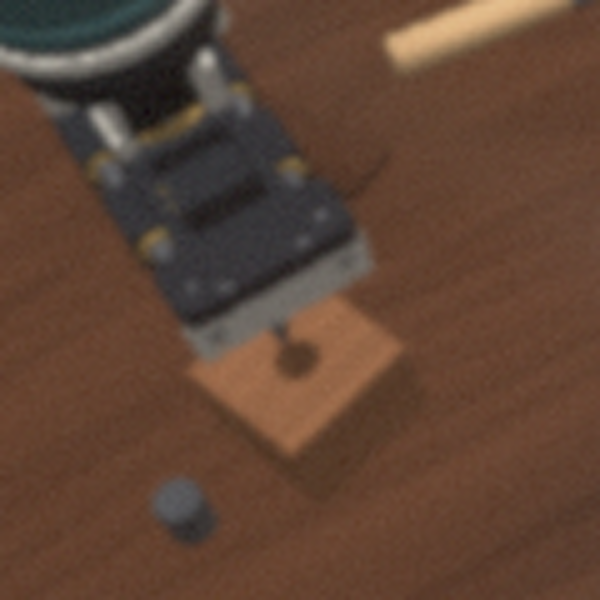

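Call:
apply_moves --plan '[{"travel": [0.02,0.01,1],"rotation": [0,0,0]},{"travel": [0,0,1],"rotation": [0,0,0]},{"travel": [0,0,1],"rotation": [0,0,0]},{"travel": [0,0,0],"rotation": [0,0,0]}]'

```text
time: 49.5
tcp_pos: [494.9, -312.8, 171.2]
eef_rot: [-2.153, -2.285, 0.0]
ft_force: [0.4, -0.6, -1.2]
gripper_width: 15.8
```

Call:
apply_moves --plan '[{"travel": [0,0,1],"rotation": [0,0,0]},{"travel": [0,0,1],"rotation": [0,0,0]},{"travel": [0,0,0.7],"rotation": [0,0,0]},{"travel": [0,0,0],"rotation": [0,0,0]},{"travel": [0,0,0],"rotation": [0,0,0]}]'

```text
time: 50.12
tcp_pos: [495.3, -313.0, 145.7]
eef_rot: [2.154, 2.286, 0.0]
ft_force: [0.2, -0.3, -1.9]
gripper_width: 15.5
```

Call:
apply_moves --plan '[{"travel": [0,0,0.15],"rotation": [0,0,0]},{"travel": [0,0,0.1],"rotation": [0,0,0]},{"travel": [0,0,0],"rotation": [0,0,0]}]'

```text
time: 50.5
tcp_pos: [495.2, -313.0, 142.9]
eef_rot: [-2.155, -2.286, 0.0]
ft_force: [0.3, 0.8, -1.4]
gripper_width: 15.8
```

Call:
apply_moves --plan '[{"travel": [0,0,0.05],"rotation": [0,0,0]},{"travel": [0,0,0],"rotation": [0,0,0]},{"travel": [0,0,0],"rotation": [0,0,0]}]'

```text
time: 50.88
tcp_pos: [495.2, -313.0, 142.5]
eef_rot: [2.155, 2.286, 0.0]
ft_force: [-1.0, -0.3, -1.6]
gripper_width: 15.7
```

Call:
apply_moves --plan '[{"travel": [0,0,0.05],"rotation": [0,0,0]},{"travel": [0,0,0],"rotation": [0,0,0]},{"travel": [0,0,0],"rotation": [0,0,0]}]'

```text
time: 51.25
tcp_pos: [495.3, -313.0, 142.4]
eef_rot: [2.154, 2.286, 0.0]
ft_force: [-4.2, 1.5, 6.5]
gripper_width: 15.3
```

Call:
apply_moves --plan '[{"travel": [0,0,0],"rotation": [0,0,0]},{"travel": [0,0,0],"rotation": [0,0,0]},{"travel": [0,0,0],"rotation": [0,0,0]},{"travel": [0,0,0],"rotation": [0,0,0]},{"travel": [0,0,-2],"rotation": [0,0,0]},{"travel": [0,0,-4],"rotation": [0,0,0]},{"travel": [0,0,-4],"rotation": [0,0,0]}]' --gripper 0.5

```text
time: 52.12
tcp_pos: [495.1, -312.9, 244.5]
eef_rot: [2.154, 2.286, 0.0]
ft_force: [0.5, -0.1, 0.7]
gripper_width: 46.5
```

```bash
python3 go.py 513 -3 230 3.4;python3 - <<'E'
from h import *
s2=snap("scene"); crop(s2,"s27.png",60,150,180,270,5)
E
```

```text
at [ 495.1 -312.9  244.5] yaw 3.4 tilt z [ 6.e-04 -4.e-04 -1.e+00] F [ 0.5 -0.1  0.7] w 46.5 t 52.12 J [-0.61 -0.06  1.71 -0.    1.49 -0.67]
dist 310.8 dyaw 0.0 rows 6
{"travel":[5.14,0.60,0.24],"rotation":[0,0,-0.0]}
{"travel":[5.14,0.60,0.24],"rotation":[0,0,-0.0]}
{"travel":[5.14,0.60,0.24],"rotation":[0,0,-0.0]}
{"travel":[5.14,0.60,0.24],"rotation":[0,0,-0.0]}
{"travel":[5.14,0.60,0.24],"rotation":[0,0,-0.0]}
{"travel":[5.14,0.60,0.24],"rotation":[0,0,-0.0]}
tool x check [-0.059  0.998 -0.   ]
```

View pics/s27.png

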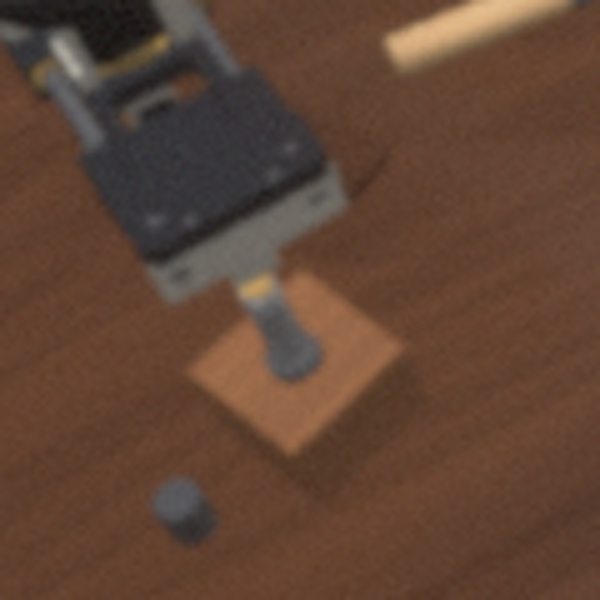

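Punch is back upright in its stand. Now to the handle.

Call:
apply_moves --plan '[{"travel": [5.14,0.6,0.24],"rotation": [0,0,0]},{"travel": [5.14,0.6,0.24],"rotation": [0,0,0]},{"travel": [5.14,0.6,0.24],"rotation": [0,0,0]},{"travel": [5.14,0.6,0.24],"rotation": [0,0,0]},{"travel": [5.14,0.6,0.24],"rotation": [0,0,0]},{"travel": [5.14,0.6,0.24],"rotation": [0,0,0]},{"travel": [0,0,0],"rotation": [0,0,0]},{"travel": [0,0,0],"rotation": [0,0,0]}]'

```text
time: 53.18
tcp_pos: [512.9, -3.1, 228.5]
eef_rot: [2.153, 2.286, 0.001]
ft_force: [-0.4, -0.6, -1.0]
gripper_width: 46.7
```

Call:
apply_moves --plan '[{"travel": [0,0,3],"rotation": [0,0,0]},{"travel": [0,0,2],"rotation": [0,0,0]},{"travel": [0,0,0],"rotation": [0,0,0]},{"travel": [0,0,0],"rotation": [0,0,0]},{"travel": [0,0,0],"rotation": [0,0,0]}]'

```text
time: 53.8
tcp_pos: [513.2, -3.1, 178.6]
eef_rot: [2.154, 2.286, 0.001]
ft_force: [0.1, -0.5, -0.7]
gripper_width: 46.7
```

```bash
python3 go.py 513 -2.6 138.5 3.4 1
```

```text
at [513.2  -3.1 178.6] yaw 3.39 tilt z [ 1.3e-03 -1.0e-04 -1.0e+00] F [ 0.1 -0.5 -0.7] w 46.7 t 53.8 J [-0.06 -0.18  1.94 -0.    1.39 -0.11]
dist 40.1 dyaw 0.01 rows 1
{"travel":[0.05,-0.01,4.01],"rotation":[0,0,-0.0]}
tool x check [-0.059  0.998 -0.   ]
```

Call:
apply_moves --plan '[{"travel": [0.05,0,2],"rotation": [0,0,0]},{"travel": [0,0,2],"rotation": [0,0,0]},{"travel": [0,0,0],"rotation": [0,0,0]},{"travel": [0,0,0],"rotation": [0,0,0]}]'

```text
time: 54.3
tcp_pos: [512.9, -2.5, 137.5]
eef_rot: [-2.154, -2.286, 0.0]
ft_force: [-0.3, -0.5, 0.1]
gripper_width: 46.5
```

Call:
apply_moves --plan '[{"travel": [0,0,0],"rotation": [0,0,0]},{"travel": [0,0,0],"rotation": [0,0,0]},{"travel": [0,0,0],"rotation": [0,0,0]},{"travel": [0,0,0],"rotation": [0,0,0]},{"travel": [0,0,0],"rotation": [0,0,0]},{"travel": [0,0,0],"rotation": [0,0,0]}]' --gripper 1

```text
time: 55.05
tcp_pos: [512.2, -2.5, 137.7]
eef_rot: [-2.154, -2.285, 0.002]
ft_force: [-9.9, -0.6, 7.3]
gripper_width: 20.0
```

Call:
apply_moves --plan '[{"travel": [0,-0.2,0],"rotation": [0,0,0]},{"travel": [0,-0.2,0],"rotation": [0,0,0]},{"travel": [0,-0.2,0],"rotation": [0,0,0]}]'

```text
time: 55.42
tcp_pos: [507.2, -2.8, 137.8]
eef_rot: [2.154, 2.286, 0.002]
ft_force: [8.0, -0.2, -2.5]
gripper_width: 19.6
```

Call:
apply_moves --plan '[{"travel": [0,-0.2,0],"rotation": [0,0,0]},{"travel": [0,-0.2,0],"rotation": [0,0,0]},{"travel": [0,-0.2,0],"rotation": [0,0,0]},{"travel": [0,-0.2,0],"rotation": [0,0,0]},{"travel": [0,-0.1,0],"rotation": [0,0,0]},{"travel": [0,0,0],"rotation": [0,0,0]}]'

```text
time: 56.18
tcp_pos: [498.1, -3.4, 137.7]
eef_rot: [2.154, 2.286, 0.001]
ft_force: [5.8, 0.1, -2.3]
gripper_width: 19.8
```

Call:
apply_moves --plan '[{"travel": [0,0,0],"rotation": [0,0,0]},{"travel": [0,0,0],"rotation": [0,0,0]},{"travel": [0,0,0],"rotation": [0,0,0]},{"travel": [0,0,-3],"rotation": [0,0,0]},{"travel": [0,0,-5],"rotation": [0,0,0]},{"travel": [0,0,-2],"rotation": [0,0,0]}]' --gripper 0.5

```text
time: 56.92
tcp_pos: [498.3, -3.4, 240.4]
eef_rot: [2.153, 2.285, 0.003]
ft_force: [-0.1, 0.4, -0.5]
gripper_width: 46.5
```

```bash
python3 go.py 605 65.1 220 3.4;python3 - <<'E'
from h import *
s2=snap("scene"); crop(s2,"s28.png",180,80,400,240,3.6)
E
```

```text
at [498.3  -3.4 240.4] yaw 3.4 tilt z [ 3.2e-03 -2.0e-04 -1.0e+00] F [-0.1  0.4 -0.5] w 46.5 t 56.92 J [-0.06 -0.26  1.9   0.    1.5  -0.12]
dist 128.4 dyaw -0.0 rows 3
{"travel":[2.07,3.69,0.68],"rotation":[0,0,0.0]}
{"travel":[2.07,3.69,0.68],"rotation":[0,0,0.0]}
{"travel":[2.07,3.69,0.68],"rotation":[0,0,0.0]}
tool x check [-0.059  0.998 -0.   ]
```

View pics/s28.png

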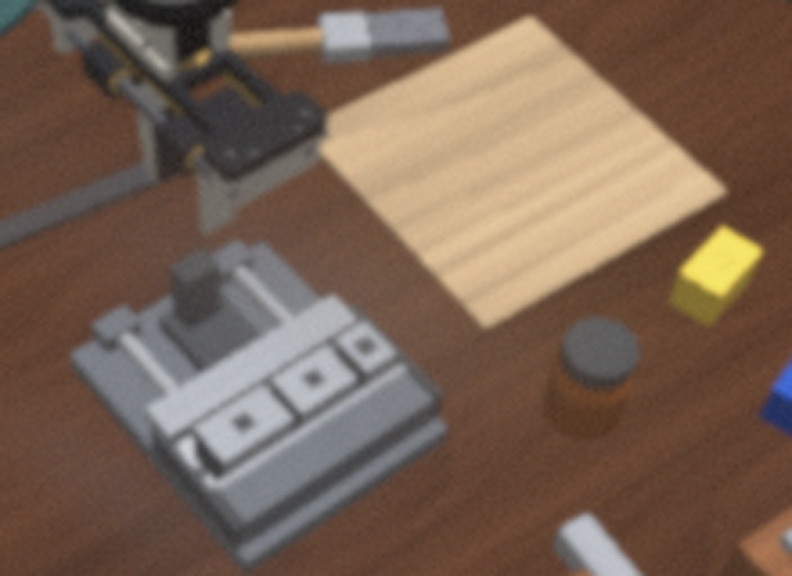

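Call:
apply_moves --plan '[{"travel": [2.07,3.69,0.68],"rotation": [0,0,0]},{"travel": [2.07,3.69,0.68],"rotation": [0,0,0]},{"travel": [2.07,3.69,0.68],"rotation": [0,0,0]},{"travel": [0,0,2],"rotation": [0,0,0]},{"travel": [0,0,3],"rotation": [0,0,0]},{"travel": [0,0,0],"rotation": [0,0,0]},{"travel": [0,0,0],"rotation": [0,0,0]},{"travel": [0,0,0],"rotation": [0,0,0]}]' --gripper 0.3

```text
time: 57.98
tcp_pos: [604.9, 65.0, 168.4]
eef_rot: [2.154, 2.285, 0.002]
ft_force: [0.2, -0.1, 0.9]
gripper_width: 65.3
```

```bash
python3 go.py 605 65.1 136 3.4 1;python3 - <<'E'
from h import *
s2=snap("scene"); crop(s2,"s29.png",200,90,320,210,5)
E
```

```text
at [604.9  65.  168.4] yaw 3.39 tilt z [ 1.7e-03  1.0e-04 -1.0e+00] F [ 0.2 -0.1  0.9] w 65.3 t 57.98 J [ 0.07  0.04  1.74 -0.    1.36  0.01]
dist 32.4 dyaw 0.01 rows 1
{"travel":[0.00,0.01,3.24],"rotation":[0,0,-0.0]}
tool x check [-0.059  0.998 -0.   ]
```

View pics/s29.png

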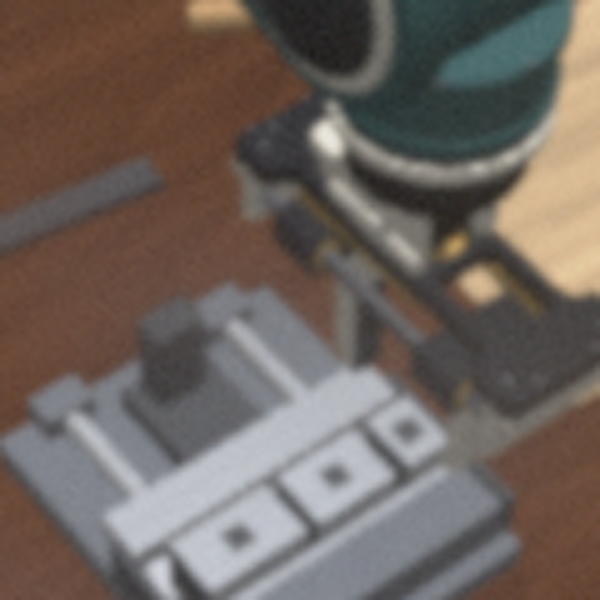

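Call:
apply_moves --plan '[{"travel": [0,0,1.6],"rotation": [0,0,0]},{"travel": [0,0,1.5],"rotation": [0,0,0]},{"travel": [0,0,0],"rotation": [0,0,0]},{"travel": [0,0,0],"rotation": [0,0,0]},{"travel": [0,0,0],"rotation": [0,0,0]}]'

```text
time: 58.65
tcp_pos: [604.5, 65.2, 135.6]
eef_rot: [-2.154, -2.286, 0.001]
ft_force: [-0.2, 0.3, 0.1]
gripper_width: 65.3
```

Call:
apply_moves --plan '[{"travel": [0,0,0],"rotation": [0,0,0]},{"travel": [0,0,0],"rotation": [0,0,0]},{"travel": [0,0,0],"rotation": [0,0,0]},{"travel": [0,0,0],"rotation": [0,0,0]},{"travel": [0,0,0],"rotation": [0,0,0]},{"travel": [0,0,0],"rotation": [0,0,0]}]' --gripper 1

```text
time: 59.4
tcp_pos: [604.7, 65.2, 136.2]
eef_rot: [2.155, 2.286, 0.0]
ft_force: [1.1, 1.1, -0.2]
gripper_width: 34.0
```

Call:
apply_moves --plan '[{"travel": [0,0,-1],"rotation": [0,0,0]},{"travel": [0,0,-2],"rotation": [0,0,0]},{"travel": [0,0,-2],"rotation": [0,0,0]},{"travel": [0,0,0],"rotation": [0,0,0]},{"travel": [0,0,0],"rotation": [0,0,0]}]'

```text
time: 60.02
tcp_pos: [604.5, 65.2, 186.0]
eef_rot: [-2.154, -2.286, 0.0]
ft_force: [0.0, -0.5, -2.4]
gripper_width: 33.9
```

```bash
python3 go.py 430 230 185 3.4
```

```text
at [604.5  65.2 186. ] yaw 3.4 tilt z [-1.e-04  0.e+00 -1.e+00] F [ 0.  -0.5 -2.4] w 33.9 t 60.02 J [0.07 0.03 1.73 0.   1.39 0.01]
dist 240.1 dyaw -0.0 rows 5
{"travel":[3.50,-3.29,0.02],"rotation":[0,0,0.0]}
{"travel":[3.50,-3.29,0.02],"rotation":[0,0,0.0]}
{"travel":[3.50,-3.29,0.02],"rotation":[0,0,0.0]}
{"travel":[3.50,-3.29,0.02],"rotation":[0,0,0.0]}
{"travel":[3.50,-3.29,0.02],"rotation":[0,0,0.0]}
tool x check [-0.059  0.998  0.   ]
```

Call:
apply_moves --plan '[{"travel": [3.5,-3.29,0],"rotation": [0,0,0]},{"travel": [3.5,-3.29,0],"rotation": [0,0,0]},{"travel": [3.5,-3.29,0],"rotation": [0,0,0]},{"travel": [3.5,-3.29,0],"rotation": [0,0,0]},{"travel": [3.5,-3.29,0],"rotation": [0,0,0]},{"travel": [0,0,0],"rotation": [0,0,0]},{"travel": [0,0,0],"rotation": [0,0,0]}]'

```text
time: 60.9
tcp_pos: [430.1, 230.0, 185.7]
eef_rot: [2.154, 2.287, -0.001]
ft_force: [0.3, -0.5, -3.1]
gripper_width: 33.5
```

Call:
apply_moves --plan '[{"travel": [0,0,3],"rotation": [0,0,0]},{"travel": [0,0,3],"rotation": [0,0,0]},{"travel": [0,0,1.3],"rotation": [0,0,0]},{"travel": [0,0,0],"rotation": [0,0,0]},{"travel": [0,0,0],"rotation": [0,0,0]},{"travel": [0,0,0],"rotation": [0,0,0]}]'

```text
time: 61.65
tcp_pos: [430.5, 230.2, 114.2]
eef_rot: [2.154, 2.286, 0.002]
ft_force: [-0.2, -0.7, -2.8]
gripper_width: 33.9
```

Call:
apply_moves --plan '[{"travel": [0,0,0.3],"rotation": [0,0,0]},{"travel": [0,0,0.1],"rotation": [0,0,0]},{"travel": [0,0,0],"rotation": [0,0,0]},{"travel": [0,0,0],"rotation": [0,0,0]}]'

```text
time: 62.15
tcp_pos: [430.1, 230.1, 109.2]
eef_rot: [-2.154, -2.286, 0.0]
ft_force: [0.1, 0.3, -2.7]
gripper_width: 33.5
```

Call:
apply_moves --plan '[{"travel": [0,0,0.1],"rotation": [0,0,0]},{"travel": [0,0,0],"rotation": [0,0,0]},{"travel": [0,0,0],"rotation": [0,0,0]}]'

```text
time: 62.52
tcp_pos: [430.1, 230.1, 108.2]
eef_rot: [2.155, 2.286, 0.0]
ft_force: [0.1, 0.8, -2.3]
gripper_width: 33.9
```

Call:
apply_moves --plan '[{"travel": [0,0,0.05],"rotation": [0,0,0]},{"travel": [0,0,0],"rotation": [0,0,0]},{"travel": [0,0,0],"rotation": [0,0,0]}]'

```text
time: 62.9
tcp_pos: [430.1, 230.1, 108.2]
eef_rot: [2.155, 2.286, 0.0]
ft_force: [-3.7, -1.7, 5.9]
gripper_width: 33.7
```

Call:
apply_moves --plan '[{"travel": [0,0,0],"rotation": [0,0,0]},{"travel": [0,0,0],"rotation": [0,0,0]},{"travel": [0,0,0],"rotation": [0,0,0]},{"travel": [0,0,0],"rotation": [0,0,0]},{"travel": [0,0,-2],"rotation": [0,0,0]},{"travel": [0,0,-4],"rotation": [0,0,0]},{"travel": [0,0,-4],"rotation": [0,0,0]}]' --gripper 0.3

```text
time: 63.78
tcp_pos: [429.9, 230.0, 208.7]
eef_rot: [-2.154, -2.286, 0.001]
ft_force: [0.3, 1.4, 0.1]
gripper_width: 65.2
```

```bash
python3 go.py 607.8 21.4 205 3.4;python3 - <<'E'
from h import *
s2=snap("scene"); crop(s2,"s30.png",180,60,400,240,3.6)
E
```

```text
at [429.9 230.  208.7] yaw 3.4 tilt z [-4.e-04 -2.e-04 -1.e+00] F [0.3 1.4 0.1] w 65.2 t 63.77 J [ 0.44 -0.26  1.95 -0.    1.45  0.38]
dist 274.2 dyaw -0.0 rows 5
{"travel":[-4.38,3.30,0.07],"rotation":[0,0,0.0]}
{"travel":[-4.38,3.30,0.07],"rotation":[0,0,0.0]}
{"travel":[-4.38,3.30,0.07],"rotation":[0,0,0.0]}
{"travel":[-4.38,3.30,0.07],"rotation":[0,0,0.0]}
{"travel":[-4.38,3.30,0.07],"rotation":[0,0,0.0]}
tool x check [-0.059  0.998 -0.   ]
```

View pics/s30.png

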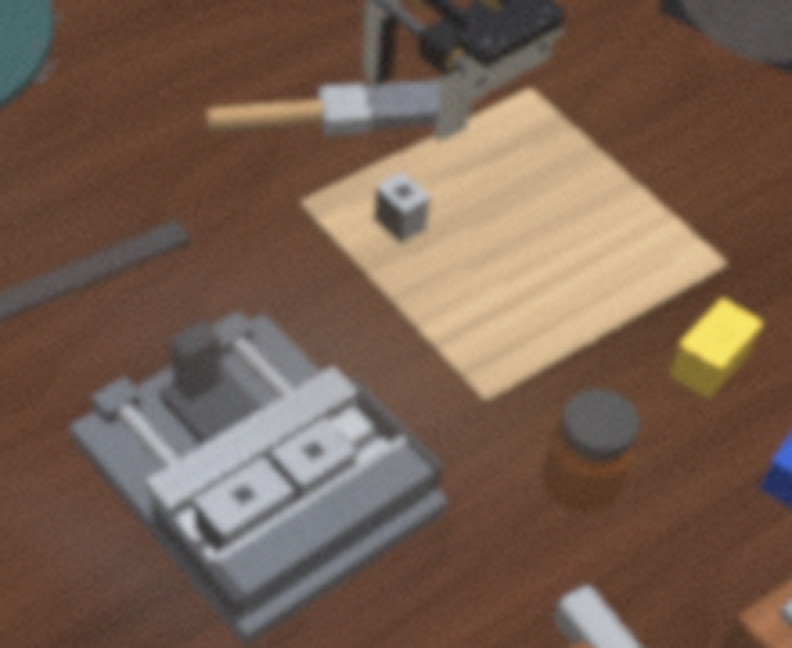

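Small is standing on the board. Next the middle.

Call:
apply_moves --plan '[{"travel": [-4.38,3.3,0],"rotation": [0,0,0]},{"travel": [-4.38,3.3,0],"rotation": [0,0,0]},{"travel": [-4.38,3.3,0],"rotation": [0,0,0]},{"travel": [-4.38,3.3,0],"rotation": [0,0,0]},{"travel": [-4.38,3.3,0],"rotation": [0,0,0]},{"travel": [0,0,0],"rotation": [0,0,0]},{"travel": [0,0,0],"rotation": [0,0,0]},{"travel": [0,0,0],"rotation": [0,0,0]}]'

```text
time: 64.82
tcp_pos: [607.3, 22.2, 207.7]
eef_rot: [2.153, 2.287, 0.0]
ft_force: [-0.5, 0.5, 1.2]
gripper_width: 65.3
```

Call:
apply_moves --plan '[{"travel": [0,0,3],"rotation": [0,0,0]},{"travel": [0,0,2.5],"rotation": [0,0,0]},{"travel": [0,0,0],"rotation": [0,0,0]},{"travel": [0,0,0],"rotation": [0,0,0]},{"travel": [0,0,0],"rotation": [0,0,0]}]'

```text
time: 65.45
tcp_pos: [608.1, 21.5, 154.1]
eef_rot: [2.153, 2.286, 0.002]
ft_force: [-0.7, -0.5, -0.8]
gripper_width: 65.2
```

```bash
python3 go.py 607.8 21.4 136 3.4 1
```

```text
at [608.1  21.5 154.1] yaw 3.42 tilt z [ 0.0019  0.     -1.    ] F [-0.7 -0.5 -0.8] w 65.2 t 65.45 J [-0.01  0.05  1.76  0.    1.33 -0.07]
dist 18.1 dyaw -0.02 rows 1
{"travel":[-0.01,-0.03,1.81],"rotation":[0,0,0.0]}
tool x check [-0.06   0.998 -0.   ]
```

Call:
apply_moves --plan '[{"travel": [0,-0.02,1],"rotation": [0,0,0]},{"travel": [0,0,0.7],"rotation": [0,0,0]},{"travel": [0,0,0],"rotation": [0,0,0]},{"travel": [0,0,0],"rotation": [0,0,0]},{"travel": [0,0,0],"rotation": [0,0,0]}]'

```text
time: 66.08
tcp_pos: [607.6, 21.3, 135.5]
eef_rot: [-2.154, -2.286, 0.0]
ft_force: [1.1, 0.3, 1.2]
gripper_width: 65.1
```

Call:
apply_moves --plan '[{"travel": [0,0,0],"rotation": [0,0,0]},{"travel": [0,0,0],"rotation": [0,0,0]},{"travel": [0,0,0],"rotation": [0,0,0]},{"travel": [0,0,0],"rotation": [0,0,0]},{"travel": [0,0,0],"rotation": [0,0,0]},{"travel": [0,0,0],"rotation": [0,0,0]}]' --gripper 1

```text
time: 66.82
tcp_pos: [607.6, 21.3, 135.7]
eef_rot: [2.154, 2.286, 0.0]
ft_force: [0.4, -0.0, 0.4]
gripper_width: 33.7
```

Call:
apply_moves --plan '[{"travel": [0,0,-1],"rotation": [0,0,0]},{"travel": [0,0,-2],"rotation": [0,0,0]},{"travel": [0,0,-2],"rotation": [0,0,0]},{"travel": [0,0,0],"rotation": [0,0,0]},{"travel": [0,0,0],"rotation": [0,0,0]}]'

```text
time: 67.45
tcp_pos: [607.4, 21.3, 185.4]
eef_rot: [-2.154, -2.286, 0.0]
ft_force: [-0.3, 0.5, -3.7]
gripper_width: 33.5
```

```bash
python3 go.py 480 335 185 3.4
```

```text
at [607.4  21.3 185.4] yaw 3.4 tilt z [-2.e-04  0.e+00 -1.e+00] F [-0.3  0.5 -3.7] w 33.5 t 67.45 J [-0.01  0.03  1.73 -0.    1.39 -0.07]
dist 338.6 dyaw -0.0 rows 6
{"travel":[5.35,-1.81,0.01],"rotation":[0,0,0.0]}
{"travel":[5.35,-1.81,0.01],"rotation":[0,0,0.0]}
{"travel":[5.35,-1.81,0.01],"rotation":[0,0,0.0]}
{"travel":[5.35,-1.81,0.01],"rotation":[0,0,0.0]}
{"travel":[5.35,-1.81,0.01],"rotation":[0,0,0.0]}
{"travel":[5.35,-1.81,0.01],"rotation":[0,0,0.0]}
tool x check [-0.059  0.998  0.   ]
```

Call:
apply_moves --plan '[{"travel": [5.35,-1.81,0],"rotation": [0,0,0]},{"travel": [5.35,-1.81,0],"rotation": [0,0,0]},{"travel": [5.35,-1.81,0],"rotation": [0,0,0]},{"travel": [5.35,-1.81,0],"rotation": [0,0,0]},{"travel": [5.35,-1.81,0],"rotation": [0,0,0]},{"travel": [5.35,-1.81,0],"rotation": [0,0,0]},{"travel": [0,0,0],"rotation": [0,0,0]},{"travel": [0,0,0],"rotation": [0,0,0]}]'

```text
time: 68.45
tcp_pos: [479.9, 335.1, 184.9]
eef_rot: [-2.154, -2.287, 0.002]
ft_force: [-0.9, -0.1, -3.8]
gripper_width: 33.7
```

Call:
apply_moves --plan '[{"travel": [0,0,3],"rotation": [0,0,0]},{"travel": [0,0,3],"rotation": [0,0,0]},{"travel": [0,0,1.4],"rotation": [0,0,0]},{"travel": [0,0,0],"rotation": [0,0,0]},{"travel": [0,0,0],"rotation": [0,0,0]},{"travel": [0,0,0],"rotation": [0,0,0]}]'

```text
time: 69.2
tcp_pos: [480.5, 335.4, 112.8]
eef_rot: [2.154, 2.286, 0.002]
ft_force: [0.7, 0.0, -4.0]
gripper_width: 33.7
```

Call:
apply_moves --plan '[{"travel": [0,0,0.1],"rotation": [0,0,0]},{"travel": [0,0,0],"rotation": [0,0,0]},{"travel": [0,0,0],"rotation": [0,0,0]}]'

```text
time: 69.58
tcp_pos: [480.1, 335.3, 110.7]
eef_rot: [-2.154, -2.286, -0.0]
ft_force: [0.8, -0.1, -3.3]
gripper_width: 33.7
```

Call:
apply_moves --plan '[{"travel": [0,0,0.15],"rotation": [0,0,0]},{"travel": [0,0,0.1],"rotation": [0,0,0]},{"travel": [0,0,0],"rotation": [0,0,0]},{"travel": [0,0,0],"rotation": [0,0,0]}]'

```text
time: 70.08
tcp_pos: [480.1, 335.3, 108.1]
eef_rot: [-2.155, -2.286, 0.0]
ft_force: [-0.1, 0.9, -4.9]
gripper_width: 33.5
```

Call:
apply_moves --plan '[{"travel": [0,0,0.05],"rotation": [0,0,0]},{"travel": [0,0,0],"rotation": [0,0,0]},{"travel": [0,0,0],"rotation": [0,0,0]}]'

```text
time: 70.45
tcp_pos: [480.2, 335.3, 107.7]
eef_rot: [2.155, 2.286, 0.0]
ft_force: [0.1, -0.3, -2.8]
gripper_width: 33.6
```

Call:
apply_moves --plan '[{"travel": [0,0,0.05],"rotation": [0,0,0]},{"travel": [0,0,0],"rotation": [0,0,0]},{"travel": [0,0,0],"rotation": [0,0,0]}]'

```text
time: 70.82
tcp_pos: [480.2, 335.3, 107.7]
eef_rot: [2.155, 2.286, 0.0]
ft_force: [-3.6, -2.2, 5.3]
gripper_width: 34.1
```

Call:
apply_moves --plan '[{"travel": [0,0,0],"rotation": [0,0,0]},{"travel": [0,0,0],"rotation": [0,0,0]},{"travel": [0,0,0],"rotation": [0,0,0]},{"travel": [0,0,0],"rotation": [0,0,0]},{"travel": [0,0,-2],"rotation": [0,0,0]},{"travel": [0,0,-4],"rotation": [0,0,0]},{"travel": [0,0,-4],"rotation": [0,0,0]}]' --gripper 0.3

```text
time: 71.7
tcp_pos: [480.1, 335.2, 209.8]
eef_rot: [2.155, 2.286, 0.001]
ft_force: [0.8, 1.0, 0.3]
gripper_width: 65.2
```

```bash
python3 go.py 611.3 -36.7 205 3.4;python3 - <<'E'
from h import *
s2=snap("scene"); crop(s2,"s31.png",180,60,400,240,3.6)
E
```

```text
at [480.1 335.2 209.8] yaw 3.4 tilt z [ 6.e-04  4.e-04 -1.e+00] F [0.8 1.  0.3] w 65.2 t 71.7 J [ 0.57 -0.04  1.75  0.    1.43  0.51]
dist 394.4 dyaw 0.0 rows 7
{"travel":[-5.41,1.56,0.07],"rotation":[0,0,-0.0]}
{"travel":[-5.41,1.56,0.07],"rotation":[0,0,-0.0]}
{"travel":[-5.41,1.56,0.07],"rotation":[0,0,-0.0]}
{"travel":[-5.41,1.56,0.07],"rotation":[0,0,-0.0]}
{"travel":[-5.41,1.56,0.07],"rotation":[0,0,-0.0]}
{"travel":[-5.41,1.56,0.07],"rotation":[0,0,-0.0]}
{"travel":[-5.41,1.56,0.07],"rotation":[0,0,-0.0]}
tool x check [-0.059  0.998  0.   ]
```

View pics/s31.png

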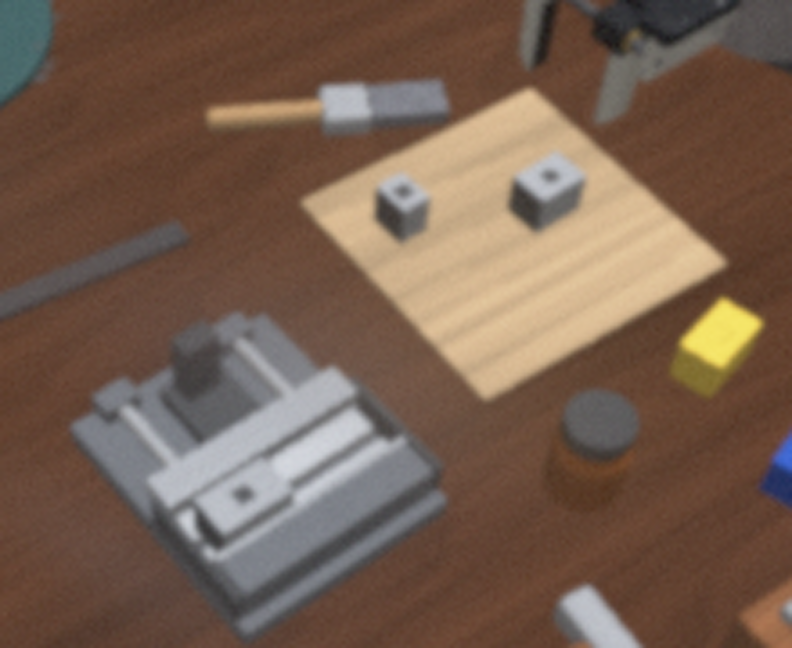

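Call:
apply_moves --plan '[{"travel": [-5.41,1.56,0],"rotation": [0,0,0]},{"travel": [-5.41,1.56,0],"rotation": [0,0,0]},{"travel": [-5.41,1.56,0],"rotation": [0,0,0]},{"travel": [-5.41,1.56,0],"rotation": [0,0,0]},{"travel": [-5.41,1.56,0],"rotation": [0,0,0]},{"travel": [-5.41,1.56,0],"rotation": [0,0,0]},{"travel": [-5.41,1.56,0],"rotation": [0,0,0]},{"travel": [0,0,0],"rotation": [0,0,0]}]'

```text
time: 72.75
tcp_pos: [612.3, -39.4, 208.1]
eef_rot: [2.158, 2.282, 0.0]
ft_force: [0.4, 0.5, -0.8]
gripper_width: 65.0
```

Call:
apply_moves --plan '[{"travel": [0,0,0],"rotation": [0,0,0]},{"travel": [0,0,3],"rotation": [0,0,0]},{"travel": [0,0,2.5],"rotation": [0,0,0]},{"travel": [0,0,0],"rotation": [0,0,0]},{"travel": [0,0,0],"rotation": [0,0,0]},{"travel": [0,0,0],"rotation": [0,0,0]}]'

```text
time: 73.5
tcp_pos: [612.0, -36.0, 153.7]
eef_rot: [2.153, 2.286, 0.002]
ft_force: [0.3, 0.2, -0.6]
gripper_width: 65.0
```

```bash
python3 go.py 611.3 -36.7 136 3.4 1
```

```text
at [612.  -36.  153.7] yaw 3.43 tilt z [ 1.9e-03 -2.0e-04 -1.0e+00] F [ 0.3  0.2 -0.6] w 65.0 t 73.5 J [-0.1   0.06  1.75  0.    1.33 -0.16]
dist 17.7 dyaw -0.03 rows 1
{"travel":[-0.07,-0.07,1.77],"rotation":[0,0,0.0]}
tool x check [-0.06   0.998 -0.   ]
```

Call:
apply_moves --plan '[{"travel": [-0.05,-0.05,1],"rotation": [0,0,0]},{"travel": [0,0,0.7],"rotation": [0,0,0]},{"travel": [0,0,0],"rotation": [0,0,0]},{"travel": [0,0,0],"rotation": [0,0,0]},{"travel": [0,0,0],"rotation": [0,0,0]}]'

```text
time: 74.12
tcp_pos: [611.1, -36.8, 134.9]
eef_rot: [-2.154, -2.286, 0.0]
ft_force: [0.2, 0.2, -0.1]
gripper_width: 64.7
```

Call:
apply_moves --plan '[{"travel": [0,0,0],"rotation": [0,0,0]},{"travel": [0,0,0],"rotation": [0,0,0]},{"travel": [0,0,0],"rotation": [0,0,0]},{"travel": [0,0,0],"rotation": [0,0,0]},{"travel": [0,0,0],"rotation": [0,0,0]},{"travel": [0,0,0],"rotation": [0,0,0]}]' --gripper 1

```text
time: 74.88
tcp_pos: [611.1, -36.8, 135.1]
eef_rot: [2.155, 2.286, 0.0]
ft_force: [-0.0, -0.2, -1.5]
gripper_width: 33.7
```

Call:
apply_moves --plan '[{"travel": [0,0,-1],"rotation": [0,0,0]},{"travel": [0,0,-2],"rotation": [0,0,0]},{"travel": [0,0,-2],"rotation": [0,0,0]},{"travel": [0,0,0],"rotation": [0,0,0]},{"travel": [0,0,0],"rotation": [0,0,0]}]'

```text
time: 75.5
tcp_pos: [611.0, -36.8, 184.9]
eef_rot: [-2.154, -2.286, 0.0]
ft_force: [-0.2, -0.0, -5.3]
gripper_width: 33.5
```

```bash
python3 go.py 545 240 185 3.4
```

```text
at [611.  -36.8 184.9] yaw 3.4 tilt z [-2.e-04  0.e+00 -1.e+00] F [-0.2 -0.  -5.3] w 33.5 t 75.5 J [-0.1   0.04  1.72 -0.    1.39 -0.16]
dist 284.6 dyaw -0.0 rows 5
{"travel":[5.60,-0.99,-0.00],"rotation":[0,0,0.0]}
{"travel":[5.60,-0.99,-0.00],"rotation":[0,0,0.0]}
{"travel":[5.60,-0.99,-0.00],"rotation":[0,0,0.0]}
{"travel":[5.60,-0.99,-0.00],"rotation":[0,0,0.0]}
{"travel":[5.60,-0.99,-0.00],"rotation":[0,0,0.0]}
tool x check [-0.059  0.998  0.   ]
```

Call:
apply_moves --plan '[{"travel": [5.6,-0.99,0],"rotation": [0,0,0]},{"travel": [5.6,-0.99,0],"rotation": [0,0,0]},{"travel": [5.6,-0.99,0],"rotation": [0,0,0]},{"travel": [5.6,-0.99,0],"rotation": [0,0,0]},{"travel": [5.6,-0.99,0],"rotation": [0,0,0]},{"travel": [0,0,0],"rotation": [0,0,0]},{"travel": [0,0,0],"rotation": [0,0,0]}]'

```text
time: 76.38
tcp_pos: [544.8, 239.7, 184.4]
eef_rot: [-2.154, -2.287, 0.002]
ft_force: [-0.5, -0.1, -6.2]
gripper_width: 33.9
```

Call:
apply_moves --plan '[{"travel": [0,0,3],"rotation": [0,0,0]},{"travel": [0,0,3],"rotation": [0,0,0]},{"travel": [0,0,1.4],"rotation": [0,0,0]},{"travel": [0,0,0],"rotation": [0,0,0]},{"travel": [0,0,0],"rotation": [0,0,0]},{"travel": [0,0,0],"rotation": [0,0,0]}]'

```text
time: 77.12
tcp_pos: [545.5, 239.8, 112.3]
eef_rot: [2.154, 2.286, 0.002]
ft_force: [0.3, -0.7, -5.5]
gripper_width: 33.9
```

Call:
apply_moves --plan '[{"travel": [0,0,0.15],"rotation": [0,0,0]},{"travel": [0,0,0.1],"rotation": [0,0,0]},{"travel": [0,0,0],"rotation": [0,0,0]},{"travel": [0,0,0],"rotation": [0,0,0]}]'

```text
time: 77.62
tcp_pos: [545.1, 239.8, 108.7]
eef_rot: [-2.155, -2.286, 0.0]
ft_force: [0.3, 0.0, -6.0]
gripper_width: 33.8
```

Call:
apply_moves --plan '[{"travel": [0,0,0.1],"rotation": [0,0,0]},{"travel": [0,0,0],"rotation": [0,0,0]},{"travel": [0,0,0],"rotation": [0,0,0]}]'

```text
time: 78.0
tcp_pos: [545.1, 239.8, 107.6]
eef_rot: [-2.155, -2.286, 0.0]
ft_force: [-0.0, 0.7, -5.3]
gripper_width: 33.7
```

Call:
apply_moves --plan '[{"travel": [0,0,0.05],"rotation": [0,0,0]},{"travel": [0,0,0],"rotation": [0,0,0]},{"travel": [0,0,0],"rotation": [0,0,0]}]'

```text
time: 78.38
tcp_pos: [545.1, 239.8, 107.2]
eef_rot: [2.155, 2.286, 0.0]
ft_force: [1.5, 0.5, -5.1]
gripper_width: 33.3
```

Call:
apply_moves --plan '[{"travel": [0,0,0.05],"rotation": [0,0,0]},{"travel": [0,0,0],"rotation": [0,0,0]},{"travel": [0,0,0],"rotation": [0,0,0]}]'

```text
time: 78.75
tcp_pos: [545.2, 239.8, 107.2]
eef_rot: [2.155, 2.286, 0.0]
ft_force: [-5.0, -2.1, 5.1]
gripper_width: 34.1
```

Call:
apply_moves --plan '[{"travel": [0,0,0],"rotation": [0,0,0]},{"travel": [0,0,0],"rotation": [0,0,0]},{"travel": [0,0,0],"rotation": [0,0,0]},{"travel": [0,0,0],"rotation": [0,0,0]},{"travel": [0,0,-2],"rotation": [0,0,0]},{"travel": [0,0,-4],"rotation": [0,0,0]},{"travel": [0,0,-6],"rotation": [0,0,0]},{"travel": [0,0,-3],"rotation": [0,0,0]}]' --gripper 0.3

```text
time: 79.75
tcp_pos: [545.4, 239.9, 261.9]
eef_rot: [2.153, 2.285, 0.007]
ft_force: [0.4, 1.0, -0.2]
gripper_width: 65.4
```

Call:
apply_moves --plan '[{"travel": [-5.5,-1,0],"rotation": [0,0,0]},{"travel": [-5.5,-1,0],"rotation": [0,0,0]},{"travel": [-5.5,-1,0],"rotation": [0,0,0]},{"travel": [-5.5,-1,0],"rotation": [0,0,0]},{"travel": [-5.5,-1,0],"rotation": [0,0,0]},{"travel": [-5.5,-1,0],"rotation": [0,0,0]},{"travel": [0,0,0],"rotation": [0,0,0]},{"travel": [0,0,0],"rotation": [0,0,0]}]'

```text
time: 80.75
tcp_pos: [504.8, -93.1, 257.7]
eef_rot: [2.155, 2.285, 0.001]
ft_force: [0.1, -1.2, -0.3]
gripper_width: 64.9
```

```bash
python3 - <<'E'
from h import *
for n in("top","scene"):
    s=snap(n); crop(s,f"fin_{n}.png",0,0,512,384,1.55)
    if n=="top": crop(s,"fin_b.png",90,150,270,290,4.4)
E
python3 blanks.py
```

```text
top
ctr [429.8 230.5] size [37.7 29.2] ang 1.4 mark [430.1 229.9] hullc [428.9 229.9]
ctr [479.9 335.1] size [38.4 49.4] ang 3.8 mark [479.1 333.8] hullc [481.1 338.1]
ctr [544.4 240.5] size [39.2 60.7] ang 3.1 mark [541.2 239.5] hullc [546.7 247.4]
scene
ctr [550.2 239.7] size [44.5 62.4] ang 3.5 mark [555.9 243.7] hullc [545.5 245.3]
ctr [434.7 230.3] size [44.9 32.5] ang 8.3 mark [435.5 230.2] hullc [430.  232.4]
ctr [485.6 335. ] size [45.2 52.4] ang 3.7 mark [490.2 337.4] hullc [481.4 338.6]
ctr [326.4 250.7] size [42. 40.] ang 61.6 mark [330.6 252.6] hullc [329.3 250.9]
```

View pics/fin_top.png

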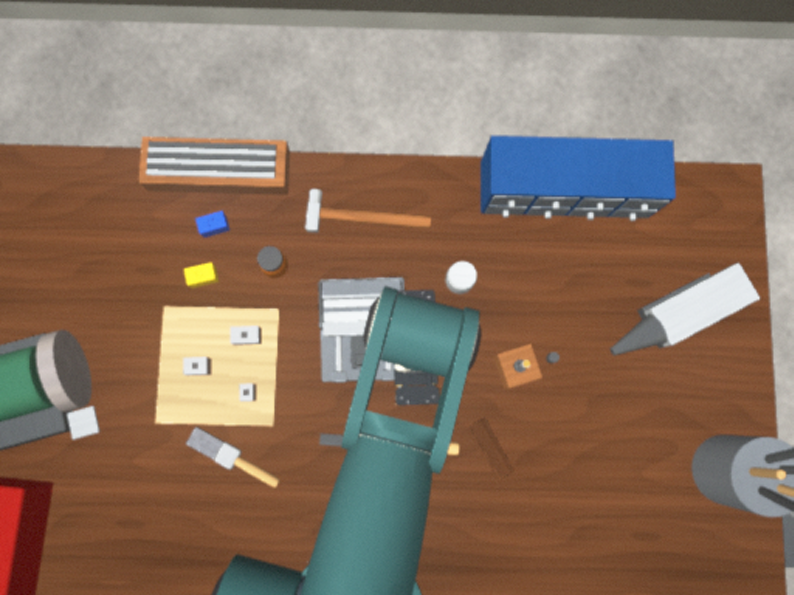

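View pics/fin_scene.png

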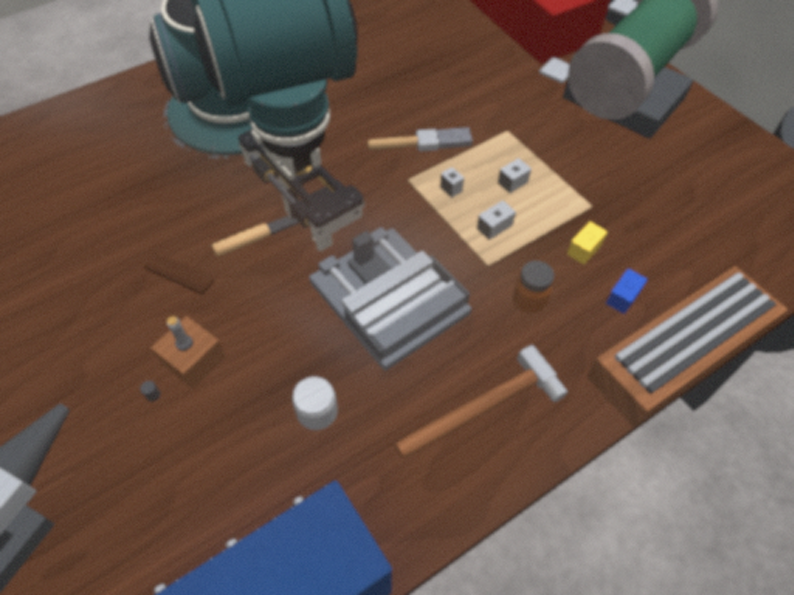

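View pics/fin_b.png

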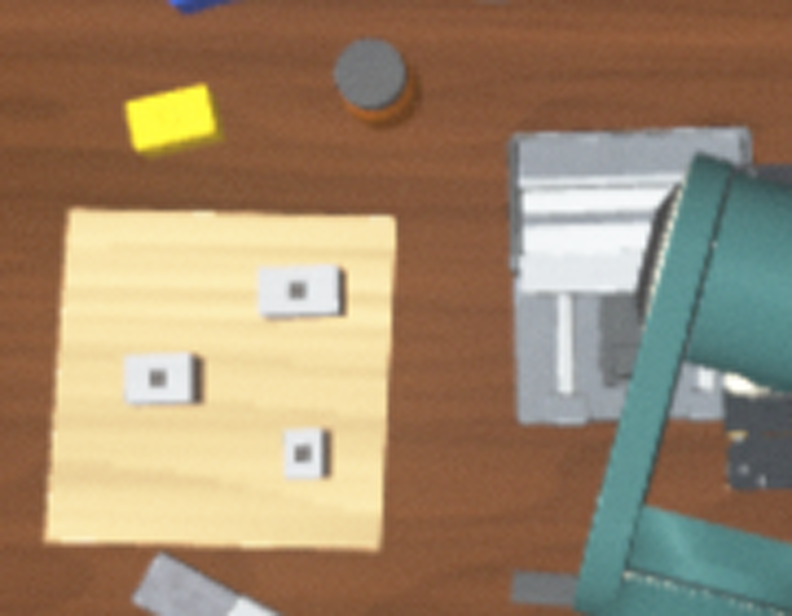

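```bash
python3 -c "
from station import bot
print(bot.finish_job())"
```

```text
the job is handed in; nothing more can be done
None
```

The job is done and handed in at about 81 s of the 210 s allowed; no verdict was reported.

- **Clamping:** I stood all three blanks upright in the vise with their ground faces towards the jaws. I then pushed the sliding jaw home with about 31 N, and the top view showed all three tight against the fixed jaw.
- **Punching:** On each spot the measured force rose, fell to about 3 N or less, then held near 13 N while the tip sank about 2.5 mm and rose again. I pressed on to 22–24 N each time, so I take all three marks as fully struck. The pictures are too coarse to show the mark depth itself.
- **Putting back:** The punch is upright in its stand. I opened the vise to about its starting gap, and the three blanks stand upright on the board.

**Last checks:** The final pictures show the blanks within about 1 mm of where I released them. The can, jar, offcut and the blue and yellow look-alikes have not visibly moved, and no blank was seen to have been knocked aside.

**Disagreements:**
- The two cameras differed by 3–6 mm in x. I trusted the top view because it matched the arm's own position readings.
- The jaw's starting gap measured about 48 mm rather than the full 60 mm, so the vise is open as it was at the start, not to its limit.

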